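# Weigh the cinnamon sticks into the spice-tube rack

### The arm

A 6-joint arm with a two-finger parallel gripper is mounted at the origin on the work surface. World frame = base frame: x ahead of the robot, y to its left, z up, the work surface at z = 0. Lengths are in m, angles in degrees, forces in N, time in s.
With the tool pointing down it reaches from about 0.375 to 0.9 m from the base axis. Payload 3.1 kg.
Tool frame: the origin (TCP) lies at the very end of the fingers, on their centre line; the grasp point (between the pads) lies 19 mm behind it; z points along the fingers, y is the line along which they close (so a half turn about z gives the same grasp; the last joint's range is limited). The gripper opens to 87 mm and grips with 3 to 60 N. Pads are 19 mm wide; open, the fingers measure 117 mm over their backs; the gripper's body (75 mm by 190 mm) begins 51 mm behind the grasp point.
Start: joints at [-82.878, 30.224, 82.088, -0, 67.689, -10.227], TCP at [0.186, -0.597, 0.223] pointing down, gripper open.
Joint ranges: [-176.69, 176.69], [-43.24, 126.21], [12.49, 139.97], [-82, 262], [0, 151.66], [-163.58, 163.58]. Speed limits (degrees/s): [159.86, 159.86, 180, 180, 180, 180].

### API

Orientations are given as a 3x3 rotation matrix whose columns are the frame's x, y, z axes.
In Python, from rig import readout, viewer, ticket gives the robot as it stands.
- The arm moves only by the tool send_rows, never from a script. Its argument "moves" is a list of rows, each a list of 6 numbers: the shift along the tool's x, y, z in units of 250 mm (1.0 is 250 mm), then the turn, a rotation vector about the tool's x, y, z in units of 90 degrees (1.0 is 90 degrees). A call has 1 to 12 rows; each row is the pose to reach, as a shift and turn from the pose commanded when the call began, along the tool's axes at that moment; what a row does not reach only later rows make up. A row lasts 1/10 s, in which the tool goes at most 50 mm and 8.59 degrees, less where a joint would pass 70% of its speed; a pose out of reach is approached as far as the arm can. A call with a number of a shift or a turn outside -1 to 1 is refused whole. A call with a gripper value outside its range is refused whole. "grip" is the opening, from 0 (shut) to 1 (fully open), set as the call begins (left out, the last holds). The fingers move at their own pace and stop on an object; the grip force is fixed at half the most. Time passes only in rows, so rows that repeat a pose let the fingers close. It gives the time, the measured TCP pose, the force, the opening and the grip force at its end, in the units of the state.
- readout.read_state(): the state, without advancing time (a new reading comes with each control period).
- viewer.capture(name): name is "side" or "top" or "wrist"; returns (picture, depth): 480x640x3 uint8, red, green, blue; 480x640 float32, m along the optical axis (not along the pixel's ray), 0 where there is no reading.
- viewer.camera_info(name): a dict with "fx", "fy", "cx", "cy" (pixels), "R" (3x3) and "t" (3): a world point X has camera coordinates R X + t; the wrist camera has in their place "tool_from_camera" (4x4, takes a point from camera to tool coordinates, whose origin is the TCP and whose axes are the flange's). Camera axes: x right, y down, z forward; pixel columns grow to the right and rows downward; lengths in m; the calibration is good to about 2 mm. A picture is of the moment at which its call begins: read the wrist's pose just before it. camera_info takes no time and is no camera call.
- ticket.hand_in(): hands the job in; it is judged then, once.
The state is a dict: "time_s": time; "joint_positions": joint angles; "qvel": joint speeds; "tau": joint torques, N m; "position": TCP position; "tcp_rot": TCP orientation; "force": force on the tool from outside, world axes, zero at the start; "moment": the same for the moment, N m; "opening": opening from 0.0 (shut) to 1.0 (fully open); "grasp_force": force on a finger pad.
Only numpy, scipy, OpenCV 4.12 (cv2) and the standard library are available. Lean on these libraries where they do the work, as an engineer would, in place of code of your own. Each camera call takes 0.05 s, during which the arm holds its last target. There are 200 camera calls.

### The job

Weigh the cinnamon sticks for me: stand the empty tube rack upright in the pan of the kitchen scale, zero the scale by turning its centre knob until the zero mark on the ring is at the needle, and take your hand off. Then put every cinnamon stick on the table down into a glass tube, one to a tube and right to the bottom, and leave the loaded rack standing on the scale with the dial showing the net weight. Don't knock over or shove the crockery.

Things in the scene. Friction and masses are not known exactly. Their poses are not given: they have to be found in the camera images.
- pan_centre (a point): Centre of the top face of the scale's steel weighing pan, a rectangular tray 130 x 252 mm (inside 124 x 246 mm) with a 6 mm lip, 73 mm above the table when empty. z up; the point's y axis runs along the pan's long side, its -x axis points to the scale's dial (140 mm away) at the robot's side. The pan is sprung: it sinks 20 mm per kg and stops at 22 mm.
- dial_centre (a point): On the axis of the scale's upward-facing dial, 40 mm above the table; turns with the dial ring: x towards its zero mark, z up. Ring: white, 121 mm diameter, top 43 mm above the table, 20 black ticks of 50 g; the zero mark is a thick bar between two thin lines. A clear cover joins it to the black tare knob at its centre. The needle turns below the cover.
- zero_mark (a point): The zero mark of the dial ring, at 46 mm from the dial axis (where the needle's tip passes). It turns with the knob.
- needle_tip (a point): Tip of the black needle (4 mm wide), 46 mm from the dial axis. The needle turns clockwise, seen from above, as weight comes on the pan; with the pan empty it points straight to the pan.
- dial (a joint): Angle of dial ring and tare knob, rad, growing clockwise seen from above; at 0 the zero mark points straight to the pan. Range -3.6 to 3.6. Knob: upright ribbed cylinder on the dial axis, 34 mm diameter, up to 75 mm above the table; gripped from above (say at 66 mm) it turns the ring with it, stiff by 0.03 N m, and stays where it is left.
- needle (a joint): Angle of the needle, rad, growing clockwise seen from above, 0 with the pan empty, 6.28 per kg on the pan. The dial reads zero when this equals dial.
- rack: Spice rack of light wood, about 0.26 kg, five open glass tubes in a row, empty at the start. Origin at the centre of its underside, z up, y along the row. Base board 74 x 224 x 10 mm; over it end cheeks and two long rails, 50 mm over the outside in x, at 66 to 84 mm height, to grip the rack by, across x, at its middle. Tube rims at 103 mm.
- tube1 (a point): Centre of the mouth of tube 1 of the rack (-84 mm along the rack's y), 103 mm above the rack's underside. z up out of the tube. Glass tube 26 mm outside, 22 mm inside, 90 mm deep.
- tube2 (a point): Centre of the mouth of tube 2 of the rack (-42 mm along the rack's y), 103 mm above the rack's underside. z up out of the tube. Glass tube 26 mm outside, 22 mm inside, 90 mm deep.
- tube3 (a point): Centre of the mouth of tube 3 of the rack (+0 mm along the rack's y), 103 mm above the rack's underside. z up out of the tube. Glass tube 26 mm outside, 22 mm inside, 90 mm deep.
- tube4 (a point): Centre of the mouth of tube 4 of the rack (+42 mm along the rack's y), 103 mm above the rack's underside. z up out of the tube. Glass tube 26 mm outside, 22 mm inside, 90 mm deep.
- tube5 (a point): Centre of the mouth of tube 5 of the rack (+84 mm along the rack's y), 103 mm above the rack's underside. z up out of the tube. Glass tube 26 mm outside, 22 mm inside, 90 mm deep.
- stick1: Cinnamon stick, brown curled bark, 130 mm long, about 20 g: a thick roll (13 mm) and a thin roll (8 mm) side by side, 17 mm wide and 13 mm high as it lies. Origin at mid-length, 6.5 mm above the table as it lies, x along it; either end may go down. At the bottom of a tube it stands 40 mm out, its origin 25 mm below the rim. None if this start lacks it.
- stick2: Cinnamon stick, brown curled bark, 130 mm long, about 20 g: a thick roll (13 mm) and a thin roll (8 mm) side by side, 17 mm wide and 13 mm high as it lies. Origin at mid-length, 6.5 mm above the table as it lies, x along it; either end may go down. At the bottom of a tube it stands 40 mm out, its origin 25 mm below the rim. None if this start lacks it.
- stick3: Cinnamon stick, brown curled bark, 130 mm long, about 20 g: a thick roll (13 mm) and a thin roll (8 mm) side by side, 17 mm wide and 13 mm high as it lies. Origin at mid-length, 6.5 mm above the table as it lies, x along it; either end may go down. At the bottom of a tube it stands 40 mm out, its origin 25 mm below the rim. None if this start lacks it.
- stick4: Cinnamon stick, brown curled bark, 130 mm long, about 20 g: a thick roll (13 mm) and a thin roll (8 mm) side by side, 17 mm wide and 13 mm high as it lies. Origin at mid-length, 6.5 mm above the table as it lies, x along it; either end may go down. At the bottom of a tube it stands 40 mm out, its origin 25 mm below the rim. None if this start lacks it.
- stick5: Cinnamon stick, brown curled bark, 130 mm long, about 20 g: a thick roll (13 mm) and a thin roll (8 mm) side by side, 17 mm wide and 13 mm high as it lies. Origin at mid-length, 6.5 mm above the table as it lies, x along it; either end may go down. At the bottom of a tube it stands 40 mm out, its origin 25 mm below the rim. None if this start lacks it.
- dish: Small blue ceramic dish among the sticks, 72 mm diameter, 18 mm high, origin at its underside. Not part of the job; leave it.
- tea_cup: White tea cup, 70 mm diameter, 80 mm high, origin at its underside. Leave it.
Mind the look-alikes: they are no part of the job. What is shaped like the stick3 but red or yellow is not meant.

How it is judged (in metres and radians):
On the way, in this order (a step that is already met when the one before it is completed fails the run):
1. the rack stands upright in the scale's pan, let go (horizontal distance between rack and pan_centre below 0.03 m and z of rack in the frame of pan_centre between -0.005 and 0.005 m and angle between rack's own z axis and vertical below 0.08 rad and contact force between the fingers and rack below 0.2 N), for 0.3 s.
2. with the rack on the pan the dial reads zero (needle tip within 4 mm of the zero mark) and nothing touches the knob (all of step 1 and horizontal distance between needle_tip and zero_mark below 0.004 m and contact force between the fingers and dial below 0.1 N and velocity of joint dial between -0.05 and 0.05 rad/s and velocity of joint needle between -0.1 and 0.1 rad/s), for 0.3 s.
3. every cinnamon stick stands in a tube, down to the bottom (((horizontal distance between stick1 and tube1 below 0.008 m and z of stick1 in the frame of tube1 between -0.032 and -0.019 m) or (horizontal distance between stick1 and tube2 below 0.008 m and z of stick1 in the frame of tube2 between -0.032 and -0.019 m) or (horizontal distance between stick1 and tube3 below 0.008 m and z of stick1 in the frame of tube3 between -0.032 and -0.019 m) or (horizontal distance between stick1 and tube4 below 0.008 m and z of stick1 in the frame of tube4 between -0.032 and -0.019 m) or (horizontal distance between stick1 and tube5 below 0.008 m and z of stick1 in the frame of tube5 between -0.032 and -0.019 m)) and ((horizontal distance between stick2 and tube1 below 0.008 m and z of stick2 in the frame of tube1 between -0.032 and -0.019 m) or (horizontal distance between stick2 and tube2 below 0.008 m and z of stick2 in the frame of tube2 between -0.032 and -0.019 m) or (horizontal distance between stick2 and tube3 below 0.008 m and z of stick2 in the frame of tube3 between -0.032 and -0.019 m) or (horizontal distance between stick2 and tube4 below 0.008 m and z of stick2 in the frame of tube4 between -0.032 and -0.019 m) or (horizontal distance between stick2 and tube5 below 0.008 m and z of stick2 in the frame of tube5 between -0.032 and -0.019 m)) and ((horizontal distance between stick3 and tube1 below 0.008 m and z of stick3 in the frame of tube1 between -0.032 and -0.019 m) or (horizontal distance between stick3 and tube2 below 0.008 m and z of stick3 in the frame of tube2 between -0.032 and -0.019 m) or (horizontal distance between stick3 and tube3 below 0.008 m and z of stick3 in the frame of tube3 between -0.032 and -0.019 m) or (horizontal distance between stick3 and tube4 below 0.008 m and z of stick3 in the frame of tube4 between -0.032 and -0.019 m) or (horizontal distance between stick3 and tube5 below 0.008 m and z of stick3 in the frame of tube5 between -0.032 and -0.019 m)) and ((horizontal distance between stick4 and tube1 below 0.008 m and z of stick4 in the frame of tube1 between -0.032 and -0.019 m) or (horizontal distance between stick4 and tube2 below 0.008 m and z of stick4 in the frame of tube2 between -0.032 and -0.019 m) or (horizontal distance between stick4 and tube3 below 0.008 m and z of stick4 in the frame of tube3 between -0.032 and -0.019 m) or (horizontal distance between stick4 and tube4 below 0.008 m and z of stick4 in the frame of tube4 between -0.032 and -0.019 m) or (horizontal distance between stick4 and tube5 below 0.008 m and z of stick4 in the frame of tube5 between -0.032 and -0.019 m)) and ((horizontal distance between stick5 and tube1 below 0.008 m and z of stick5 in the frame of tube1 between -0.032 and -0.019 m) or (horizontal distance between stick5 and tube2 below 0.008 m and z of stick5 in the frame of tube2 between -0.032 and -0.019 m) or (horizontal distance between stick5 and tube3 below 0.008 m and z of stick5 in the frame of tube3 between -0.032 and -0.019 m) or (horizontal distance between stick5 and tube4 below 0.008 m and z of stick5 in the frame of tube4 between -0.032 and -0.019 m) or (horizontal distance between stick5 and tube5 below 0.008 m and z of stick5 in the frame of tube5 between -0.032 and -0.019 m))), for 0.2 s.
At the end, for the whole second after the job is handed in: Every stick stands in a tube within 6 mm of its bottom; the rack stands at rest in the pan, upright within 0.08 rad, centre within 30 mm of the pan's; the needle stands clockwise of the zero mark by the sticks' weight (tip 7 to 44 mm sideways, 25 to 200 g) (all of step 1 and all of step 3 and y of needle_tip in the frame of dial_centre between -0.044 and -0.007 m and x of needle_tip in the frame of dial_centre above 0 m and linear speed of rack below 0.02 m/s); the robot touches nothing.
It fails at once if crockery knocked over or shoved more than 40 mm (distance of any of dish, tea_cup from where it was at the start of the episode above 0.04 m or angle between any of dish, tea_cup's own z axis and vertical above 0.5 rad).
Of stick1, stick2, stick3, stick4, stick5 only 3 to 5 are there at a start; the rules pass over those that are not, and their reading is None.
At some moment in a run one of stick1, stick2, stick3, stick4, stick5 may be knocked a few centimetres aside while the robot is not near it.
It also fails if it takes over 210 s, if anything falls off the work surface, if the arm or the gripper's body presses on something with over 40 N, if the wrist force passes 120 N, or if a joint passes its speed limit or range.

## Working session

There is one attempt and no reset: what is moved stays moved. The work goes in short steps, Python scripts to look and compute and a tool call to move; the robot and the scene stay as the last step left them, time stands still between calls to the robot, and variables do not carry over. Pictures are saved under pics/ and viewed, at most 14 in all, crops included, and the job is handed in when it is done.

Besides the shell and the picture viewer there is one more tool, called after ">>>" as name(argument=value, ...) on one line, values as JSON. send_rows: Moves the arm, as the interface text tells. Shifts and turns lie within -1 to 1; 1 stands for 250 mm of shift or 90 degrees of turn. Its arguments: {"type":"object","properties":{"moves":{"type":"array"},"grip":{"type":"number"}},"required":["moves"]}

```bash
mkdir -p pics; ls
cat > h.py <<'E'
import numpy as np, cv2
from rig import readout, viewer, ticket
def cap(n,save=None):
    s=readout.read_state(); im,d=viewer.capture(n)
    if save: cv2.imwrite('pics/'+save,im[:,:,::-1])
    return s,im,d
def cam(n,s=None):
    c=viewer.camera_info(n); K=np.array([[c['fx'],0,c['cx']],[0,c['fy'],c['cy']],[0,0,1]])
    if n=='wrist':
        T=np.array(c['tool_from_camera']);R=np.array(s['tcp_rot']);p=np.array(s['position'])
        Rwc=R@T[:3,:3]; o=R@T[:3,3]+p
    else:
        Rr=np.array(c['R']);Rwc=Rr.T;o=-Rr.T@np.array(c['t'])
    return K,Rwc,o
def ray(n,uv,z,s=None):
    K,R,o=cam(n,s); uv=np.atleast_2d(uv).astype(float)
    d=(R@np.linalg.inv(K)@np.c_[uv,np.ones(len(uv))].T).T
    return o+d*((z-o[2])/d[:,2])[:,None]
def proj(n,X,s=None):
    K,R,o=cam(n,s); c=(R.T@(np.atleast_2d(X)-o).T).T; p=(K@c.T).T
    return p[:,:2]/p[:,2:]
def cloud(n,d,s=None):
    K,R,o=cam(n,s); v,u=np.mgrid[:480,:640]
    c=np.stack([(u-K[0,2])/K[0,0]*d,(v-K[1,2])/K[1,1]*d,d],-1)
    return c@R.T+o
E
python3 - <<'E'
from h import *
s,im,d=cap('top','top1.png'); np.savez('top1.npz',im=im,d=d)
s,im,d=cap('side','side1.png'); np.savez('side1.npz',im=im,d=d)
print(s['tcp_rot'],s['force'],s['time_s']); 
for n in('top','side','wrist'):print(viewer.camera_info(n))
E
```

```text
pics
[[ 9.54504592e-01  2.98196113e-01 -2.47450706e-04]
 [ 2.98195969e-01 -9.54502403e-01  2.08004465e-03]
 [ 3.84068936e-04 -2.05920097e-03 -9.99997806e-01]] [ 0.21860882 -0.45981716  0.39903397] 0.05
{'fx': 476.95148088573586, 'fy': 476.95148088573586, 'cx': 327.50277726013053, 'cy': 235.74051104673677, 'R': array([[ 0.026386  , -0.9996301 , -0.00659093],
       [-0.97990704, -0.02456032, -0.19793681],
       [ 0.19770172,  0.01168126, -0.98019262]]), 't': array([-0.00436195,  0.46316195,  1.083013  ])}
{'fx': 543.7651264045243, 'fy': 543.7651264045243, 'cx': 321.6263463819578, 'cy': 244.66114148383824, 'R': array([[ 9.94139211e-01, -1.08105329e-01, -6.83261054e-04],
       [-8.44406651e-02, -7.72540848e-01, -6.29325363e-01],
       [ 6.75055786e-02,  6.25694715e-01, -7.77141635e-01]]), 't': array([-0.43411863,  0.10106289,  1.37215255])}
{'fx': 367.9414335087967, 'fy': 367.9414335087967, 'cx': 313.11052073777086, 'cy': 237.34734448574665, 'tool_from_camera': array([[-6.78600249e-04, -9.57285481e-01, -2.89143646e-01,
         7.95704036e-02],
       [ 9.99999765e-01, -6.21745848e-04, -2.88478816e-04,
        -5.67686720e-04],
       [ 9.63827208e-05, -2.89143774e-01,  9.57285678e-01,
        -1.62142512e-01],
       [ 0.00000000e+00,  0.00000000e+00,  0.00000000e+00,
         1.00000000e+00]])}
```

View pics/top1.png

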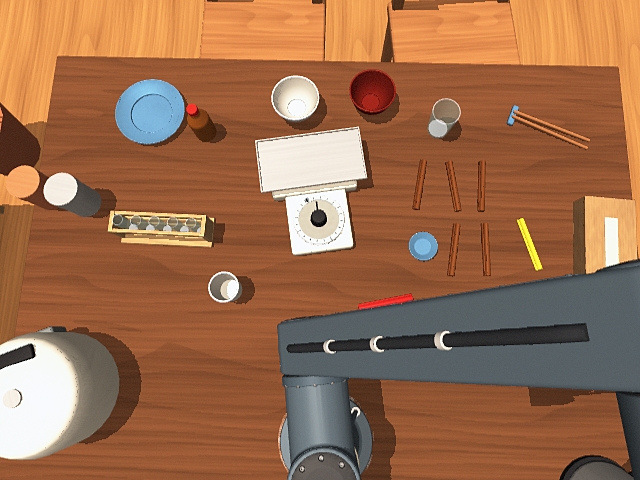

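View pics/side1.png

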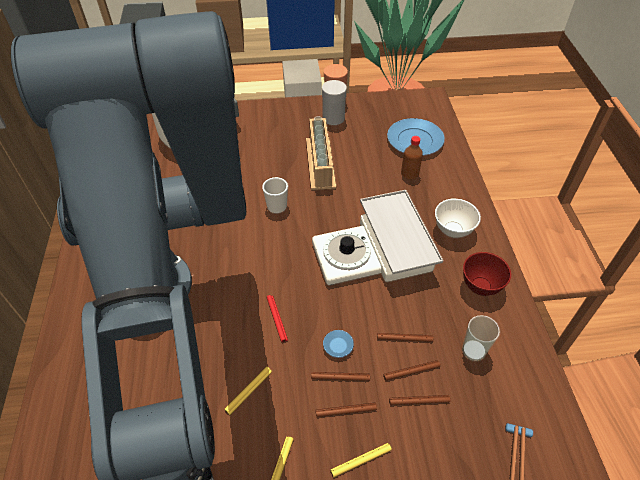

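Top view: there are five brown sticks, at (420,185), (453,187), (482,186), (454,250) and (486,250). The red bar at (386,301) and the yellow bars are decoys. The dish is at (424,247), cup (225,287), rack (160,228), scale pan (312,160), and knob (318,218). The side view agrees.

Run:
```python
from h import *
D=np.load('top1.npz');im=D['im'];d=D['d'];P=cloud('top',d)
hsv=cv2.cvtColor(im,cv2.COLOR_RGB2HSV)
# sticks: by height over table 8..18mm in region
z=P[...,2]
print('table z',np.median(z[200:240,380:410]))
roi=np.zeros((480,640),bool);roi[150:285,395:510]=1
m=((z>0.006)&(z<0.02)&roi).astype(np.uint8)
n,lab,st,c=cv2.connectedComponentsWithStats(m)
for i in range(1,n):
    if st[i,4]<30: continue
    v,u=np.nonzero(lab==i); q=ray('top',np.c_[u,v],0.008)[:,:2]
    (cx,cy),wh,a=cv2.minAreaRect(q.astype(np.float32)*1000)
    w=np.linalg.svd(q-q.mean(0))[2][0]; w*=np.sign(w[0])
    print(st[i,4],c[i].round(),'ctr',round(cx),round(cy),'wh',np.round(wh),'ang',np.degrees(np.arctan2(w[1],w[0])).round(1),im[v,u].mean(0).round())
def rect(mask,zz,name):
    n,lab,st,c=cv2.connectedComponentsWithStats(mask.astype(np.uint8)); i=1+st[1:,4].argmax()
    v,u=np.nonzero(lab==i);q=ray('top',np.c_[u,v],zz)[:,:2]*1000
    r=cv2.minAreaRect(q.astype(np.float32));print(name,st[i],np.round(r[0],1),np.round(r[1],1),r[2]); return q
box=lambda a,b,c,e:(np.indices((480,640))[0]>=a)&(np.indices((480,640))[0]<b)&(np.indices((480,640))[1]>=c)&(np.indices((480,640))[1]<e)
rect((z>.06)&(z<.09)&box(110,205,240,385),.075,'pan')
rect((z>.06)&(z<.085)&box(195,240,295,345),.075,'knob')
q=rect((hsv[...,1]<60)&(z>.025)&(z<.055)&box(185,260,280,360),.043,'dialhouse')
rect((z>.06)&(z<.093)&box(195,255,95,230),.084,'rack rails')
rect((z>.003)&(z<.02)&box(195,255,95,230),.01,'rack base')
m=(z>.05)&(z<.12)&box(195,255,95,230); print('rackz pct',np.percentile(z[m],[5,50,90,99]))
for n,uv,zz in [('cup',(225,285),.08),('dish',(424,247),.018)]: print(n,ray('top',uv,zz))
cv2.imwrite('pics/crop1.png',np.hstack([cv2.resize(im[180:265,275:365,::-1],(400,378),interpolation=cv2.INTER_CUBIC),cv2.resize(im[198:254,100:230,::-1],(400,172)).copy() if 0 else cv2.resize(im[150:290,395:510,::-1],(310,378),interpolation=cv2.INTER_CUBIC)]))
```

```text
table z 0.0001236676433585826
314 [419. 184.] ctr 612 -218 wh [ 17. 134.] ang -9.3 [139.  69.  33.]
322 [453. 185.] ctr 609 -302 wh [134.  17.] ang 8.6 [142.  72.  35.]
311 [481. 185.] ctr 610 -373 wh [ 18. 131.] ang -3.0 [138.  69.  33.]
339 [454. 249.] ctr 447 -299 wh [ 17. 131.] ang -8.0 [143.  73.  36.]
348 [486. 249.] ctr 448 -377 wh [133.  19.] ang 1.2 [143.  73.  36.]
506 [423. 245.] ctr 453 -225 wh [67. 69.] ang 77.8 [112. 160. 194.]
pan [ 255  127  112   66 5600] [643.3  53.5] [133.2 252.9] 9.435039520263672
knob [311 209  15  16 181] [502.5  30.5] [35.9 32.6] 1.5715336799621582
dialhouse [ 280  185   77   70 3758] [509.1  22.7] [161.9 186.6] 9.490558624267578
rack rails [ 108  210  101   28 1468] [474.3 398.1] [230.4  54.2] 88.73805236816406
rack base [121 217  95  32 892] [457.5 397.9] [ 73.6 230.9] 9.195575714111328
rackz pct [0.05894263 0.08276118 0.09797843 0.1043385 ]
cup [[0.33740911 0.2349268  0.08      ]]
dish [[ 0.44694776 -0.22566158  0.018     ]]
```

View pics/crop1.png

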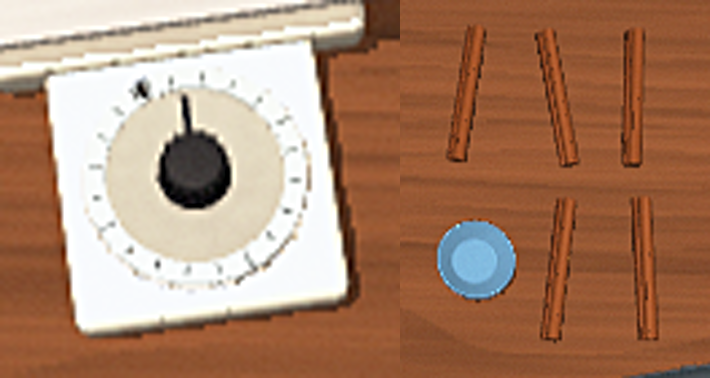

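The crop confirms five brown bark sticks; the yellow and red bars are outside it. The zero mark lies about 25° counter-clockwise of the needle. Next I'll write a waypoint helper and drive to the rack.

```bash
cat >> h.py <<'E'
from scipy.spatial.transform import Rotation as Ro
def Rd(yaw,tilt=0):
    y=np.radians(yaw);c,s=np.cos(y),np.sin(y)
    return np.array([[c,s,0],[s,-c,0],[0,0,-1.]])@Ro.from_euler('y',tilt,degrees=True).as_matrix()
def plan(wps,s=None):
    s=s or readout.read_state(); p=np.array(s['position']);R=np.array(s['tcp_rot'])
    for q,R2 in wps:
        q=np.array(q,float)
        sh=R.T@(q-p)/.25; rv=Ro.from_matrix(R.T@R2).as_rotvec()/(np.pi/2)
        n=int(np.ceil(max(np.linalg.norm(q-p)/.05,np.linalg.norm(rv)*90/8.59)))
        print(np.round(np.r_[sh,rv],3).tolist(),'n',n,'' if abs(np.r_[sh,rv]).max()<=1 else 'TOO BIG')
        p,R=q,R2
def st():
    s=readout.read_state(); print(s['time_s'],np.round(s['position'],4),'F',np.round(s['force'],1),'open',round(s['opening']*87,1),'gf',round(s['grasp_force'],1),'q',np.round(s['joint_positions'],1)); return s
E
python3 - <<'E'
from h import *
plan([((.4,-.4,.3),Rd(30)),((.5,-.17,.3),Rd(50)),((.51,.07,.3),Rd(75)),((.474,.30,.3),Rd(88.7)),((.474,.36,.3),Rd(88.7))])
E
```

```text
[1.05, -0.494, -0.312, -0.001, -0.0, -0.141] n 7 TOO BIG
[0.806, -0.597, 0.0, 0.0, 0.0, -0.222] n 6 
[0.761, -0.586, 0.0, 0.0, 0.0, -0.278] n 5 
[0.851, -0.377, 0.0, 0.0, 0.0, -0.152] n 5 
[0.24, -0.005, 0.0, 0.0, 0.0, 0.0] n 2
```

>>> send_rows(moves=[[1.0,-0.49,-0.31,0,0,-0.14],[1.0,-0.49,-0.31,0,0,-0.14],[1.0,-0.49,-0.31,0,0,-0.14],[1.0,-0.49,-0.31,0,0,-0.14],[1.0,-0.49,-0.31,0,0,-0.14],[1.0,-0.49,-0.31,0,0,-0.14],[1.0,-0.49,-0.31,0,0,-0.14],[1.0,-0.49,-0.31,0,0,-0.14]], grip=1)

```text
time_s: 0.9
position: [0.3889, -0.4044, 0.3]
tcp_rot: [[0.865, 0.501, -0.001], [0.501, -0.865, -0.0], [-0.001, 0.0, -1.0]]
force: [-0.7, -0.0, 0.2]
opening: 1.0
grasp_force: 0.0
```

>>> send_rows(moves=[[0.81,-0.6,0,0,0,-0.22],[0.81,-0.6,0,0,0,-0.22],[0.81,-0.6,0,0,0,-0.22],[0.81,-0.6,0,0,0,-0.22],[0.81,-0.6,0,0,0,-0.22],[0.81,-0.6,0,0,0,-0.22],[0.81,-0.6,0,0,0,-0.22]])

```text
time_s: 1.6
position: [0.4887, -0.1742, 0.2994]
tcp_rot: [[0.645, 0.764, -0.002], [0.764, -0.645, -0.0], [-0.001, -0.001, -1.0]]
force: [-0.1, -1.2, -0.2]
opening: 1.002
grasp_force: 0.0
```

>>> send_rows(moves=[[0.76,-0.59,0,0,0,-0.28],[0.76,-0.59,0,0,0,-0.28],[0.76,-0.59,0,0,0,-0.28],[0.76,-0.59,0,0,0,-0.28],[0.76,-0.59,0,0,0,-0.28],[0.76,-0.59,0,0,0,-0.28]])

```text
time_s: 2.2
position: [0.4991, 0.068, 0.2997]
tcp_rot: [[0.257, 0.966, -0.001], [0.966, -0.257, 0.001], [0.001, -0.001, -1.0]]
force: [-0.4, 0.4, -1.0]
opening: 1.0
grasp_force: 0.0
```

>>> send_rows(moves=[[1.0,-0.38,0,0,0,-0.15],[1.0,-0.38,0,0,0,-0.15],[1.0,-0.38,0,0,0,-0.15],[1.0,-0.38,0,0,0,-0.15],[1.0,-0.38,0,0,0,-0.15],[1.0,-0.38,0,0,0,-0.15],[1.0,-0.38,0,0,0,-0.15],[1.0,-0.38,0,0,0,-0.15],[1.0,-0.38,0,0,0,-0.15]])

```text
time_s: 3.1
position: [0.4734, 0.3299, 0.2998]
tcp_rot: [[0.03, 1.0, -0.001], [1.0, -0.03, -0.001], [-0.001, -0.0, -1.0]]
force: [-0.2, -0.3, 0.3]
opening: 1.001
grasp_force: 0.0
```

Run:
```python
from h import *
s,im,d=cap('wrist','w1.png');P=cloud('wrist',d,s);z=P[...,2]
for lo,hi,zz in((.076,.092,.084),(.095,.112,.103),(.003,.018,.01)):
    m=((z>lo)&(z<hi)).astype(np.uint8)
    Q=P[m>0][:,:2]*1000; Q=Q[(abs(Q[:,0]-470)<90)&(abs(Q[:,1]-398)<150)]
    r=cv2.minAreaRect(Q.astype(np.float32)); w=np.linalg.svd(Q-Q.mean(0),full_matrices=False)[2][0]
    print(lo,len(Q),np.round(r[0]),np.round(r[1]),r[2],Q.mean(0),'pca',np.degrees(np.arctan2(w[1],w[0]))%180)
st()
```

```text
0.076 5357 [476. 403.] [224.  50.] 88.56786346435547 [476.35093259 414.95028625] pca 88.58560507613146
0.095 1143 [476. 403.] [193.  25.] 88.56167602539062 [476.21699028 410.68429229] pca 88.66772923420501
0.003 5848 [485. 404.] [159. 254.] 3.858231782913208 [476.28034207 411.39686016] pca 88.49403474208275
3.15 [0.4733 0.3301 0.3   ] F [0.1 0.  0.1] open 86.8 gf 0.0 q [23.8 21.9 83.5 -0.  74.6 25.6]
```

View pics/w1.png

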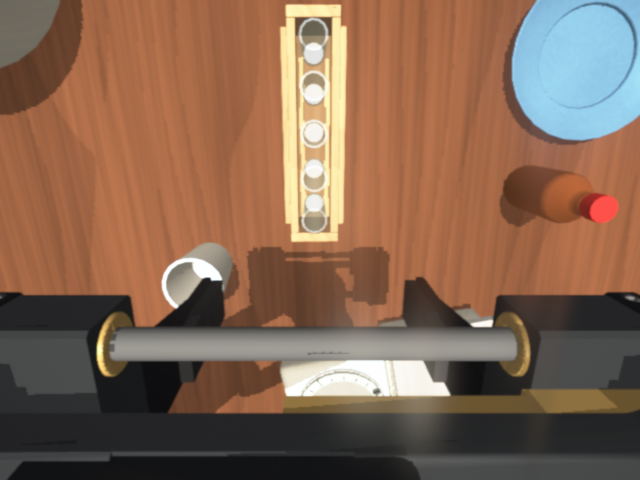

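Wrist view: the rack is centred at pixel (314,125). The fit gives (476,403) mm with its row at 88.6°, and the rails measure 224x50. Grip it.

Run:
```python
from h import *
plan([((.476,.403,.3),Rd(88.6)),((.476,.403,.14),Rd(88.6)),((.476,.403,.060),Rd(88.6))])
```

```text
[0.292, 0.002, -0.0, -0.0, 0.001, -0.004] n 2 
[0.0, 0.0, 0.64, 0.0, 0.0, 0.0] n 4 
[0.0, 0.0, 0.32, 0.0, 0.0, 0.0] n 2
```

>>> send_rows(moves=[[0.146,0.001,0,0,0,-0.004],[0.292,0.002,0,0,0,-0.004],[0.292,0.002,0,0,0,-0.004],[0.292,0.002,0.2,0,0,-0.004],[0.292,0.002,0.4,0,0,-0.004],[0.292,0.002,0.55,0,0,-0.004],[0.292,0.002,0.68,0,0,-0.004],[0.292,0.002,0.78,0,0,-0.004],[0.292,0.002,0.87,0,0,-0.004],[0.292,0.002,0.96,0,0,-0.004],[0.292,0.002,0.96,0,0,-0.004],[0.292,0.002,0.96,0,0,-0.004]])

```text
time_s: 4.35
position: [0.4755, 0.4042, 0.0603]
tcp_rot: [[0.022, 1.0, -0.0], [1.0, -0.022, -0.001], [-0.001, -0.0, -1.0]]
force: [0.4, 0.5, 0.3]
opening: 0.997
grasp_force: 0.0
```

>>> send_rows(moves=[[0,0,0,0,0,0],[0,0,0,0,0,0],[0,0,0,0,0,0],[0,0,0,0,0,0],[0,0,0,0,0,0],[0,0,0,0,0,0],[0,0,0,0,0,0],[0,0,0,0,0,0]], grip=0)

```text
time_s: 5.15
position: [0.4753, 0.4056, 0.0604]
tcp_rot: [[0.021, 1.0, 0.001], [1.0, -0.021, 0.0], [0.0, 0.001, -1.0]]
force: [1.1, 0.5, 1.6]
opening: 0.573
grasp_force: 30.0
```

>>> send_rows(moves=[[0,0,-0.1,0,0,0],[0,0,-0.25,0,0,0],[0,0,-0.4,0,0,0],[0,0,-0.55,0,0,0],[0,0,-0.7,0,0,0],[0,0,-0.85,0,0,0],[0,0,-0.95,0,0,0],[0,0,-0.95,0,0,0],[0,0,-0.95,0,0,0]])

```text
time_s: 6.05
position: [0.474, 0.4049, 0.2962]
tcp_rot: [[0.021, 1.0, -0.002], [1.0, -0.021, -0.001], [-0.001, -0.002, -1.0]]
force: [-0.8, 0.9, -3.3]
opening: 0.572
grasp_force: 30.0
```

Run:
```python
from h import *
s,im,d=cap('wrist','w2.png')
st()
plan([((.56,.23,.3),Rd(95)),((.643,.053,.3),Rd(99.4)),((.643,.053,.20),Rd(99.4)),((.643,.053,.14),Rd(99.4))])
s,im,d=cap('top');P=cloud('top',d);z=P[...,2]
yy,xx=np.indices(z.shape)
m=(z>.068)&(z<.085)&(yy>100)&(yy<205)&(xx>240)&(xx<385)
Q=P[m][:,:2]*1000; r=cv2.minAreaRect(Q.astype(np.float32));print('pan lip cloud',r,np.percentile(z[m],[5,50,95]))
```

```text
6.1 [0.4734 0.4045 0.295 ] F [-0.1  0.4 -3.1] open 49.8 gf 30.0 q [30.2 26.2 77.2  0.  77.  31.4]
[-0.691, 0.361, -0.02, -0.003, 0.002, -0.069] n 4 
[-0.734, 0.269, 0.0, 0.0, 0.0, -0.049] n 4 
[0.0, 0.0, 0.4, 0.0, 0.0, 0.0] n 2 
[0.0, 0.0, 0.24, 0.0, 0.0, 0.0] n 2 
pan lip cloud ((683.224609375, 25.765289306640625), (202.3826141357422, 320.1968994140625), 9.573040008544922) [0.06962521 0.07316171 0.0783366 ]
```

View pics/w2.png

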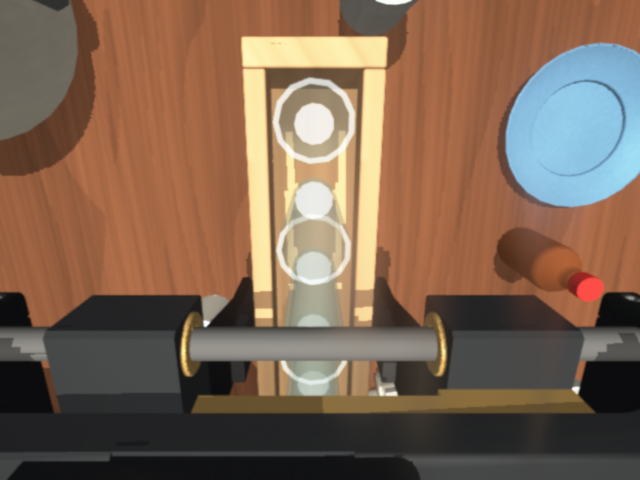

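The rack hangs straight in the fingers, with rails symmetric about column 314. Carry it to the pan.

>>> send_rows(moves=[[-0.17,0.09,-0.02,0,0,-0.02],[-0.34,0.18,-0.02,0,0,-0.035],[-0.52,0.27,-0.02,0,0,-0.05],[-0.69,0.36,-0.02,0,0,-0.07],[-0.69,0.36,-0.02,0,0,-0.07],[-0.69,0.36,-0.02,0,0,-0.07]])

```text
time_s: 6.75
position: [0.5608, 0.2295, 0.3]
tcp_rot: [[-0.086, 0.996, -0.005], [0.996, 0.086, -0.0], [0.0, -0.005, -1.0]]
force: [-0.7, 0.4, -1.9]
opening: 0.573
grasp_force: 30.0
```

>>> send_rows(moves=[[-0.18,0.07,0,0,0,-0.012],[-0.36,0.14,0,0,0,-0.024],[-0.55,0.2,0,0,0,-0.037],[-0.65,0.24,0,0,0,-0.049],[-0.73,0.265,0,0,0,-0.049],[-0.73,0.265,0,0,0,-0.049],[-0.73,0.265,0,0,0,-0.049],[-0.73,0.265,0,0,0,-0.049]])

```text
time_s: 7.55
position: [0.6426, 0.0572, 0.3022]
tcp_rot: [[-0.167, 0.986, -0.002], [0.986, 0.167, 0.001], [0.001, -0.001, -1.0]]
force: [-0.6, -0.2, -2.8]
opening: 0.574
grasp_force: 30.0
```

Run:
```python
from h import *
st()
s,im,d=cap('wrist','w3.png')
plan([((.6425,.0535,.16),Rd(99.4)),((.6425,.0535,.131),Rd(99.4))])
```

```text
7.55 [0.6426 0.0572 0.3022] F [-0.6 -0.2 -2.8] open 50.0 gf 30.0 q [ -4.8  27.7  73.4   0.1  79.  -14.5]
[-0.015, -0.003, 0.57, -0.001, -0.001, 0.003] n 3 
[0.0, 0.0, 0.116, 0.0, 0.0, 0.0] n 1
```

View pics/w3.png

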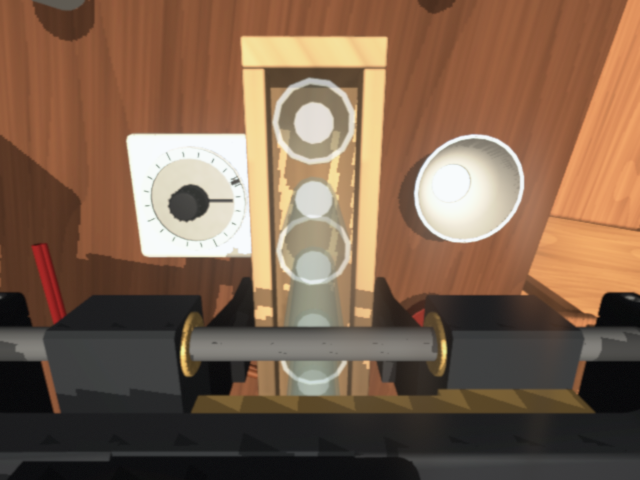

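The rack is aligned with the scale: in the image the housing's top edge is level and the rack is vertical. Lower it, release and rise.

>>> send_rows(moves=[[-0.015,-0.003,0.15,0,0,0.003],[-0.015,-0.003,0.3,0,0,0.003],[-0.015,-0.003,0.45,0,0,0.003],[-0.015,-0.003,0.55,0,0,0.003],[-0.015,-0.003,0.6,0,0,0.003],[-0.015,-0.003,0.63,0,0,0.003],[-0.015,-0.003,0.65,0,0,0.003],[-0.015,-0.003,0.67,0,0,0.003],[-0.015,-0.003,0.685,0,0,0.003],[-0.015,-0.003,0.69,0,0,0.003],[-0.015,-0.003,0.69,0,0,0.003],[-0.015,-0.003,0.69,0,0,0.003]])

```text
time_s: 8.8
position: [0.6441, 0.0513, 0.1308]
tcp_rot: [[-0.161, 0.987, 0.002], [0.987, 0.161, -0.0], [-0.0, 0.002, -1.0]]
force: [1.3, 1.2, -2.1]
opening: 0.573
grasp_force: 30.0
```

Run:
```python
from h import *
st()
```

```text
8.8 [0.6441 0.0513 0.1308] F [ 1.3  1.2 -2.1] open 49.9 gf 30.0 q [ -5.3  37.9  83.5   0.   58.4 -14.6]
```

>>> send_rows(moves=[[0.01,0.004,0.006,0,0,-0.004],[0.01,0.004,0.01,0,0,-0.004],[0.01,0.004,0.012,0,0,-0.004],[0.01,0.004,0.012,0,0,-0.004]])

```text
time_s: 9.2
position: [0.6443, 0.0538, 0.1272]
tcp_rot: [[-0.167, 0.986, 0.001], [0.986, 0.167, -0.0], [-0.0, 0.001, -1.0]]
force: [-0.2, -0.4, 0.5]
opening: 0.573
grasp_force: 30.0
```

>>> send_rows(moves=[[0,0,0,0,0,0],[0,0,0,0,0,0],[0,0,0,0,0,0],[0,0,0,0,0,0],[0,0,0,0,0,0]], grip=1)

```text
time_s: 9.7
position: [0.644, 0.0541, 0.127]
tcp_rot: [[-0.167, 0.986, -0.0], [0.986, 0.167, 0.0], [0.0, -0.0, -1.0]]
force: [0.0, -0.2, 0.2]
opening: 0.934
grasp_force: 0.0
```

>>> send_rows(moves=[[0,0,-0.1,0,0,0],[0,0,-0.25,0,0,0],[0,0,-0.4,0,0,0],[0,0,-0.55,0,0,0],[0,0,-0.7,0,0,0],[0,0,-0.7,0,0,0],[0,0,-0.7,0,0,0],[0,0,-0.7,0,0,0]])

```text
time_s: 10.5
position: [0.6429, 0.0541, 0.3005]
tcp_rot: [[-0.167, 0.986, -0.003], [0.986, 0.167, 0.0], [0.001, -0.003, -1.0]]
force: [-0.0, 0.3, -1.0]
opening: 1.0
grasp_force: 0.0
```

Run:
```python
from h import *
s=st()
plan([((.54,.01,.30),Rd(99.4)),((.44,.00,.30),Rd(99.4))])
```

```text
10.5 [0.6429 0.0541 0.3005] F [-0.   0.3 -1. ] open 87.0 gf 0.0 q [ -5.1  27.8  73.4   0.   79.  -14.7]
[-0.105, -0.435, 0.003, -0.002, -0.001, 0.002] n 3 
[0.026, -0.401, 0.0, 0.0, 0.0, 0.0] n 3
```

Run:
```python
from h import *
s,im,d=cap('wrist')
u,v=proj('wrist',(.5025,.0305,.075),s)[0]; print(u,v)
a=im[int(v)-75:int(v)+75,max(0,int(u)-85):int(u)+300]
cv2.imwrite('pics/w4.png',cv2.resize(a[:,:,::-1],None,fx=2,fy=2,interpolation=cv2.INTER_CUBIC) if 0 else cv2.resize(a[:,:,::-1],(790,int(790*a.shape[0]/a.shape[1])),interpolation=cv2.INTER_CUBIC))
print(a.shape)
# rack pose
P=cloud('wrist',d,s);z=P[...,2]; m=(z>.142)&(z<.158)
Q=P[m][:,:2]*1000;Q=Q[(abs(Q[:,0]-643)<100)&(abs(Q[:,1]-53)<150)];r=cv2.minAreaRect(Q.astype(np.float32));print('rack',r,len(Q))
# polar dark profile at dial
for rad in (28,33,38,42,46,50):
    th=np.radians(np.arange(0,360,2.0)); X=np.c_[.5025+rad/1e3*np.cos(th),.0305+rad/1e3*np.sin(th),np.full(len(th),.041)]
    p=proj('wrist',X,s).astype(np.float32); g=cv2.remap(cv2.cvtColor(im,cv2.COLOR_RGB2GRAY),p[:,0],p[:,1],cv2.INTER_LINEAR).ravel()
    k=np.nonzero(g<np.median(g)-50)[0]; print(rad,[(int(np.degrees(th[i])),int(g[i])) for i in k])
```

```text
181.11433807754437 204.37404593803439
(150, 385, 3)
rack ((644.237060546875, 55.765533447265625), (50.126708984375, 214.16432189941406), 9.506656646728516) 6361
28 [(196, 143), (198, 124), (200, 98), (202, 92), (204, 95), (206, 98), (208, 96), (210, 88), (212, 76), (214, 70), (216, 59), (218, 65), (220, 72), (222, 77), (224, 80), (226, 80), (228, 70), (230, 69), (232, 76), (234, 89), (236, 105), (238, 113), (239, 118), (242, 112), (244, 111), (246, 121), (266, 121), (268, 85), (270, 75), (272, 96), (274, 136)]
33 [(266, 121), (268, 79), (270, 77), (272, 116)]
38 [(266, 116), (268, 71), (270, 88), (272, 148)]
42 [(266, 124), (268, 83), (270, 107)]
46 []
50 []
```

View pics/w4.png

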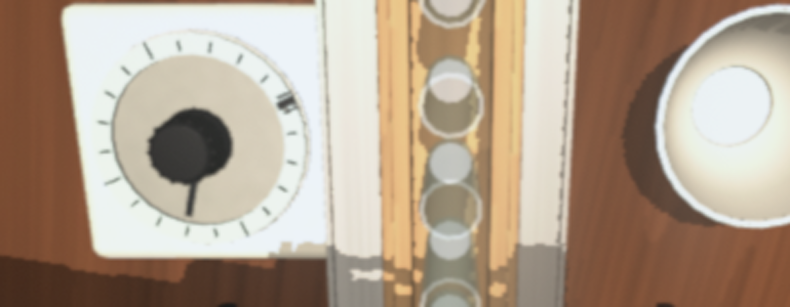

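The rack stands in the pan at (644,56), yaw 9.5°. In the crop the needle tip is at (190,215) and the zero mark at (288,102), around a dial centre of (204,137). That means about 123° of clockwise turn. Now grip the knob.

Run:
```python
from h import *
plan([((.504,.031,.30),Rd(99.4)),((.504,.031,.053),Rd(99.4)),((.504,.031,.053),Rd(39.4)),((.504,.031,.053),Rd(-23.6))])
```

```text
[0.002, -0.563, 0.002, -0.003, -0.001, 0.002] n 3 
[0.0, 0.0, 0.988, 0.0, 0.0, 0.0] n 5 
[0.0, 0.0, 0.0, 0.0, 0.0, 0.667] n 7 
[0.0, 0.0, 0.0, 0.0, 0.0, 0.7] n 8
```

>>> send_rows(moves=[[0,-0.19,0,0,0,0.002],[0,-0.38,0,0,0,0.002],[0.002,-0.563,0.002,-0.003,0,0.002],[0.002,-0.563,0.002,-0.003,0,0.002],[0.002,-0.563,0.002,-0.003,0,0.002]])

```text
time_s: 11.05
position: [0.5039, 0.031, 0.3006]
tcp_rot: [[-0.163, 0.987, 0.003], [0.987, 0.163, 0.001], [0.001, 0.003, -1.0]]
force: [1.2, 0.2, 1.2]
opening: 1.003
grasp_force: 0.0
```

>>> send_rows(moves=[[0,0,0.15,0,0,0],[0,0,0.3,0,0,0],[0,0,0.45,0,0,0],[0,0,0.6,0,0,0],[0,0,0.72,0,0,0],[0,0,0.83,0,0,0],[0,0,0.92,0,0,0],[0,0,0.988,0,0,0],[0,0,0.988,0,0,0],[0,0,0.988,0,0,0]])

```text
time_s: 12.05
position: [0.5076, 0.0311, 0.0538]
tcp_rot: [[-0.164, 0.986, 0.005], [0.986, 0.164, 0.001], [0.0, 0.005, -1.0]]
force: [0.5, 0.2, 0.7]
opening: 1.0
grasp_force: 0.0
```

>>> send_rows(moves=[[0,0,0,0,0,0],[0,0,0,0,0,0],[0,0,0,0,0,0],[0,0,0,0,0,0],[0,0,0,0,0,0],[0,0,0,0,0,0],[0,0,0,0,0,0],[0,0,0,0,0,0]], grip=0)

```text
time_s: 12.85
position: [0.5042, 0.0311, 0.0545]
tcp_rot: [[-0.165, 0.986, 0.0], [0.986, 0.165, 0.001], [0.001, 0.0, -1.0]]
force: [-3.1, -1.8, 4.2]
opening: 0.38
grasp_force: 30.0
```

Run:
```python
from h import *
s=st()
```

```text
12.85 [0.5042 0.0311 0.0545] F [-3.1 -1.8  4.2] open 33.1 gf 30.0 q [-9.200e+00  3.700e+01  1.069e+02  1.000e-01  3.610e+01 -1.870e+01]
```

>>> send_rows(moves=[[0,0,0,0,0,0.08],[0,0,0,0,0,0.16],[0,0,0,0,0,0.24],[0,0,0,0,0,0.32],[0,0,0,0,0,0.4],[0,0,0,0,0,0.48],[0,0,0,0,0,0.56],[0,0,0,0,0,0.64],[0,0,0,0,0,0.68],[0,0,0,0,0,0.68]])

```text
time_s: 13.85
position: [0.5045, 0.031, 0.0544]
tcp_rot: [[0.785, 0.619, 0.001], [0.619, -0.785, 0.001], [0.001, 0.0, -1.0]]
force: [-2.9, -3.3, 3.5]
opening: 0.375
grasp_force: 30.0
```

>>> send_rows(moves=[[0,0,0,0,0,0.08],[0,0,0,0,0,0.16],[0,0,0,0,0,0.24],[0,0,0,0,0,0.32],[0,0,0,0,0,0.4],[0,0,0,0,0,0.48],[0,0,0,0,0,0.56],[0,0,0,0,0,0.63],[0,0,0,0,0,0.69],[0,0,0,0,0,0.69],[0,0,0,0,0,0.69]])

```text
time_s: 14.95
position: [0.5046, 0.0307, 0.0545]
tcp_rot: [[0.915, -0.403, 0.001], [-0.403, -0.915, 0.0], [0.001, -0.001, -1.0]]
force: [-4.3, -3.8, 4.1]
opening: 0.383
grasp_force: 30.0
```

>>> send_rows(moves=[[0,0,0,0,0,0],[0,0,0,0,0,0],[0,0,0,0,0,0],[0,0,0,0,0,0],[0,0,0,0,0,0]], grip=1)

```text
time_s: 15.45
position: [0.5067, 0.0313, 0.0546]
tcp_rot: [[0.915, -0.404, 0.005], [-0.404, -0.915, 0.001], [0.005, -0.003, -1.0]]
force: [-0.0, -0.5, 1.1]
opening: 0.749
grasp_force: 0.0
```

>>> send_rows(moves=[[0,0,-0.1,0,0,0],[0,0,-0.25,0,0,0],[0,0,-0.4,0,0,0],[0,0,-0.55,0,0,0],[0,0,-0.7,0,0,0],[0,0,-0.85,0,0,0],[0,0,-0.9,0,0,0],[0,0,-0.9,0,0,0]])

```text
time_s: 16.25
position: [0.5067, 0.0309, 0.2821]
tcp_rot: [[0.915, -0.404, 0.011], [-0.404, -0.915, -0.0], [0.01, -0.004, -1.0]]
force: [-0.4, 0.0, -0.1]
opening: 1.0
grasp_force: 0.0
```

Run:
```python
from h import *
s=st()
s,im,d=cap('wrist'); 
s2,it,dt=cap('top')
u,v=proj('wrist',(.504,.031,.043),s)[0]; print(u,v)
cv2.imwrite('pics/w5.png',np.hstack([cv2.resize(im[:,:,::-1],(480,360)),cv2.resize(it[185:255,285:350,::-1],(320,360),interpolation=cv2.INTER_CUBIC)]))
```

```text
16.25 [0.5067 0.0309 0.2821] F [-0.4  0.  -0.1] open 87.0 gf 0.0 q [-9.200e+00  1.670e+01  9.480e+01  1.000e-01  6.790e+01  1.046e+02]
315.4513794872664 205.3650073611769
```

View pics/w5.png

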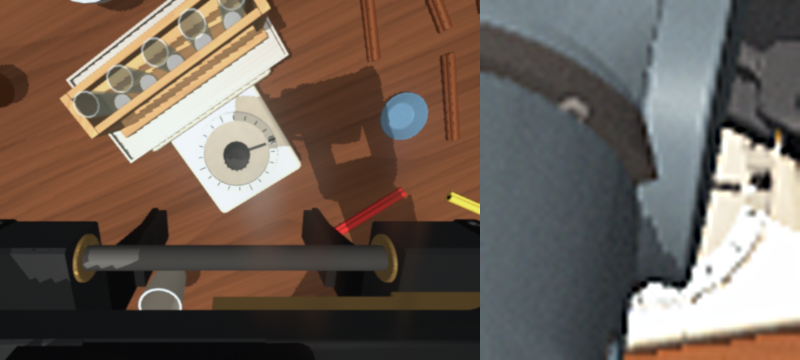

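The needle tip at (267,144) and the zero mark at (272,138) are nearly together. Now measure this precisely.

Run:
```python
from h import *
s,im,d=cap('wrist')
g=cv2.cvtColor(im,cv2.COLOR_RGB2GRAY)
# dial centre in image: fit circle to boundary between beige and white ring via saturation
hsv=cv2.cvtColor(im,cv2.COLOR_RGB2HSV); m=((hsv[...,1]>25)&(hsv[...,1]<90)&(hsv[...,2]>120)).astype(np.uint8)
m[:120]=0;m[290:]=0;m[:,:240]=0;m[:,410:]=0
m=cv2.morphologyEx(m,cv2.MORPH_OPEN,np.ones((3,3)))
n,l,stt,c=cv2.connectedComponentsWithStats(m);i=1+stt[1:,4].argmax();print(stt[i],c[i])
h=cv2.convexHull(np.argwhere(l==i)[:,::-1].astype(np.int32)); e=cv2.fitEllipse(h);print(e)
C=ray('wrist',e[0],.041,s)[0];print('centre',C)
pol=[]
for rad in range(24,60,2):
    th=np.radians(np.arange(-130,-50,2.0)); X=np.c_[C[0]+rad/1e3*np.cos(th),C[1]+rad/1e3*np.sin(th),np.full(len(th),.041)]
    p=proj('wrist',X,s).astype(np.float32); v=cv2.remap(g,p[:,0],p[:,1],cv2.INTER_LINEAR).ravel().astype(float)
    w=np.clip(np.median(v)-35-v,0,None); print(rad,np.degrees((w*th).sum()/max(w.sum(),1)).round(1),int(w.sum()),[int(np.degrees(t).round()) for t,x in zip(th,w) if x>0])
a=im[150:260,250:390,::-1];cv2.imwrite('pics/w6.png',cv2.resize(a,None,fx=5,fy=5,interpolation=cv2.INTER_CUBIC))
```

```text
[ 271  124  117  120 7075] [324.99349823 184.88537102]
((330.0125427246094, 182.68661499023438), (102.03759002685547, 133.54722595214844), 41.14262008666992)
centre [0.5169784  0.00681645 0.041     ]
24 -129.1 86 [-130, -128, -126]
26 -115.3 61 [-130, -128, -86, -84]
28 -84.0 12 [-84]
30 -115.0 167 [-120, -118, -116, -114, -112, -110, -108]
32 -114.4 330 [-120, -118, -116, -114, -112, -110, -108, -106]
34 -113.5 346 [-122, -120, -118, -116, -114, -112, -110, -108, -106]
36 -112.9 435 [-122, -120, -118, -116, -114, -112, -110, -108, -106, -104]
38 -114.1 353 [-120, -118, -116, -114, -112, -110, -108]
40 -117.5 34 [-120, -118, -116, -114]
42 0.0 0 []
44 0.0 0 []
46 0.0 0 []
48 -80.5 333 [-92, -90, -88, -86, -84, -82, -80, -78, -76, -74, -72, -70, -68]
50 -80.7 241 [-96, -94, -92, -90, -88, -86, -84, -82, -80, -78, -76, -74, -72, -70, -68, -66]
52 0.0 0 []
54 0.0 0 []
56 0.0 0 []
58 0.0 0 []
```

View pics/w6.png

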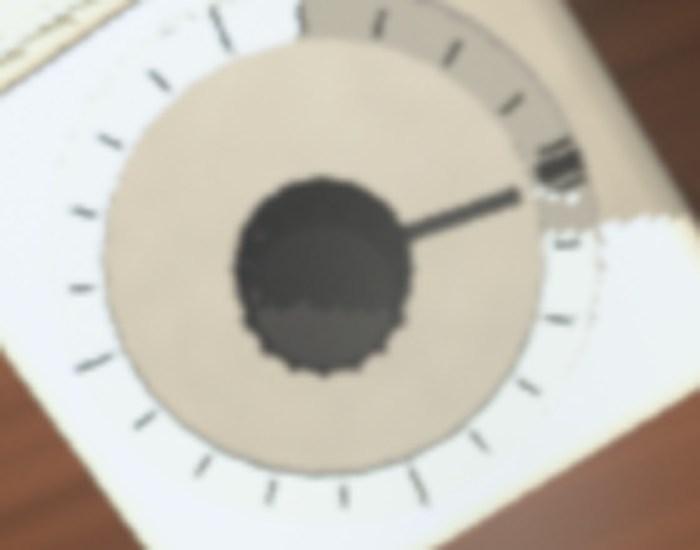

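Run:
```python
from h import *
s=st()
f=lambda xy,z:ray('wrist',np.array(xy)/5+[250,150],z,s)[0][:2]*1000
zero=f((560,168),.043);opp=f((95,362),.043);t1=f((220,28),.043);t2=f((419,487),.043)
print(zero,opp,'c',(zero+opp)/2,(t1+t2)/2,np.linalg.norm(zero-opp),np.linalg.norm(t1-t2))
c=((zero+opp)/2+(t1+t2)/2)/2
for zn in(.036,.040):
    n=f((516,195.5),zn);b=f((412,232.5),zn)
    a=lambda v:np.degrees(np.arctan2(v[1],v[0]))
    print('zero',a(zero-c),'axis opp',a(zero-opp),'needle',a(n-c),'slope',a(n-b),np.linalg.norm(n-c))
```

```text
16.4 [0.5043 0.0312 0.2783] F [-0.3  0.2  0.2] open 87.2 gf 0.0 q [-9.200e+00  1.700e+01  9.500e+01  1.000e-01  6.790e+01  1.046e+02]
[501.65934452 -24.38144458] [503.40502418  86.42912534] c [502.53218435  31.02384038] [502.7380169   31.10914597] 110.82431955342794 111.17738793558372
zero -91.0081698082354 axis opp -90.90254751123851 needle -95.12033568993968 slope -94.01029732267429 44.9100204750732
zero -91.0081698082354 axis opp -90.90254751123851 needle -94.15222237735114 slope -94.01029732267416 44.720559709714585
```

The mark is about 3° short: the needle is at -94.1° and zero at -91.0°, 2.5 mm apart. That is inside tolerance, but I'll nudge it for margin.

>>> send_rows(moves=[[0,0,0.15,0,0,0],[0,0,0.3,0,0,0],[0,0,0.45,0,0,0],[0,0,0.6,0,0,0],[0,0,0.72,0,0,0],[0,0,0.82,0,0,0],[0,0,0.9,0,0,0],[0,0,0.9,0,0,0],[0,0,0.9,0,0,0]])

```text
time_s: 17.3
position: [0.5052, 0.0313, 0.0535]
tcp_rot: [[0.914, -0.405, 0.002], [-0.405, -0.914, 0.001], [0.001, -0.002, -1.0]]
force: [-0.1, -0.3, -0.0]
opening: 1.0
grasp_force: 0.0
```

>>> send_rows(moves=[[0,0,0,0,0,0],[0,0,0,0,0,0],[0,0,0,0,0,0],[0,0,0,0,0,0],[0,0,0,0,0,0],[0,0,0,0,0,0],[0,0,0,0,0,0],[0,0,0,0,0,0]], grip=0)

```text
time_s: 18.1
position: [0.5058, 0.0301, 0.0545]
tcp_rot: [[0.915, -0.403, 0.003], [-0.403, -0.915, -0.001], [0.003, -0.0, -1.0]]
force: [-0.3, -3.6, 1.9]
opening: 0.379
grasp_force: 30.0
```

>>> send_rows(moves=[[0,0,0,0,0,0.015],[0,0,0,0,0,0.034],[0,0,0,0,0,0.034],[0,0,0,0,0,0.034]])

```text
time_s: 18.5
position: [0.5058, 0.0301, 0.0546]
tcp_rot: [[0.892, -0.452, 0.003], [-0.452, -0.892, -0.001], [0.003, -0.001, -1.0]]
force: [-0.9, -4.8, 1.6]
opening: 0.384
grasp_force: 30.0
```

>>> send_rows(moves=[[0,0,0,0,0,0],[0,0,0,0,0,0],[0,0,0,0,0,0],[0,0,0,0,0,0],[0,0,0,0,0,0]], grip=1)

```text
time_s: 19.0
position: [0.5063, 0.0314, 0.0545]
tcp_rot: [[0.892, -0.453, 0.005], [-0.453, -0.892, 0.001], [0.004, -0.003, -1.0]]
force: [0.2, 0.5, 0.1]
opening: 0.751
grasp_force: 0.0
```

>>> send_rows(moves=[[0,0,-0.1,0,0,0],[0,0,-0.25,0,0,0],[0,0,-0.4,0,0,0],[0,0,-0.55,0,0,0],[0,0,-0.7,0,0,0],[0,0,-0.85,0,0,0],[0,0,-0.9,0,0,0],[0,0,-0.9,0,0,0],[0,0,-0.9,0,0,0],[0,0,-0.9,0,0,0],[0,0,-0.9,0,0,0]])

```text
time_s: 20.1
position: [0.5044, 0.0311, 0.278]
tcp_rot: [[0.892, -0.453, 0.001], [-0.453, -0.892, 0.001], [0.001, -0.002, -1.0]]
force: [0.4, 0.5, 0.2]
opening: 0.998
grasp_force: 0.0
```

Run:
```python
from h import *
s=st()
s,im,d=cap('wrist');np.save('w7.npy',im)
a=im[150:260,250:390,::-1];cv2.imwrite('pics/w7.png',cv2.resize(a,None,fx=5,fy=5,interpolation=cv2.INTER_CUBIC))
```

```text
20.1 [0.5044 0.0311 0.278 ] F [0.4 0.5 0.2] open 86.8 gf 0.0 q [-9.200e+00  1.700e+01  9.500e+01  1.000e-01  6.790e+01  1.077e+02]
```

View pics/w7.png

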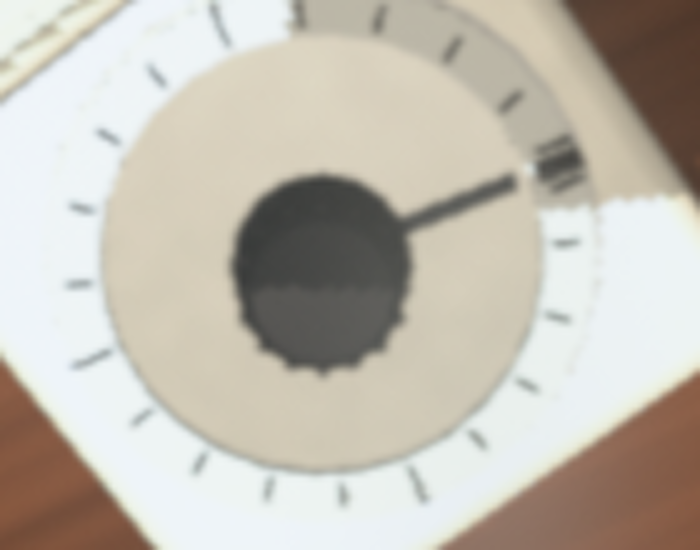

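The needle's line now passes through the zero bar at (560,163), so it is zeroed. Next I'll fit the arm kinematics from logged poses to pick the stick tilt.

Run:
```python
from h import *
from scipy.optimize import least_squares
D=np.array([(30.224,82.088,.6253,.223),(21.9,83.5,.5770,.300),(26.2,77.2,.6227,.295),(27.7,73.4,.6451,.3022),(37.9,83.5,.6461,.1308),(37,106.9,.5051,.0545),(17,95,.5053,.278),(27.8,73.4,.6452,.3005)])
q2,q3=np.radians(D[:,0]),np.radians(D[:,1])
A=np.zeros((16,5))
A[:8]=np.c_[np.sin(q2),np.sin(q2+q3),np.cos(q2+q3),np.ones(8),np.zeros(8)]
A[8:]=np.c_[np.cos(q2),np.cos(q2+q3),-np.sin(q2+q3),np.zeros(8),np.ones(8)]
x,res,rk,sv=np.linalg.lstsq(A,np.r_[D[:,2],D[:,3]],rcond=None);print('L1,L2,off,a,c',x.round(4),np.abs(A@x-np.r_[D[:,2],D[:,3]]).max())
# test tilt move
plan([((.5,-.1,.33),Rd(0)),((.55,-.25,.33),Rd(-8)),((.6,-.25,.33),Rd(-8,-35))])
```

```text
L1,L2,off,a,c [ 0.5775  0.3897  0.1069  0.0144 -0.0293] 0.0012528468658712655
[0.221, 0.475, -0.208, -0.001, -0.001, -0.299] n 4 
[0.2, 0.6, 0.0, 0.0, 0.0, 0.089] n 4 
[0.198, -0.028, 0.0, -0.0, -0.389, -0.0] n 5
```

>>> send_rows(moves=[[0.22,0.47,-0.2,0,0,-0.3],[0.22,0.47,-0.2,0,0,-0.3],[0.22,0.47,-0.2,0,0,-0.3],[0.22,0.47,-0.2,0,0,-0.3],[0.22,0.47,-0.2,0,0,-0.3]])

```text
time_s: 20.65
position: [0.5009, -0.1002, 0.3292]
tcp_rot: [[1.0, -0.002, 0.004], [-0.002, -1.0, 0.001], [0.004, -0.001, -1.0]]
force: [-0.4, 0.0, -0.8]
opening: 0.995
grasp_force: 0.0
```

>>> send_rows(moves=[[0.2,0.6,0,0,0,0.09],[0.2,0.6,0,0,0,0.09],[0.2,0.6,0,0,0,0.09],[0.2,0.6,0,0,0,0.09],[0.2,0.6,0,0,0,0.09]])

```text
time_s: 21.15
position: [0.551, -0.249, 0.3277]
tcp_rot: [[0.99, -0.142, 0.002], [-0.142, -0.99, 0.003], [0.002, -0.003, -1.0]]
force: [-0.2, 1.3, -0.4]
opening: 0.998
grasp_force: 0.0
```

>>> send_rows(moves=[[0.2,0,0,0,-0.39,0],[0.2,0,0,0,-0.39,0],[0.2,0,0,0,-0.39,0],[0.2,0,0,0,-0.39,0],[0.2,0,0,0,-0.39,0],[0.2,0,0,0,-0.39,0]])

```text
time_s: 21.75
position: [0.601, -0.2528, 0.3265]
tcp_rot: [[0.81, -0.137, -0.57], [-0.11, -0.991, 0.082], [-0.576, -0.004, -0.817]]
force: [0.3, 1.0, 0.6]
opening: 1.001
grasp_force: 0.0
```

Run:
```python
from h import *
s=st(); R=np.array(s['tcp_rot']);p=np.array(s['position']);q=np.radians(s['joint_positions'])
L1,L2,off,a,c=.5775,.3897,.1069,.0144,-.0293
P=q[1]+q[2]; r=a+L1*np.sin(q[1])+L2*np.sin(P)+off*np.cos(P); zc=c+L1*np.cos(q[1])+L2*np.cos(P)-off*np.sin(P)
th=q[0]+np.radians(10.2)
w=np.array([r*np.cos(th),r*np.sin(th),zc]) # = wrist centre - L3 in z
# p = w + [0,0,L3] + L3*R[:,2]
v=R[:,2]+[0,0,1]; print('L3',v@(p-w)/(v@v),'res',p-w-v*(v@(p-w)/(v@v)))
s,im,d=cap('top');np.savez('top2.npz',im=im,d=d)
roi=np.zeros((480,640),bool);roi[140:300,395:520]=1
m=((im[...,0]>90)&(im[...,0]<200)).astype(np.uint8)
z=cloud('top',d)[...,2]; m=((z>0.006)&(z<0.02)&roi).astype(np.uint8)
n,lab,stt,c=cv2.connectedComponentsWithStats(m)
for i in range(1,n):
    if stt[i,4]<100: continue
    v,u=np.nonzero(lab==i); qq=ray('top',np.c_[u,v],0.010)[:,:2]
    rr=cv2.minAreaRect(qq.astype(np.float32)*1000); w=np.linalg.svd(qq-qq.mean(0))[2][0]; w*=np.sign(w[0])
    print(stt[i,4],np.round(rr[0]),np.round(rr[1]),np.degrees(np.arctan2(w[1],w[0])).round(1),im[v,u].mean(0).round())
```

```text
21.75 [ 0.601  -0.2528  0.3265] F [0.3 1.  0.6] open 87.1 gf 0.0 q [-27.5  45.9  43.1 -13.3 123.9  66.2]
L3 0.3101811888418693 res [-0.00582871 -0.03465284 -0.00268169]
194 [ 589. -369.] [17. 89.] -5.0 [96. 49. 24.]
345 [ 446. -298.] [ 19. 131.] -8.1 [98. 50. 26.]
360 [ 449. -375.] [131.  20.] 0.6 [148.  76.  39.]
526 [ 452. -225.] [67. 68.] -85.3 [ 79. 113. 137.]
```

```bash
cat > kin.py <<'E'
from h import *
from scipy.optimize import least_squares
def fk(q,k):
    L1,L2,a,h,L3,d,off=k; q=np.radians(q)
    Rz=lambda t:Ro.from_euler('z',t).as_matrix(); Ry=lambda t:Ro.from_euler('y',t).as_matrix()
    B=Rz(q[0]); P=q[1]+q[2]
    w=B@np.array([a+L1*np.sin(q[1])+L2*np.sin(P)+off*np.cos(P),d,h+L1*np.cos(q[1])+L2*np.cos(P)-off*np.sin(P)])
    R=B@Ry(P)@Rz(q[3])@Ry(q[4])@Rz(q[5]+np.pi/2*SG)
    return w+R[:,2]*L3,R
SG=-1
K=[.5775,.39,.0,.28,.31,.112,0.]
DAT=[([-82.878,30.224,82.088,0,67.689,-10.227],(.186,-.597,.223)),([23.8,21.9,83.5,0,74.6,25.6],(.4733,.3301,.3)),([30.2,26.2,77.2,0,77,31.4],(.4734,.4045,.295)),([-4.8,27.7,73.4,.1,79,-14.5],(.6426,.0572,.3022)),([-5.3,37.9,83.5,0,58.4,-14.6],(.6441,.0513,.1308)),([-9.2,37,106.9,.1,36.1,-18.7],(.5042,.0311,.0545)),([-9.2,17,95,.1,67.9,104.6],(.5043,.0312,.2783)),([-27.5,45.9,43.1,-13.3,123.9,66.2],(.601,-.2528,.3265))]
def fit():
    return least_squares(lambda k:np.concatenate([fk(q,k)[0]-p for q,p in DAT]),K)
if __name__=='__main__':
    f=fit();print(f.x.round(4),abs(f.fun).max())
    for SG in(-1,1,0): print(fk(DAT[-1][0],f.x)[1].round(2))
E
python3 kin.py
```

```text
[ 5.872e-01  3.920e-01 -1.000e-04  2.735e-01  3.045e-01  1.109e-01
  1.136e-01] 0.0007587165976747912
[[-0.81  0.14 -0.57]
 [ 0.11  0.99  0.08]
 [ 0.58  0.   -0.82]]
[[ 0.81 -0.14 -0.57]
 [-0.11 -0.99  0.08]
 [-0.58 -0.   -0.82]]
[[ 0.14  0.81 -0.57]
 [ 0.99 -0.11  0.08]
 [ 0.   -0.58 -0.82]]
```

```bash
cat >> kin.py <<'E'
KF=None
def ik(p,R,q0):
    global KF,SG
    SG=1
    if KF is None: KF=fit().x
    lo=np.array([-176,-43,12.5,-82,0,-163]);hi=np.array([176,126,139.9,262,151,163])
    def e(q):
        pp,RR=fk(q,KF); return np.r_[(pp-p)*10,Ro.from_matrix(R.T@RR).as_rotvec()]
    r=least_squares(e,np.clip(q0,lo+.1,hi-.1),bounds=(lo,hi),x_scale=30.); return r.x,np.abs(r.fun).max()
E
python3 - <<'E'
from kin import *
import kin
yw=np.radians(9.5);ty=np.array([-np.sin(yw),np.cos(yw)])
for th in(50,60,65,70,75):
  for k in(-2,0,2):
    xy=np.array([.644,.0558])+ty*.042*k
    q=np.array([-6,30,80,0,20,90.])
    for z in(.30,.19):
        best=min((ik((*xy,z),Rd(9.5,th),g) for g in([-6,10,90,-20,30,90],[-6,30,80,60,30,40],[-6,30,80,-60,30,120],[-6,20,100,150,30,-60])),key=lambda t:t[1])
        print(th,k,z,best[0].round(),round(best[1],3))
S=[(612,-218,-9.3),(609,-302,8.6),(610,-373,-3),(447,-299,-8),(448,-377,1)]
for a in(15,20,30):
  for x,y,yaw in S:
    c,s_=np.cos(np.radians(yaw)),np.sin(np.radians(yaw)); q,e=ik((x/1e3+.045*c,y/1e3+.045*s_,.005),Rd(yaw,-a),[-27,60,60,-13,100,66]);print(a,x,y,q.round(),round(e,3))
E
```

```text
50 -2 0.3 [-24.  18. 111.  77.  25.  -9.] 0.0
50 -2 0.19 [-24.  31. 116. 115.  27. -50.] 0.0
50 0 0.3 [-13.  17. 113.  83.  17.  -8.] 0.0
50 0 0.19 [-13.  30. 119. 133.  24. -61.] 0.0
50 2 0.3 [ -2.  17. 113.  88.   8.  -5.] 0.0
50 2 0.19 [ -2.  30. 119. 155.  21. -74.] 0.0
60 -2 0.3 [-26.  21. 117. 111.  33. -44.] 0.0
60 -2 0.19 [-26.  36. 122. 133.  43. -71.] 0.0
60 0 0.3 [-15.  20. 120. 128.  27. -54.] 0.0
60 0 0.19 [-15.  36. 125. 148.  43. -78.] 0.0
60 2 0.3 [ -2.  20. 120. 151.  22. -69.] 0.0
60 2 0.19 [ -2.  36. 125. 164.  41. -84.] 0.0
65 -2 0.3 [-27.  24. 120. 122.  39. -56.] 0.0
65 -2 0.19 [-27.  39. 124. 137.  52. -78.] 0.0
65 0 0.3 [-16.  23. 123. 138.  36. -65.] 0.0
65 0 0.19 [-16.  40. 127. 151.  53. -83.] 0.0
65 2 0.3 [ -3.  22. 123. 158.  32. -77.] 0.0
65 2 0.19 [ -3.  40. 127. 166.  52. -86.] 0.0
70 -2 0.3 [-28.  27. 123. 129.  47. -65.] 0.0
70 -2 0.19 [-28.  43. 126. 139.  61. -82.] 0.0
70 0 0.3 [-16.  26. 125. 144.  45. -73.] 0.0
70 0 0.19 [-16.  44. 129. 153.  63. -86.] 0.0
70 2 0.3 [ -3.  26. 126. 162.  42. -81.] 0.0
70 2 0.19 [ -3.  44. 129. 167.  63. -88.] 0.0

[... 294 characters left out ...]
56.  65.  -5.  73.  75.] 0.0
15 609 -302 [-29.  57.  63. -10.  72.  56.] 0.0
15 610 -373 [-35.  60.  54.  -8.  78.  60.] 0.0
15 447 -299 [-39.  49.  86.  -9.  58.  65.] 0.0
15 448 -377 [-43.  51.  80. -12.  60.  53.] 0.0
20 612 -218 [-26.  59.  60.  -6.  80.  75.] 0.0
20 609 -302 [-28.  59.  58. -12.  79.  57.] 0.0
20 610 -373 [-34.  63.  49. -10.  85.  61.] 0.0
20 447 -299 [-38.  51.  82. -11.  65.  66.] 0.0
20 448 -377 [-41.  53.  77. -15.  66.  56.] 0.0
30 612 -218 [-25.  64.  51.  -8.  95.  76.] 0.0
30 609 -302 [-26.  64.  50. -17.  92.  58.] 0.0
30 610 -373 [-33.  68.  39. -14.  99.  61.] 0.0
30 447 -299 [-36.  55.  74. -14.  78.  68.] 0.0
30 448 -377 [-39.  57.  70. -19.  78.  59.] 0.0
```

Model fits to 0.8 mm. The inserting pose needs the wrist flipped (joint 4 at about 150°), so I'll route that swing through joint-interpolated poses. First pick stick (446,-298).

```bash
cat >> kin.py <<'E'
def pick(x,y,yaw,a=20,z=.0055,g=.045,s=None):
    c,sn=np.cos(np.radians(yaw)),np.sin(np.radians(yaw)); xy=(x+g*c,y+g*sn)
    plan([((*xy,.12),Rd(yaw,-a)),((*xy,z),Rd(yaw,-a))],s)
E
python3 - <<'E'
from kin import *
st(); pick(.446,-.298,-8.1)
E
```

```text
21.8 [ 0.6007 -0.2533  0.3283] F [-1.1 -0.1  0.5] open 87.1 gf 0.0 q [-27.5  45.7  43.1 -13.3 123.9  66.2]
[0.143, 0.265, 0.916, -0.0, 0.167, 0.003] n 5 
[0.157, 0.0, 0.43, 0.0, 0.0, 0.0] n 3
```

>>> send_rows(moves=[[0.03,0.05,0.18,0,0.03,0],[0.06,0.1,0.36,0,0.07,0],[0.09,0.16,0.55,0,0.1,0],[0.12,0.21,0.73,0,0.13,0.003],[0.143,0.265,0.916,0,0.167,0.003],[0.143,0.265,0.916,0,0.167,0.003],[0.143,0.265,0.916,0,0.167,0.003]], grip=0.36)

```text
time_s: 22.5
position: [0.4897, -0.306, 0.1226]
tcp_rot: [[0.931, -0.145, -0.335], [-0.137, -0.989, 0.049], [-0.339, 0.0, -0.941]]
force: [-0.3, -0.3, 0.7]
opening: 0.451
grasp_force: 0.0
```

>>> send_rows(moves=[[0.03,0,0.08,0,0,0],[0.06,0,0.16,0,0,0],[0.09,0,0.24,0,0,0],[0.117,0,0.32,0,0,0],[0.139,0,0.38,0,0,0],[0.157,0,0.43,0,0,0],[0.157,0,0.43,0,0,0],[0.157,0,0.43,0,0,0]])

```text
time_s: 23.3
position: [0.492, -0.3072, 0.0074]
tcp_rot: [[0.931, -0.144, -0.335], [-0.136, -0.99, 0.047], [-0.338, 0.001, -0.941]]
force: [0.2, 0.8, -0.2]
opening: 0.357
grasp_force: 0.0
```

Run:
```python
from kin import *
st()
```

```text
23.3 [ 0.492  -0.3072  0.0074] F [ 0.2  0.8 -0.2] open 31.0 gf 0.0 q [-37.9  50.9  81.9 -10.7  64.9  66.5]
```

>>> send_rows(moves=[[0.003,0,0.008,0,0,0],[0.003,0,0.008,0,0,0],[0.003,0,0.008,0,0,0]])

```text
time_s: 23.6
position: [0.4916, -0.3072, 0.0052]
tcp_rot: [[0.931, -0.144, -0.335], [-0.136, -0.99, 0.048], [-0.338, 0.001, -0.941]]
force: [0.1, 0.5, 1.2]
opening: 0.361
grasp_force: 0.0
```

>>> send_rows(moves=[[0,0,0,0,0,0],[0,0,0,0,0,0],[0,0,0,0,0,0],[0,0,0,0,0,0],[0,0,0,0,0,0],[0,0,0,0,0,0],[0,0,0,0,0,0]], grip=0)

```text
time_s: 24.3
position: [0.4913, -0.3071, 0.0049]
tcp_rot: [[0.931, -0.144, -0.336], [-0.136, -0.99, 0.048], [-0.339, 0.001, -0.941]]
force: [-0.4, -1.1, 1.9]
opening: 0.176
grasp_force: 30.0
```

>>> send_rows(moves=[[-0.03,0,-0.08,0,0,0],[-0.08,0,-0.22,0,0,0],[-0.14,0,-0.38,0,0,0],[-0.2,0,-0.54,0,0,0],[-0.25,0,-0.69,0,0,0],[-0.31,0,-0.85,0,0,0],[-0.34,0,-0.94,0,0,0],[-0.34,0,-0.94,0,0,0],[-0.34,0,-0.94,0,0,0]])

```text
time_s: 25.2
position: [0.4909, -0.3064, 0.2542]
tcp_rot: [[0.931, -0.144, -0.335], [-0.135, -0.99, 0.048], [-0.339, 0.0, -0.941]]
force: [-0.4, -0.2, -0.1]
opening: 0.175
grasp_force: 29.9
```

```bash
cat >> kin.py <<'E'
def tube(k,z,th=70,cor=(0,0),yaw=9.5):
    yw=np.radians(yaw);xy=np.array([.644,.0558])+np.array([-np.sin(yw),np.cos(yw)])*.042*k+np.array(cor)
    return np.array([*xy,z]),Rd(yaw,th)
def rows(q0,q1,n,hold=2,s=None):
    """joint-interpolated pose path from q0 to q1, as rows in calls of at most 12"""
    s=s or readout.read_state(); p,R=np.array(s['position']),np.array(s['tcp_rot'])
    path=[fk(q0+(q1-q0)*t,KF) for t in np.linspace(0,1,n+1)[1:]]
    calls=int(np.ceil(n/10)); 
    for ch in np.array_split(np.arange(n),calls):
        out=[]
        for i in ch:
            pp,RR=path[i]; out.append(np.round(np.r_[R.T@(pp-p)/.25,Ro.from_matrix(R.T@RR).as_rotvec()/(np.pi/2)],3).tolist())
        print(str(out+[out[-1]]*hold)); p,R=path[ch[-1]]
    print('minz',min(x[0][2] for x in path))
E
python3 - <<'E'
from kin import *
s=st(); q0=np.array(s['joint_positions'])
p,R=tube(-2,.36); q1,e=ik(p,R,[-28,27,123,129,47,-65]); print(q1.round(1),e, fk(q0,KF)[0]-s['position'])
rows(q0,q1,20)
s,im,d=cap('side'); cv2.imwrite('pics/s2.png',im[150:480,150:520,::-1])
E
```

```text
25.2 [ 0.4909 -0.3064  0.2542] F [-0.4 -0.2 -0.1] open 15.2 gf 29.9 q [-37.9  33.4  73.5  -9.7  90.4  61.8]Traceback (most recent call last):
  File "<stdin>", line 3, in <module>
  File "kin.py", line 4, in fk
    L1,L2,a,h,L3,d,off=k; q=np.radians(q)
    ^^^^^^^^^^^^^^^^^^
TypeError: cannot unpack non-iterable NoneType object
```

```bash
sed -i 's/^KF=None$/SG=1; KF=fit().x/' kin.py
python3 - <<'E'
from kin import *
s=st(); q0=np.array(s['joint_positions'])
p,R=tube(-2,.36); q1,e=ik(p,R,[-28,27,123,129,47,-65]); print(q1.round(1),e, fk(q0,KF)[0]-s['position'])
rows(q0,q1,22)
E
```

```text
25.2 [ 0.4909 -0.3064  0.2542] F [-0.4 -0.2 -0.1] open 15.2 gf 29.9 q [-37.9  33.4  73.5  -9.7  90.4  61.8]
[-28.   18.5 119.1 119.2  41.  -51.3] 7.327471962526033e-14 [ 2.33011928e-04 -9.60172963e-05  3.17011268e-05]
[[0.05, -0.14, 0.021, 0.05, 0.041, -0.063], [0.096, -0.28, 0.03, 0.096, 0.086, -0.121], [0.138, -0.418, 0.028, 0.139, 0.135, -0.175], [0.177, -0.552, 0.014, 0.178, 0.187, -0.224], [0.212, -0.68, -0.01, 0.212, 0.241, -0.267], [0.244, -0.8, -0.043, 0.243, 0.299, -0.306], [0.272, -0.911, -0.084, 0.269, 0.358, -0.338], [0.298, -1.012, -0.132, 0.29, 0.418, -0.364], [0.298, -1.012, -0.132, 0.29, 0.418, -0.364], [0.298, -1.012, -0.132, 0.29, 0.418, -0.364]]
[[0.081, -0.064, 0.022, 0.008, 0.058, -0.031], [0.159, -0.121, 0.035, 0.01, 0.114, -0.057], [0.231, -0.171, 0.037, 0.006, 0.17, -0.08], [0.296, -0.212, 0.032, -0.004, 0.223, -0.099], [0.354, -0.245, 0.02, -0.02, 0.273, -0.114], [0.403, -0.269, 0.002, -0.041, 0.319, -0.125], [0.442, -0.284, -0.02, -0.066, 0.362, -0.132], [0.442, -0.284, -0.02, -0.066, 0.362, -0.132], [0.442, -0.284, -0.02, -0.066, 0.362, -0.132]]
[[0.038, 0.001, -0.006, -0.031, 0.035, -0.01], [0.065, 0.008, -0.02, -0.065, 0.064, -0.018], [0.082, 0.02, -0.04, -0.103, 0.088, -0.023], [0.086, 0.034, -0.066, -0.142, 0.105, -0.026], [0.077, 0.05, -0.097, -0.183, 0.117, -0.027], [0.056, 0.066, -0.133, -0.225, 0.122, -0.026], [0.022, 0.081, -0.172, -0.266, 0.121, -0.023], [0.022, 0.081, -0.172, -0.266, 0.121, -0.023], [0.022, 0.081, -0.172, -0.266, 0.121, -0.023]]
minz 0.23577549487318544
```

>>> send_rows(moves=[[0.05,-0.14,0.021,0.05,0.041,-0.063],[0.096,-0.28,0.03,0.096,0.086,-0.121],[0.138,-0.418,0.028,0.139,0.135,-0.175],[0.177,-0.552,0.014,0.178,0.187,-0.224],[0.212,-0.68,-0.01,0.212,0.241,-0.267],[0.244,-0.8,-0.043,0.243,0.299,-0.306],[0.272,-0.911,-0.084,0.269,0.358,-0.338],[0.298,-1.0,-0.132,0.29,0.418,-0.364],[0.298,-1.0,-0.132,0.29,0.418,-0.364]])

```text
time_s: 26.1
position: [0.6053, -0.0688, 0.2577]
tcp_rot: [[0.885, 0.397, 0.244], [0.22, -0.818, 0.531], [0.411, -0.416, -0.811]]
force: [-0.8, 0.2, -1.5]
opening: 0.174
grasp_force: 29.9
```

>>> send_rows(moves=[[0.081,-0.064,0.022,0.008,0.058,-0.031],[0.159,-0.121,0.035,0.01,0.114,-0.057],[0.231,-0.171,0.037,0.006,0.17,-0.08],[0.296,-0.212,0.032,-0.004,0.223,-0.099],[0.354,-0.245,0.02,-0.02,0.273,-0.114],[0.403,-0.269,0.002,-0.041,0.319,-0.125],[0.442,-0.284,-0.02,-0.066,0.362,-0.132],[0.442,-0.284,-0.02,-0.066,0.362,-0.132]])

```text
time_s: 26.9
position: [0.6738, 0.0101, 0.3372]
tcp_rot: [[0.511, 0.496, 0.702], [0.088, -0.842, 0.532], [0.855, -0.21, -0.474]]
force: [0.6, -0.9, -1.0]
opening: 0.177
grasp_force: 29.9
```

>>> send_rows(moves=[[0.038,0.001,-0.006,-0.031,0.035,-0.01],[0.065,0.008,-0.02,-0.065,0.064,-0.018],[0.082,0.02,-0.04,-0.103,0.088,-0.023],[0.086,0.034,-0.066,-0.142,0.105,-0.026],[0.077,0.05,-0.097,-0.183,0.117,-0.027],[0.056,0.066,-0.133,-0.225,0.122,-0.026],[0.022,0.081,-0.172,-0.266,0.121,-0.023],[0.022,0.081,-0.172,-0.266,0.121,-0.023],[0.022,0.081,-0.172,-0.266,0.121,-0.023]])

```text
time_s: 27.8
position: [0.6585, -0.0303, 0.3599]
tcp_rot: [[0.336, 0.167, 0.927], [0.056, -0.986, 0.157], [0.94, -0.001, -0.341]]
force: [-0.1, 0.1, -1.2]
opening: 0.177
grasp_force: 29.9
```

Run:
```python
from kin import *
s=st()
plan([tube(-2,.36)])
s,im,d=cap('side'); cv2.imwrite('pics/s2.png',im[80:330,200:560,::-1].repeat(2,0).repeat(2,1)); np.savez('s2.npz',im=im,d=d)
```

```text
27.8 [ 0.6585 -0.0303  0.3599] F [-0.1  0.1 -1.2] open 15.4 gf 29.9 q [-28.6  18.7 119.1 118.7  41.6 -51.2]
[0.0, -0.013, -0.0, -0.001, -0.001, -0.0] n 1
```

View pics/s2.png

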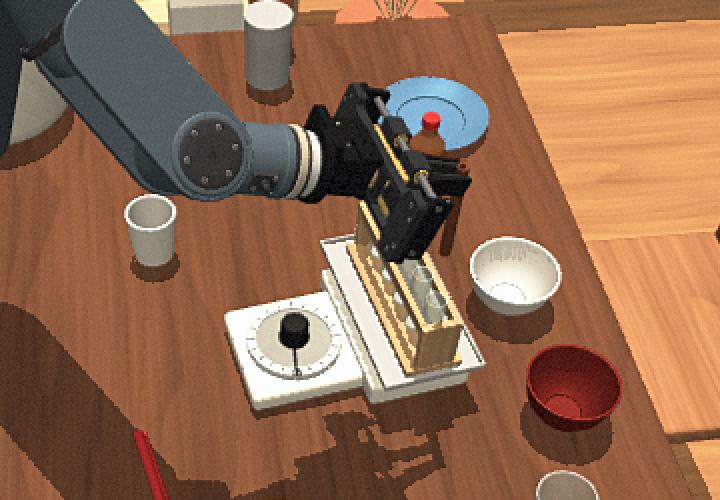

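The stick hangs near-vertical in the fingers at crop (447,215), in front of the row. Measure its axis.

```bash
cat >> kin.py <<'E'
def axis(s,im,d,n='side',zr=(-.105,-.015),rad=.03):
    P=cloud(n,d,s).reshape(-1,3); c=im.reshape(-1,3).astype(int); t=np.array(s['position'])
    D=P-t; m=(np.hypot(D[:,0],D[:,1])<rad)&(D[:,2]>zr[0])&(D[:,2]<zr[1])&(c[:,0]>c[:,2]*1.6)&(c[:,0]<190)
    Q=D[m]*1000
    a=np.polyfit(Q[:,2],Q[:,0],1);b=np.polyfit(Q[:,2],Q[:,1],1)
    print(n,m.sum(),'zspan',np.percentile(Q[:,2],[1,99]).round(),'x=',a.round(3),'y=',b.round(3),'res',np.std(Q[:,0]-np.polyval(a,Q[:,2])).round(1),np.std(Q[:,1]-np.polyval(b,Q[:,2])).round(1), 'colour',c[m].mean(0).round())
    return Q
E
python3 - <<'E'
from kin import *
s=st()
for i in range(2):
    s,im,d=cap('side'); Q=axis(s,im,d,zr=(-.14,.04))
Q=axis(s,im,d); 
s,im,d=cap('wrist'); 
P=cloud('wrist',d,s);z=P[...,2]; m=(z>.142)&(z<.158); QQ=P[m][:,:2]*1000;QQ=QQ[(abs(QQ[:,0]-643)<100)&(abs(QQ[:,1]-53)<150)]
print(len(QQ), cv2.minAreaRect(QQ.astype(np.float32)))
m=(z>.16)&(z<.18);QQ=P[m][:,:2]*1000;QQ=QQ[(abs(QQ[:,0]-643)<60)&(abs(QQ[:,1]-53)<120)];print('rims',len(QQ),cv2.minAreaRect(QQ.astype(np.float32)))
cv2.imwrite('pics/w8.png',im[:,:,::-1])
E
```

```text
27.85 [ 0.6588 -0.0306  0.3602] F [-0.4 -0.   0.3] open 15.4 gf 29.9 q [-28.6  18.7 119.1 118.7  41.5 -51.2]
side 228 zspan [-112.   20.] x= [-0.005 -3.402] y= [ 0.02  -3.911] res 4.7 5.0 colour [71. 40. 24.]
side 225 zspan [-112.   19.] x= [-2.000e-03 -3.307e+00] y= [ 0.014 -4.61 ] res 4.3 4.8 colour [70. 39. 23.]
side 154 zspan [-103.  -21.] x= [ 0.017 -1.907] y= [-0.03  -7.894] res 3.4 2.1 colour [64. 35. 21.]
0 ((0.0, 0.0), (0.0, 0.0), 0.0)
rims 0 ((0.0, 0.0), (0.0, 0.0), 0.0)
```

View pics/w8.png

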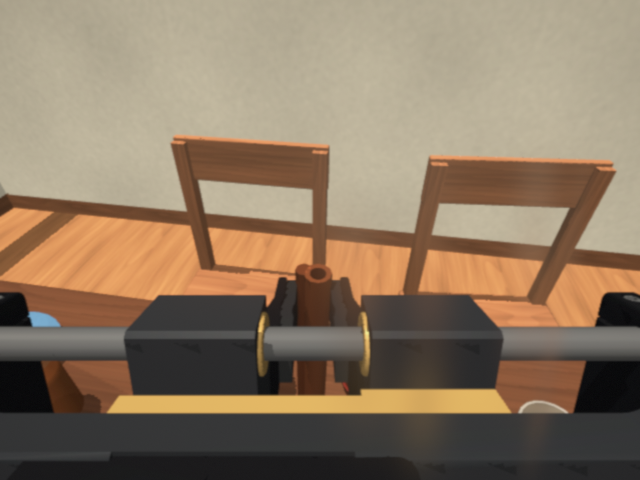

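The stick reads vertical within about 2° and sits centred in the fingers at (313,275). The earlier rack length fit was clipped (214 instead of 224), so I'll re-measure the rack from the side and top depth.

Run:
```python
from kin import *
u=np.array([-np.sin(np.radians(9.5)),np.cos(np.radians(9.5))]);x=np.array([u[1],-u[0]])
for n in('side','top'):
    s,im,d=cap(n);P=cloud(n,d,s);z=P[...,2];c=im.astype(int)
    wood=(c[...,0]>130)&(c[...,0]>c[...,2]+35)&(c[...,1]>c[...,2]+15)&(c[...,1]>90)
    m=(z>.143)&(z<.160)&wood
    Q=(P[m][:,:2]-[.644,.0558])*1000
    a=Q@u;b=Q@x; k=(abs(a)<150)&(abs(b)<45); a,b=a[k],b[k]
    print(n,k.sum(),'row',np.percentile(a,[0.5,2,50,98,99.5]).round(1),'x',np.percentile(b,[.5,2,50,98,99.5]).round(1))
    m=(z>.160)&(z<.178);Q=(P[m][:,:2]-[.644,.0558])*1000;a=Q@u;b=Q@x;k=(abs(a)<110)&(abs(b)<20);
    print('rim hist',k.sum(),[(int(i),int(v)) for v,i in zip(*np.histogram(a[k],np.arange(-102,106,3))) if v>0], np.percentile(b[k],[2,50,98]) if k.any() else '')
```

```text
side 359 row [-119.5 -117.8  -61.8   98.4  102.9] x [-26.5 -25.8 -18.2  24.6  25.2]
rim hist 141 [(-102, 12), (-99, 7), (-96, 5), (-93, 4), (-90, 7), (-87, 6), (-84, 7), (-81, 15), (-78, 2), (-63, 7), (-60, 16), (-57, 5), (-54, 1), (-51, 8), (-48, 6), (-45, 4), (-42, 4), (-39, 12), (-36, 5), (-18, 1)] [-13.04359768  -1.76471133  11.10863952]
top 410 row [  8.3  10.1  66.5 105.8 106.5] x [-25.7 -24.9  -5.3  25.4  25.8]
rim hist 125 [(24, 9), (27, 7), (30, 7), (33, 8), (36, 6), (39, 8), (42, 7), (45, 8), (48, 5), (66, 8), (69, 6), (72, 11), (75, 6), (78, 5), (81, 6), (84, 7), (87, 8), (90, 3)] [-12.5015333    1.97960536  12.23351839]
```

```bash
sed -i 's/np.array(\[.644,.0558\])+np/np.array([.6449,.0504])+0.0015*np.array([np.cos(yw),np.sin(yw)])+np/' kin.py
python3 - <<'E'
from kin import *
plan([tube(-2,.36),tube(-2,.28),tube(-2,.195)])
E
```

```text
[0.001, 0.008, 0.006, -0.0, -0.001, 0.0] n 1 
[-0.301, 0.0, 0.109, 0.0, 0.0, 0.0] n 2 
[-0.319, 0.0, 0.116, 0.0, 0.0, 0.0] n 2
```

>>> send_rows(moves=[[0.001,0.008,0.006,0,0,0],[0.001,0.008,0.006,0,0,0],[-0.1,0.008,0.043,0,0,0],[-0.2,0.008,0.079,0,0,0],[-0.3,0.008,0.115,0,0,0],[-0.3,0.008,0.115,0,0,0],[-0.3,0.008,0.115,0,0,0]])

```text
time_s: 28.8
position: [0.6599, -0.0321, 0.2798]
tcp_rot: [[0.336, 0.165, 0.927], [0.056, -0.986, 0.156], [0.94, -0.001, -0.341]]
force: [-0.1, -0.3, 0.6]
opening: 0.178
grasp_force: 29.9
```

Run:
```python
from kin import *
s=st()
plan([tube(-2,.28),tube(-2,.195)])
s,im,d=cap('side'); Q=axis(s,im,d,zr=(-.095,-.015)); Q=axis(s,im,d,zr=(-.095,-.055));
```

```text
28.8 [ 0.6599 -0.0321  0.2798] F [-0.1 -0.3  0.6] open 15.5 gf 29.9 q [-28.7  29.8 123.2 130.8  50.2 -68.5]
[0.001, 0.001, 0.001, -0.0, -0.001, -0.0] n 1 
[-0.319, 0.0, 0.116, 0.0, 0.0, 0.0] n 2 
side 114 zspan [-93. -23.] x= [ 0.013 -2.178] y= [-0.009 -6.687] res 3.5 2.3 colour [64. 35. 21.]
side 67 zspan [-93. -56.] x= [ 0.018 -1.894] y= [ 2.000e-03 -5.816e+00] res 3.5 2.3 colour [64. 35. 20.]
```

>>> send_rows(moves=[[-0.04,0.001,0.018,0,0,0],[-0.08,0.001,0.033,0,0,0],[-0.12,0.001,0.048,0,0,0],[-0.16,0.001,0.062,0,0,0],[-0.2,0.001,0.077,0,0,0],[-0.24,0.001,0.091,0,0,0],[-0.28,0.001,0.106,0,0,0],[-0.317,0.001,0.119,0,0,0],[-0.317,0.001,0.119,0,0,0],[-0.317,0.001,0.119,0,0,0]])

```text
time_s: 29.85
position: [0.6606, -0.0321, 0.1947]
tcp_rot: [[0.337, 0.165, 0.927], [0.056, -0.986, 0.155], [0.94, -0.0, -0.341]]
force: [-0.6, 0.5, -0.1]
opening: 0.177
grasp_force: 29.9
```

Run:
```python
from kin import *
s=st()
s,im,d=cap('side'); Q=axis(s,im,d,zr=(-.05,.03));
```

```text
29.85 [ 0.6606 -0.0321  0.1947] F [-0.6  0.5 -0.1] open 15.4 gf 29.9 q [-28.6  42.8 125.2 138.3  60.8 -81.5]
side 95 zspan [-50.  19.] x= [-0.092 -2.6  ] y= [ 0.277 -6.217] res 7.8 9.0 colour [116.  79.  53.]
```

No contact force, so it has slid in. Release and back out along the fingers.

>>> send_rows(moves=[[0,0,0,0,0,0],[0,0,0,0,0,0],[0,0,0,0,0,0],[0,0,0,0,0,0]], grip=0.33)

```text
time_s: 30.3
position: [0.6607, -0.0322, 0.1956]
tcp_rot: [[0.335, 0.165, 0.927], [0.057, -0.986, 0.155], [0.94, 0.001, -0.34]]
force: [0.8, -0.4, 0.6]
opening: 0.325
grasp_force: 0.0
```

>>> send_rows(moves=[[0,0,-0.06,0,0,0],[0,0,-0.14,0,0,0],[0,0,-0.22,0,0,0],[0,0,-0.3,0,0,0],[0.2,0,-0.38,0,0,0],[0.4,0,-0.45,0,0,0],[0.52,0,-0.5,0,0,0],[0.52,0,-0.5,0,0,0],[0.52,0,-0.5,0,0,0]])

```text
time_s: 31.2
position: [0.5881, -0.044, 0.3616]
tcp_rot: [[0.333, 0.165, 0.928], [0.059, -0.986, 0.154], [0.941, 0.004, -0.339]]
force: [-0.1, 0.5, -0.4]
opening: 0.331
grasp_force: 0.0
```

```bash
cat >> kin.py <<'E'
def intube(k):
    """stick standing in tube k: top height and lateral spot from the side and top views"""
    p=tube(k,.21)[0]-.0015*np.array([np.cos(np.radians(9.5)),np.sin(np.radians(9.5)),0])
    for n in('side','top'):
        s,im,d=cap(n);P=cloud(n,d,s);c=im.astype(int)
        D=P-p; m=(np.hypot(D[...,0],D[...,1])<.022)&(P[...,2]>.178)&(P[...,2]<.30)&(c[...,0]>c[...,2]*1.5)&(c[...,0]<190)
        if m.sum()>3: print(n,m.sum(),'top z',np.percentile(P[m][:,2],[50,95,99]).round(4),'mid off',(np.median(D[m][:,:2],0)*1000).round(1))
        else: print(n,'none')
def sticks():
    s,im,d=cap('top');z=cloud('top',d)[...,2];c=im.astype(int)
    m=((z>.005)&(z<.022)&(c[...,0]>c[...,2]*1.6)&(c[...,1]<c[...,0]*.62)&(c[...,1]>c[...,0]*.35)); m[:140]=0;m[320:]=0;m[:,:370]=0;m[:,560:]=0
    n,lab,stt,_=cv2.connectedComponentsWithStats(m.astype(np.uint8))
    for i in range(1,n):
        if stt[i,4]<60: continue
        v,u=np.nonzero(lab==i); q=ray('top',np.c_[u,v],.009)[:,:2]; r=cv2.minAreaRect(q.astype(np.float32)*1000)
        w=np.linalg.svd(q-q.mean(0))[2][0];w*=np.sign(w[0]); print('stick',stt[i,4],np.round(r[0],1),np.round(sorted(r[1])),'yaw',np.degrees(np.arctan2(w[1],w[0])).round(1),c[v,u].mean(0).round())
E
python3 - <<'E'
from kin import *
s=st();intube(-2);sticks()
q0=np.array(s['joint_positions'])
E
```

```text
31.2 [ 0.5881 -0.044   0.3616] F [-0.1  0.5 -0.4] open 28.8 gf 0.0 q [-37.1  14.4 127.5 113.8  48.3 -53.4]
side 69 top z [0.1998 0.2092 0.2104] mid off [-0.6 -5.6]
top 32 top z [0.2082 0.2125 0.2131] mid off [ 0.8 -3.3]
stick 344 [ 607.7 -300.7] [ 19. 132.] yaw 8.7 [148.  75.  37.]
stick 345 [ 610.  -372.3] [ 19. 132.] yaw -3.1 [144.  72.  35.]
stick 139 [ 573.1 -211.9] [17. 58.] yaw -10.5 [144.  72.  35.]
stick 372 [ 449.3 -375.1] [ 20. 131.] yaw 1.0 [149.  76.  38.]
```

Stick 1 is down: its top reads 0.2105 m, as expected. Next is the stick at (449,-375).

```bash
cat >> kin.py <<'E'
def toPick(x,y,yaw,a=20,g=.045,n=20,z=.12):
    s=st();c,sn=np.cos(np.radians(yaw)),np.sin(np.radians(yaw))
    q1,e=ik(np.array([x+g*c,y+g*sn,z]),Rd(yaw,-a),[-35,45,70,-12,80,62]);print(q1.round(),e)
    rows(np.array(s['joint_positions']),q1,n,1,s)
E
python3 - <<'E'
from kin import *
toPick(.4493,-.3751,1.0)
E
```

```text
31.35 [ 0.588  -0.0439  0.3583] F [ 0.3  0.1 -0.1] open 28.7 gf 0.0 q [-37.1  14.7 127.6 113.8  48.3 -53.3]
[-41.  44.  75. -14.  77.  53.] 1.6757671886869387e-14
[[-0.012, -0.018, 0.052, 0.046, -0.013, 0.004], [-0.032, -0.034, 0.097, 0.09, -0.032, 0.009], [-0.063, -0.046, 0.135, 0.132, -0.057, 0.014], [-0.105, -0.051, 0.165, 0.171, -0.089, 0.02], [-0.157, -0.049, 0.188, 0.207, -0.125, 0.026], [-0.217, -0.038, 0.203, 0.238, -0.167, 0.033], [-0.285, -0.017, 0.211, 0.264, -0.215, 0.039], [-0.359, 0.015, 0.211, 0.285, -0.266, 0.046], [-0.437, 0.058, 0.204, 0.3, -0.322, 0.053], [-0.518, 0.113, 0.191, 0.308, -0.381, 0.059], [-0.518, 0.113, 0.191, 0.308, -0.381, 0.059]]
[[-0.082, 0.069, -0.003, 0.003, -0.058, 0.02], [-0.168, 0.147, -0.016, -0.0, -0.118, 0.043], [-0.255, 0.232, -0.041, -0.011, -0.179, 0.067], [-0.342, 0.323, -0.076, -0.028, -0.24, 0.093], [-0.427, 0.421, -0.123, -0.052, -0.3, 0.121], [-0.509, 0.523, -0.182, -0.084, -0.359, 0.15], [-0.586, 0.629, -0.251, -0.122, -0.417, 0.181], [-0.656, 0.738, -0.332, -0.167, -0.473, 0.212], [-0.718, 0.848, -0.423, -0.22, -0.526, 0.243], [-0.771, 0.957, -0.523, -0.279, -0.575, 0.275], [-0.771, 0.957, -0.523, -0.279, -0.575, 0.275]]
minz 0.11893597594244121
```

>>> send_rows(moves=[[-0.012,-0.018,0.052,0.046,-0.013,0.004],[-0.032,-0.034,0.097,0.09,-0.032,0.009],[-0.063,-0.046,0.135,0.132,-0.057,0.014],[-0.105,-0.051,0.165,0.171,-0.089,0.02],[-0.157,-0.049,0.188,0.207,-0.125,0.026],[-0.217,-0.038,0.203,0.238,-0.167,0.033],[-0.285,-0.017,0.211,0.264,-0.215,0.039],[-0.359,0.015,0.211,0.285,-0.266,0.046],[-0.437,0.058,0.204,0.3,-0.322,0.053],[-0.518,0.113,0.191,0.308,-0.381,0.059],[-0.518,0.113,0.191,0.308,-0.381,0.059]], grip=0.36)

```text
time_s: 32.45
position: [0.5945, -0.0733, 0.2191]
tcp_rot: [[0.791, 0.451, 0.413], [0.186, -0.821, 0.54], [0.583, -0.35, -0.733]]
force: [-1.1, 0.3, 0.3]
opening: 0.358
grasp_force: 0.0
```

>>> send_rows(moves=[[-0.082,0.069,-0.003,0.003,-0.058,0.02],[-0.168,0.147,-0.016,0,-0.118,0.043],[-0.255,0.232,-0.041,-0.011,-0.179,0.067],[-0.342,0.323,-0.076,-0.028,-0.24,0.093],[-0.427,0.421,-0.123,-0.052,-0.3,0.121],[-0.509,0.523,-0.182,-0.084,-0.359,0.15],[-0.586,0.629,-0.251,-0.122,-0.417,0.181],[-0.656,0.738,-0.332,-0.167,-0.473,0.212],[-0.718,0.848,-0.423,-0.22,-0.526,0.243],[-0.771,0.957,-0.523,-0.279,-0.575,0.275],[-0.771,0.957,-0.523,-0.279,-0.575,0.275],[-0.771,0.957,-0.523,-0.279,-0.575,0.275]])

```text
time_s: 33.65
position: [0.4948, -0.3727, 0.1201]
tcp_rot: [[0.94, 0.019, -0.341], [0.019, -1.0, -0.002], [-0.341, -0.005, -0.94]]
force: [0.6, 0.0, -0.2]
opening: 0.362
grasp_force: 0.0
```

Run:
```python
from kin import *
st(); pick(.4493,-.3751,1.0,z=.005)
```

```text
33.65 [ 0.4948 -0.3727  0.1201] F [ 0.6  0.  -0.2] open 31.5 gf 0.0 q [-40.9  44.1  74.9 -13.3  76.7  52.8]
[-0.002, 0.006, 0.001, -0.003, -0.001, 0.002] n 1 
[0.157, 0.0, 0.432, 0.0, 0.0, 0.0] n 3
```

Accurate enough to chain: descend, grip, lift and plan the swing.

>>> send_rows(moves=[[0.03,0.006,0.08,0,0,0],[0.06,0.006,0.16,0,0,0],[0.09,0.006,0.24,0,0,0],[0.117,0.006,0.32,0,0,0],[0.139,0.006,0.38,0,0,0],[0.155,0.006,0.43,0,0,0],[0.155,0.006,0.434,0,0,0],[0.155,0.006,0.434,0,0,0],[0.155,0.006,0.434,0,0,0]])

```text
time_s: 34.55
position: [0.4959, -0.3771, 0.0077]
tcp_rot: [[0.941, 0.018, -0.338], [0.016, -1.0, -0.009], [-0.338, 0.003, -0.941]]
force: [0.0, -0.9, -0.3]
opening: 0.359
grasp_force: 0.0
```

>>> send_rows(moves=[[0,0,0,0,0,0],[0,0,0,0,0,0],[0,0,0,0,0,0],[0,0,0,0,0,0],[0,0,0,0,0,0],[0,0,0,0,0,0],[0,0,0,0,0,0]], grip=0)

```text
time_s: 35.25
position: [0.4956, -0.3772, 0.0076]
tcp_rot: [[0.941, 0.018, -0.339], [0.016, -1.0, -0.009], [-0.339, 0.003, -0.941]]
force: [0.5, 0.1, 6.1]
opening: 0.158
grasp_force: 30.0
```

>>> send_rows(moves=[[-0.03,0,-0.08,0,0,0],[-0.08,0,-0.22,0,0,0],[-0.14,0,-0.38,0,0,0],[-0.2,0,-0.54,0,0,0],[-0.25,0,-0.69,0,0,0],[-0.31,0,-0.85,0,0,0],[-0.34,0,-0.94,0,0,0],[-0.34,0,-0.94,0,0,0],[-0.34,0,-0.94,0,0,0]])

```text
time_s: 36.15
position: [0.4949, -0.3759, 0.256]
tcp_rot: [[0.94, 0.018, -0.339], [0.017, -1.0, -0.007], [-0.339, 0.001, -0.941]]
force: [0.1, 0.3, -0.7]
opening: 0.166
grasp_force: 30.0
```

```bash
cat >> kin.py <<'E'
def toTube(k,z=.34,n=24):
    s=st(); p,R=tube(k,z); q1,e=ik(p,R,[-20,20,120,125,42,-55]); print(q1.round(),e)
    rows(np.array(s['joint_positions']),q1,n,1,s)
E
python3 - <<'E'
from kin import *
toTube(-1)
E
```

```text
36.15 [ 0.4949 -0.3759  0.256 ] F [ 0.1  0.3 -0.7] open 14.4 gf 30.0 q [-41.   36.   68.3 -13.2  90.7  49.5]
[-23.  21. 122. 129.  41. -60.] 4.005446092632654e-11
[[0.084, -0.145, 0.02, 0.042, 0.049, -0.061], [0.162, -0.292, 0.028, 0.081, 0.1, -0.118], [0.234, -0.439, 0.025, 0.117, 0.153, -0.17], [0.3, -0.584, 0.01, 0.15, 0.209, -0.218], [0.36, -0.724, -0.015, 0.18, 0.266, -0.26], [0.414, -0.858, -0.049, 0.206, 0.325, -0.297], [0.461, -0.985, -0.091, 0.228, 0.385, -0.328], [0.503, -1.103, -0.14, 0.246, 0.445, -0.353], [0.503, -1.103, -0.14, 0.246, 0.445, -0.353]]
[[0.097, -0.071, 0.034, 0.006, 0.058, -0.028], [0.19, -0.137, 0.058, 0.008, 0.115, -0.052], [0.276, -0.196, 0.072, 0.003, 0.17, -0.071], [0.355, -0.249, 0.077, -0.006, 0.222, -0.087], [0.426, -0.294, 0.075, -0.019, 0.272, -0.098], [0.486, -0.331, 0.067, -0.038, 0.318, -0.105], [0.537, -0.361, 0.054, -0.06, 0.361, -0.108], [0.575, -0.383, 0.038, -0.086, 0.399, -0.107], [0.575, -0.383, 0.038, -0.086, 0.399, -0.107]]
[[0.035, -0.009, 0.001, -0.031, 0.031, -0.003], [0.058, -0.013, -0.006, -0.066, 0.056, -0.004], [0.07, -0.013, -0.02, -0.102, 0.075, -0.003], [0.07, -0.011, -0.04, -0.14, 0.089, 0.001], [0.057, -0.009, -0.065, -0.179, 0.096, 0.006], [0.032, -0.006, -0.096, -0.218, 0.098, 0.013], [-0.006, -0.006, -0.131, -0.257, 0.094, 0.021], [-0.056, -0.009, -0.171, -0.295, 0.085, 0.031], [-0.056, -0.009, -0.171, -0.295, 0.085, 0.031]]
minz 0.22799044102272148
```

```bash
cat >> kin.py <<'E'
def toTube(k,z=.37,n=24,per=6,lift=.0):
    s=st(); p,R=tube(k,z); q1,e=ik(p,R,[-20,20,120,125,42,-55]); print(q1.round(),e)
    q0=np.array(s['joint_positions']); p0,R0=np.array(s['position']),np.array(s['tcp_rot'])
    qm=(q0+q1)/2; qm[1]-=lift  # lift: pull the shoulder back midway
    t=np.linspace(0,1,n+1)[1:,None]; qs=q0*(1-t)*(1-2*t)+qm*4*t*(1-t)+q1*t*(2*t-1)
    path=[fk(q,KF) for q in qs]; m=9
    for pp,RR in path:
        for L in np.linspace(0,-.11,5):
            e=pp+RR[:,0]*L
            if e[0]>.55 and e[1]>-.14: m=min(m,e[2])
    print('lowest stick point near rack',m)
    for ch in np.array_split(np.arange(n),int(np.ceil(n/per))):
        out=[np.round(np.r_[R0.T@(path[i][0]-p0)/.25,Ro.from_matrix(R0.T@path[i][1]).as_rotvec()/(np.pi/2)],3).tolist() for i in ch]
        if abs(np.array(out)).max()>1: print('BIG')
        print(out+[out[-1]]); p0,R0=path[ch[-1]]
E
python3 - <<'E'
from kin import *
import io,contextlib
for L in(0,8,15,22):
    f=io.StringIO()
    with contextlib.redirect_stdout(f): toTube(-1,lift=L)
    print(L,f.getvalue().split('\n')[2])
toTube(-1,lift=15)
E
```

```text
0 lowest stick point near rack 0.21304195530978326
8 lowest stick point near rack 0.26663381171351996
15 lowest stick point near rack 0.26663381171351996
22 lowest stick point near rack 0.26663381171351996
36.15 [ 0.4949 -0.3759  0.256 ] F [ 0.1  0.3 -0.7] open 14.4 gf 30.0 q [-41.   36.   68.3 -13.2  90.7  49.5]
[-23.  17. 120. 124.  37. -52.] 3.422262473407045e-13
lowest stick point near rack 0.26663381171351996
[[0.05, -0.136, -0.086, 0.02, 0.069, -0.052], [0.097, -0.274, -0.17, 0.037, 0.138, -0.104], [0.14, -0.414, -0.255, 0.051, 0.207, -0.154], [0.179, -0.554, -0.34, 0.064, 0.274, -0.201], [0.213, -0.691, -0.424, 0.074, 0.342, -0.245], [0.242, -0.825, -0.507, 0.083, 0.408, -0.286], [0.242, -0.825, -0.507, 0.083, 0.408, -0.286]]
[[0.113, -0.103, -0.019, 0.005, 0.064, -0.039], [0.219, -0.202, -0.042, 0.008, 0.127, -0.074], [0.316, -0.295, -0.066, 0.008, 0.189, -0.104], [0.404, -0.381, -0.092, 0.006, 0.248, -0.129], [0.484, -0.459, -0.118, 0.002, 0.305, -0.148], [0.553, -0.526, -0.144, -0.005, 0.359, -0.162], [0.553, -0.526, -0.144, -0.005, 0.359, -0.162]]
[[0.074, -0.038, 0.015, -0.012, 0.049, -0.011], [0.135, -0.068, 0.028, -0.028, 0.095, -0.017], [0.181, -0.089, 0.039, -0.046, 0.135, -0.018], [0.211, -0.1, 0.049, -0.067, 0.169, -0.014], [0.225, -0.104, 0.061, -0.09, 0.198, -0.005], [0.22, -0.1, 0.076, -0.115, 0.22, 0.009], [0.22, -0.1, 0.076, -0.115, 0.22, 0.009]]
[[-0.028, 0.007, 0.011, -0.029, 0.014, 0.014], [-0.076, 0.018, 0.019, -0.059, 0.019, 0.032], [-0.144, 0.03, 0.026, -0.089, 0.017, 0.051], [-0.232, 0.042, 0.031, -0.12, 0.006, 0.073], [-0.341, 0.049, 0.032, -0.15, -0.013, 0.097], [-0.467, 0.049, 0.028, -0.178, -0.04, 0.122], [-0.467, 0.049, 0.028, -0.178, -0.04, 0.122]]
```

>>> send_rows(moves=[[0.05,-0.136,-0.086,0.02,0.069,-0.052],[0.097,-0.274,-0.17,0.037,0.138,-0.104],[0.14,-0.414,-0.255,0.051,0.207,-0.154],[0.179,-0.554,-0.34,0.064,0.274,-0.201],[0.213,-0.691,-0.424,0.074,0.342,-0.245],[0.242,-0.825,-0.507,0.083,0.408,-0.286],[0.242,-0.825,-0.507,0.083,0.408,-0.286]])

```text
time_s: 36.85
position: [0.5902, -0.1647, 0.3543]
tcp_rot: [[0.865, 0.441, 0.239], [0.381, -0.887, 0.261], [0.327, -0.135, -0.935]]
force: [0.7, -1.3, -0.3]
opening: 0.168
grasp_force: 29.9
```

>>> send_rows(moves=[[0.113,-0.103,-0.019,0.005,0.064,-0.039],[0.219,-0.202,-0.042,0.008,0.127,-0.074],[0.316,-0.295,-0.066,0.008,0.189,-0.104],[0.404,-0.381,-0.092,0.006,0.248,-0.129],[0.484,-0.459,-0.118,0.002,0.305,-0.148],[0.553,-0.526,-0.144,-0.005,0.359,-0.162],[0.553,-0.526,-0.144,-0.005,0.359,-0.162]])

```text
time_s: 37.55
position: [0.643, -0.0065, 0.4479]
tcp_rot: [[0.477, 0.613, 0.63], [0.386, -0.79, 0.476], [0.789, 0.016, -0.614]]
force: [-0.0, 0.4, -0.8]
opening: 0.164
grasp_force: 29.9
```

>>> send_rows(moves=[[0.074,-0.038,0.015,-0.012,0.049,-0.011],[0.135,-0.068,0.028,-0.028,0.095,-0.017],[0.181,-0.089,0.039,-0.046,0.135,-0.018],[0.211,-0.1,0.049,-0.067,0.169,-0.014],[0.225,-0.104,0.061,-0.09,0.198,-0.005],[0.22,-0.1,0.076,-0.115,0.22,0.009],[0.22,-0.1,0.076,-0.115,0.22,0.009]])

```text
time_s: 38.25
position: [0.6665, 0.0424, 0.478]
tcp_rot: [[0.228, 0.472, 0.852], [0.217, -0.877, 0.428], [0.949, 0.087, -0.302]]
force: [-0.2, -0.5, -0.5]
opening: 0.163
grasp_force: 29.9
```

>>> send_rows(moves=[[-0.028,0.007,0.011,-0.029,0.014,0.014],[-0.076,0.018,0.019,-0.059,0.019,0.032],[-0.144,0.03,0.026,-0.089,0.017,0.051],[-0.232,0.042,0.031,-0.12,0.006,0.073],[-0.341,0.049,0.032,-0.15,-0.013,0.097],[-0.467,0.049,0.028,-0.178,-0.04,0.122],[-0.467,0.049,0.028,-0.178,-0.04,0.122],[-0.467,0.049,0.028,-0.178,-0.04,0.122]])

```text
time_s: 39.05
position: [0.6544, 0.0087, 0.3707]
tcp_rot: [[0.337, 0.167, 0.927], [0.057, -0.986, 0.157], [0.94, -0.0, -0.342]]
force: [0.4, -0.8, 0.9]
opening: 0.122
grasp_force: 34.3
```

Run:
```python
from kin import *
s=st()
plan([tube(-1,.28)])
s,im,d=cap('side'); axis(s,im,d,zr=(-.105,-.015));axis(s,im,d,zr=(-.14,.04),rad=.02)
```

```text
39.05 [0.6544 0.0087 0.3707] F [ 0.4 -0.8  0.9] open 10.6 gf 34.3 q [-23.3  16.7 119.7 123.3  37.7 -52.1]
[-0.342, -0.003, 0.12, -0.001, -0.0, 0.0] n 2 
side 169 zspan [-104.  -18.] x= [-0.004  1.059] y= [-0.036 -4.688] res 3.5 2.4 colour [63. 35. 21.]
side 234 zspan [-113.   18.] x= [-0.01   0.647] y= [-0.006 -2.615] res 4.0 3.6 colour [68. 37. 22.]
```

The grip narrowed to 10.6 mm: the stick is held only by the finger edge and has shifted forward about 2.5 mm. Descend gently with a correction.

>>> send_rows(moves=[[-0.05,0,0.01,0,0,0],[-0.1,0,0.026,0,0,0],[-0.16,0,0.046,0,0,0],[-0.22,0,0.067,0,0,0],[-0.28,0,0.088,0,0,0],[-0.33,0,0.106,0,0,0],[-0.345,0,0.111,0,0,0],[-0.345,0,0.111,0,0,0],[-0.345,0,0.111,0,0,0]])

```text
time_s: 40.0
position: [0.6508, 0.0079, 0.2813]
tcp_rot: [[0.335, 0.166, 0.928], [0.057, -0.986, 0.155], [0.94, 0.001, -0.34]]
force: [0.7, -0.8, 0.1]
opening: 0.129
grasp_force: 34.3
```

Run:
```python
from kin import *
s=st()
plan([tube(-1,.28),tube(-1,.195)])
for i in range(2):
    s,im,d=cap('side'); axis(s,im,d,zr=(-.095,-.015));axis(s,im,d,zr=(-.095,.04),rad=.02)
```

```text
40.0 [0.6508 0.0079 0.2813] F [ 0.7 -0.8  0.1] open 11.2 gf 34.3 q [-23.6  29.1 125.3 137.7  49.7 -72.1]
[-0.001, -0.003, 0.012, -0.0, -0.001, 0.001] n 1 
[-0.319, 0.0, 0.116, 0.0, 0.0, 0.0] n 2 
side 124 zspan [-94. -17.] x= [0.   1.73] y= [-0.027 -4.504] res 3.4 2.6 colour [65. 37. 22.]
side 171 zspan [-94.  17.] x= [-0.014  0.782] y= [ 0.022 -1.455] res 3.8 4.5 colour [72. 41. 25.]
side 123 zspan [-93. -19.] x= [-0.01   1.199] y= [-0.025 -4.414] res 3.5 2.3 colour [66. 38. 23.]
side 169 zspan [-93.  18.] x= [-0.017  0.734] y= [ 0.014 -2.05 ] res 3.7 4.2 colour [72. 40. 25.]
```

>>> send_rows(moves=[[0,0,0,0,0,-0.008],[0,0,0,0,0,-0.015],[-0.04,0,0.015,0,0,-0.015],[-0.08,0,0.029,0,0,-0.015],[-0.11,0,0.04,0,0,-0.015],[-0.14,0,0.051,0,0,-0.015],[-0.14,0,0.051,0,0,-0.015]])

```text
time_s: 40.8
position: [0.6495, 0.0084, 0.2412]
tcp_rot: [[0.337, 0.173, 0.925], [0.08, -0.985, 0.155], [0.938, 0.022, -0.345]]
force: [0.3, 0.7, -0.7]
opening: 0.016
grasp_force: 0.0
```

Run:
```python
from kin import *
s=st(); print(s['moment'])
s,im,d=cap('side'); axis(s,im,d,zr=(-.06,.04),rad=.02)
```

```text
40.8 [0.6495 0.0084 0.2412] F [ 0.3  0.7 -0.7] open 1.4 gf 0.0 q [-23.6  35.2 126.8 141.3  55.2 -79.4]
[-0.04227101  0.53659196 -0.02539633]
side 65 zspan [-59.  16.] x= [-0.318 -3.153] y= [ 0.019 -3.205] res 6.2 5.7 colour [80. 45. 28.]
```

The grip slipped off. Back out and look where the stick went.

>>> send_rows(moves=[[0,0,-0.06,0,0,0],[0,0,-0.14,0,0,0],[0,0,-0.22,0,0,0],[0,0,-0.3,0,0,0],[0.15,0,-0.36,0,0,0],[0.3,0,-0.42,0,0,0],[0.38,0,-0.46,0,0,0],[0.38,0,-0.46,0,0,0],[0.38,0,-0.46,0,0,0]])

```text
time_s: 41.75
position: [0.5745, -0.0017, 0.3713]
tcp_rot: [[0.334, 0.173, 0.927], [0.081, -0.985, 0.155], [0.939, 0.023, -0.343]]
force: [0.3, -0.1, -0.9]
opening: 0.004
grasp_force: 0.0
```

Run:
```python
from kin import *
s=st();intube(-2);intube(-1);sticks()
s,im,d=cap('side');P=cloud('side',d,s);c=im.astype(int)
m=(c[...,0]>c[...,2]*2)&(c[...,0]<170)&(P[...,2]>.06)&(P[...,2]<.4)&(abs(P[...,0]-.65)<.15)&(abs(P[...,1]-.05)<.2)
n,l,stt,_=cv2.connectedComponentsWithStats(m.astype(np.uint8))
for i in range(1,n):
    if stt[i,4]>12: Q=P[l==i]; print(stt[i],Q.min(0).round(3),Q.max(0).round(3))
```

```text
41.75 [ 0.5745 -0.0017  0.3713] F [ 0.3 -0.1 -0.9] open 0.4 gf 0.0 q [-31.6  11.1 129.5 118.1  44.4 -54.9]
side 69 top z [0.201  0.2104 0.2119] mid off [-1.2 -5.4]
top 71 top z [0.2016 0.2114 0.2125] mid off [-2.2  0.7]
side none
top none
stick 331 [ 609.4 -217.5] [ 20. 133.] yaw -9.2 [158.  80.  39.]
stick 338 [ 608.1 -301.6] [ 20. 131.] yaw 8.6 [161.  82.  41.]
stick 339 [ 610.  -370.7] [ 20. 132.] yaw -3.2 [157.  80.  39.]
[416 215   8  18  81] [ 0.652 -0.043  0.165] [ 0.665 -0.023  0.21 ]
[427 242   4  15  17] [ 0.682 -0.058  0.092] [ 0.687 -0.053  0.15 ]
[463 256  19  34  73] [ 0.771 -0.145  0.06 ] [ 0.8   -0.046  0.072]
```

Run:
```python
from kin import *
s,it,dt=cap('top');s,im,d=cap('side')
a=cv2.resize(it[60:270,220:440,::-1],(440,420),interpolation=cv2.INTER_CUBIC);b=cv2.resize(im[150:360,290:470,::-1],(360,420),interpolation=cv2.INTER_CUBIC)
cv2.imwrite('pics/lost.png',np.hstack([a,b]))
```

```text
(no output)
```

View pics/lost.png

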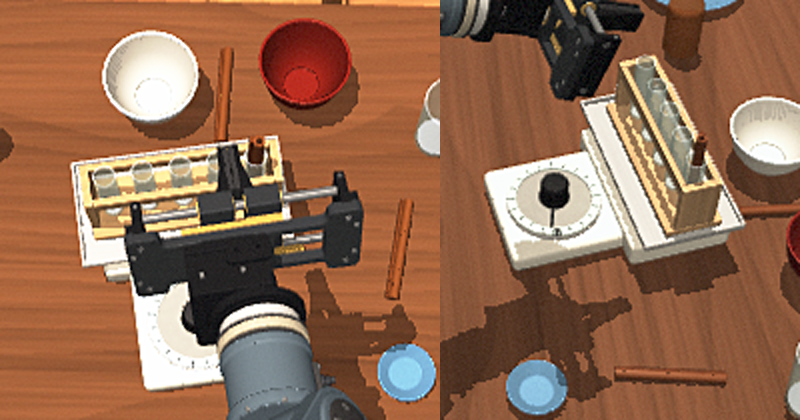

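The stick fell on the table behind the scale, between the two bowls; in the top crop it runs from (226,50) to (221,137). It is still retrievable, later. Next I'll take the stick at (609,-217), with less tilt and a lower grip.

Run:
```python
from kin import *
toPick(.6094,-.2175,-9.2,a=15,n=18)
s,im,d=cap('top');P=cloud('top',d);c=im.astype(int)
m=((P[...,2]>.004)&(P[...,2]<.024)&(c[...,0]>c[...,2]*1.6)&(c[...,1]<c[...,0]*.62)); m[:60]=0;m[135:]=0;m[:,:315]=0;m[:,348:]=0
n,l,stt,_=cv2.connectedComponentsWithStats(m.astype(np.uint8));i=1+stt[1:,4].argmax();v,u=np.nonzero(l==i);q=ray('top',np.c_[u,v],.009)[:,:2]*1000
print(stt[i],cv2.minAreaRect(q.astype(np.float32)),q.min(0),q.max(0))
```

```text
42.15 [ 0.5751 -0.002   0.3701] F [ 0.3  1.6 -0.2] open 0.3 gf 0.0 q [-31.6  11.3 129.4 118.1  44.5 -54.8]
[-26.  48.  63.  -4.  83.  74.] 2.467569866351667e-11
[[0.024, -0.029, 0.084, 0.056, -0.002, 0.014], [0.035, -0.059, 0.161, 0.111, -0.014, 0.028], [0.03, -0.086, 0.228, 0.163, -0.036, 0.043], [0.008, -0.108, 0.288, 0.213, -0.066, 0.058], [-0.03, -0.122, 0.339, 0.257, -0.106, 0.072], [-0.081, -0.126, 0.382, 0.295, -0.154, 0.087], [-0.144, -0.118, 0.418, 0.325, -0.21, 0.101], [-0.217, -0.096, 0.447, 0.346, -0.272, 0.115], [-0.297, -0.058, 0.47, 0.357, -0.341, 0.128], [-0.297, -0.058, 0.47, 0.357, -0.341, 0.128]]
[[-0.06, 0.079, 0.019, 0.0, -0.065, 0.032], [-0.124, 0.17, 0.027, -0.01, -0.131, 0.066], [-0.188, 0.272, 0.023, -0.032, -0.197, 0.104], [-0.251, 0.383, 0.006, -0.064, -0.261, 0.143], [-0.309, 0.503, -0.023, -0.107, -0.322, 0.185], [-0.361, 0.628, -0.065, -0.162, -0.378, 0.228], [-0.405, 0.756, -0.118, -0.226, -0.429, 0.272], [-0.438, 0.886, -0.183, -0.301, -0.472, 0.317], [-0.46, 1.015, -0.258, -0.385, -0.507, 0.362], [-0.46, 1.015, -0.258, -0.385, -0.507, 0.362]]
minz 0.12000000000203231
[327  83  10  48 300] ((812.674072265625, 6.689483165740967), (20.07897186279297, 132.1917724609375), 87.79056549072266) [746.91044556  -4.37539194] [878.6289327   17.68000946]
```

```bash
cat >> kin.py <<'E'
def move(q1,n=21,per=7,lift=10,hold=1):
    s=st(); q0=np.array(s['joint_positions']); p0,R0=np.array(s['position']),np.array(s['tcp_rot'])
    qm=(q0+q1)/2; qm[1]-=lift
    t=np.linspace(0,1,n+1)[1:,None]; qs=q0*(1-t)*(1-2*t)+qm*4*t*(1-t)+q1*t*(2*t-1)
    path=[fk(q,KF) for q in qs]
    print('minz near rack',min([pp[2] for pp,_ in path if pp[0]>.54 and pp[1]>-.13]+[9]),'max turn/row',max(np.degrees(Ro.from_matrix(a[1].T@b[1]).magnitude()) for a,b in zip(path,path[1:])).round(1))
    for ch in np.array_split(np.arange(n),int(np.ceil(n/per))):
        out=[np.round(np.r_[R0.T@(path[i][0]-p0)/.25,Ro.from_matrix(R0.T@path[i][1]).as_rotvec()/(np.pi/2)],3).tolist() for i in ch]
        print('BIG' if abs(np.array(out)).max()>1 else '',out+[out[-1]]*hold); p0,R0=path[ch[-1]]
def toPick(x,y,yaw,a=15,g=.045,z=.12,**k):
    c,sn=np.cos(np.radians(yaw)),np.sin(np.radians(yaw))
    q1,e=ik(np.array([x+g*c,y+g*sn,z]),Rd(yaw,-a),[-30,48,65,-10,83,65]);print(q1.round(),e); move(q1,**k)
E
python3 - <<'E'
from kin import *
toPick(.6094,-.2175,-9.2,lift=18)
s,im,d=cap('top');P=cloud('top',d);z=P[...,2]
for n,(u0,u1) in(('white',(270,322)),('red',(348,398))):
    m=(z>.02)&(z<.12);m[:65]=0;m[125:]=0;m[:,:u0]=0;m[:,u1:]=0;Q=P[m];print(n,Q.min(0).round(3),Q.max(0).round(3),np.percentile(Q[:,2],95))
E
```

```text
[-26.  48.  63.  -4.  83.  74.] 2.3359370214543618e-11
42.2 [ 0.5751 -0.002   0.3703] F [ 0.   0.2 -0.2] open 0.4 gf 0.0 q [-31.6  11.3 129.4 118.1  44.5 -54.8]
minz near rack 0.27467873973939794 max turn/row 8.5
 [[0.122, -0.039, 0.016, 0.039, 0.025, -0.012], [0.227, -0.08, 0.027, 0.079, 0.039, -0.022], [0.31, -0.12, 0.036, 0.118, 0.043, -0.031], [0.373, -0.154, 0.045, 0.156, 0.036, -0.038], [0.415, -0.18, 0.054, 0.19, 0.019, -0.042], [0.437, -0.195, 0.066, 0.221, -0.007, -0.044], [0.442, -0.199, 0.081, 0.246, -0.041, -0.043], [0.442, -0.199, 0.081, 0.246, -0.041, -0.043]]
 [[-0.012, 0.016, 0.014, 0.022, -0.039, 0.011], [-0.04, 0.045, 0.028, 0.038, -0.085, 0.027], [-0.084, 0.087, 0.04, 0.049, -0.135, 0.047], [-0.142, 0.144, 0.051, 0.053, -0.19, 0.072], [-0.213, 0.212, 0.061, 0.051, -0.249, 0.1], [-0.296, 0.293, 0.069, 0.043, -0.31, 0.132], [-0.393, 0.383, 0.075, 0.028, -0.374, 0.167], [-0.393, 0.383, 0.075, 0.028, -0.374, 0.167]]
 [[-0.062, 0.122, 0.051, -0.017, -0.062, 0.044], [-0.133, 0.254, 0.106, -0.039, -0.125, 0.091], [-0.213, 0.392, 0.166, -0.066, -0.189, 0.141], [-0.304, 0.535, 0.231, -0.099, -0.253, 0.192], [-0.406, 0.679, 0.302, -0.138, -0.317, 0.244], [-0.519, 0.823, 0.378, -0.182, -0.381, 0.296], [-0.644, 0.964, 0.462, -0.232, -0.444, 0.345], [-0.644, 0.964, 0.462, -0.232, -0.444, 0.345]]
white [0.749 0.04  0.02 ] [0.87  0.158 0.069] 0.0633573362404956
red [ 0.772 -0.15   0.02 ] [ 0.888 -0.036  0.074] 0.0696310105138703
```

>>> send_rows(moves=[[0.122,-0.039,0.016,0.039,0.025,-0.012],[0.227,-0.08,0.027,0.079,0.039,-0.022],[0.31,-0.12,0.036,0.118,0.043,-0.031],[0.373,-0.154,0.045,0.156,0.036,-0.038],[0.415,-0.18,0.054,0.19,0.019,-0.042],[0.437,-0.195,0.066,0.221,-0.007,-0.044],[0.442,-0.199,0.081,0.246,-0.041,-0.043],[0.442,-0.199,0.081,0.246,-0.041,-0.043]], grip=0.36)

```text
time_s: 43.05
position: [0.6237, 0.0581, 0.4686]
tcp_rot: [[0.362, 0.529, 0.768], [0.166, -0.847, 0.505], [0.917, -0.055, -0.394]]
force: [-0.1, -0.8, 0.4]
opening: 0.355
grasp_force: 0.0
```

>>> send_rows(moves=[[-0.012,0.016,0.014,0.022,-0.039,0.011],[-0.04,0.045,0.028,0.038,-0.085,0.027],[-0.084,0.087,0.04,0.049,-0.135,0.047],[-0.142,0.144,0.051,0.053,-0.19,0.072],[-0.213,0.212,0.061,0.051,-0.249,0.1],[-0.296,0.293,0.069,0.043,-0.31,0.132],[-0.393,0.383,0.075,0.028,-0.374,0.167],[-0.393,0.383,0.075,0.028,-0.374,0.167]])

```text
time_s: 43.85
position: [0.6518, -0.0297, 0.3607]
tcp_rot: [[0.84, 0.39, 0.376], [0.214, -0.877, 0.431], [0.498, -0.282, -0.82]]
force: [0.2, 0.4, -1.1]
opening: 0.359
grasp_force: 0.0
```

>>> send_rows(moves=[[-0.062,0.122,0.051,-0.017,-0.062,0.044],[-0.133,0.254,0.106,-0.039,-0.125,0.091],[-0.213,0.392,0.166,-0.066,-0.189,0.141],[-0.304,0.535,0.231,-0.099,-0.253,0.192],[-0.406,0.679,0.302,-0.138,-0.317,0.244],[-0.519,0.823,0.378,-0.182,-0.381,0.296],[-0.644,0.964,0.462,-0.232,-0.444,0.345],[-0.644,0.964,0.462,-0.232,-0.444,0.345],[-0.644,0.964,0.462,-0.232,-0.444,0.345]])

```text
time_s: 44.75
position: [0.6523, -0.2229, 0.1182]
tcp_rot: [[0.953, -0.159, -0.258], [-0.152, -0.987, 0.046], [-0.262, -0.004, -0.965]]
force: [0.6, 0.7, 1.4]
opening: 0.362
grasp_force: 0.0
```

Run:
```python
from kin import *
st(); pick(.6094,-.2175,-9.2,a=15,z=.002)
```

```text
44.75 [ 0.6523 -0.2229  0.1182] F [0.6 0.7 1.4] open 31.5 gf 0.0 q [-26.3  48.4  63.5  -4.2  82.7  73.9]
[0.005, 0.006, -0.009, -0.002, 0.002, 0.002] n 1 
[0.122, 0.0, 0.456, 0.0, 0.0, 0.0] n 3
```

>>> send_rows(moves=[[0.03,0.006,0.08,0,0,0],[0.055,0.006,0.17,0,0,0],[0.08,0.006,0.26,0,0,0],[0.1,0.006,0.34,0,0,0],[0.115,0.006,0.4,0,0,0],[0.125,0.006,0.44,0,0,0],[0.127,0.006,0.446,0,0,0],[0.127,0.006,0.446,0,0,0],[0.127,0.006,0.446,0,0,0]])

```text
time_s: 45.65
position: [0.6569, -0.2274, 0.0068]
tcp_rot: [[0.955, -0.16, -0.251], [-0.155, -0.987, 0.039], [-0.254, 0.002, -0.967]]
force: [-0.9, -0.2, 0.1]
opening: 0.361
grasp_force: 0.0
```

Run:
```python
from kin import *
st()
```

```text
45.65 [ 0.6569 -0.2274  0.0068] F [-0.9 -0.2  0.1] open 31.4 gf 0.0 q [-26.3  56.   65.2  -4.6  72.9  74.8]
```

>>> send_rows(moves=[[0.003,0,0.006,0,0,0],[0.003,0,0.013,0,0,0],[0.003,0,0.013,0,0,0]])

```text
time_s: 45.95
position: [0.6567, -0.2273, 0.0028]
tcp_rot: [[0.955, -0.16, -0.251], [-0.156, -0.987, 0.039], [-0.254, 0.002, -0.967]]
force: [-0.2, -0.1, 2.2]
opening: 0.36
grasp_force: 1.0
```

>>> send_rows(moves=[[0,0,0,0,0,0],[0,0,0,0,0,0],[0,0,0,0,0,0],[0,0,0,0,0,0],[0,0,0,0,0,0],[0,0,0,0,0,0],[0,0,0,0,0,0]], grip=0)

```text
time_s: 46.65
position: [0.6561, -0.2271, 0.0027]
tcp_rot: [[0.954, -0.16, -0.253], [-0.155, -0.987, 0.039], [-0.256, 0.002, -0.967]]
force: [-0.1, 1.1, 5.1]
opening: 0.183
grasp_force: 30.5
```

>>> send_rows(moves=[[-0.02,0,-0.08,0,0,0],[-0.06,0,-0.22,0,0,0],[-0.1,0,-0.38,0,0,0],[-0.15,0,-0.55,0,0,0],[-0.19,0,-0.7,0,0,0],[-0.23,0,-0.86,0,0,0],[-0.26,0,-0.96,0,0,0],[-0.26,0,-0.96,0,0,0],[-0.26,0,-0.96,0,0,0]])

```text
time_s: 47.55
position: [0.6544, -0.2263, 0.2513]
tcp_rot: [[0.954, -0.16, -0.252], [-0.155, -0.987, 0.039], [-0.255, 0.002, -0.967]]
force: [0.0, 0.4, -0.4]
opening: 0.184
grasp_force: 29.9
```

```bash
cat >> kin.py <<'E'
def toTube(k,z=.36,th=75,**kw):
    p,R=tube(k,z,th); q1,e=ik(p,R,[-20,22,122,135,45,-65]); print(q1.round(),e); move(q1,**kw)
E
python3 - <<'E'
from kin import *
toTube(-1,lift=10)
E
```

```text
[-24.  21. 123. 133.  47. -64.] 3.4591114694837444e-10
47.55 [ 0.6544 -0.2263  0.2513] F [ 0.   0.4 -0.4] open 16.0 gf 29.9 q [-26.3  41.5  56.6  -4.4  96.   73. ]
minz near rack 0.293871800524643 max turn/row 9.6
 [[-0.021, -0.153, -0.049, 0.06, 0.046, -0.08], [-0.044, -0.306, -0.102, 0.117, 0.096, -0.155], [-0.07, -0.457, -0.159, 0.169, 0.151, -0.226], [-0.097, -0.603, -0.219, 0.217, 0.211, -0.291], [-0.125, -0.741, -0.284, 0.26, 0.274, -0.35], [-0.153, -0.869, -0.351, 0.299, 0.341, -0.401], [-0.18, -0.984, -0.42, 0.332, 0.411, -0.444], [-0.18, -0.984, -0.42, 0.332, 0.411, -0.444]]
 [[0.075, -0.1, 0.007, 0.017, 0.068, -0.046], [0.143, -0.186, 0.006, 0.026, 0.135, -0.086], [0.204, -0.257, -0.002, 0.026, 0.202, -0.119], [0.256, -0.312, -0.016, 0.018, 0.266, -0.145], [0.297, -0.348, -0.033, 0.002, 0.326, -0.164], [0.325, -0.367, -0.052, -0.022, 0.382, -0.176], [0.339, -0.367, -0.071, -0.053, 0.431, -0.18], [0.339, -0.367, -0.071, -0.053, 0.431, -0.18]]
 [[0.003, 0.019, -0.014, -0.041, 0.036, -0.01], [-0.014, 0.048, -0.036, -0.088, 0.062, -0.016], [-0.053, 0.085, -0.066, -0.139, 0.078, -0.018], [-0.116, 0.126, -0.103, -0.193, 0.082, -0.016], [-0.202, 0.167, -0.146, -0.248, 0.075, -0.011], [-0.312, 0.204, -0.197, -0.303, 0.056, -0.002], [-0.444, 0.232, -0.255, -0.355, 0.025, 0.009], [-0.444, 0.232, -0.255, -0.355, 0.025, 0.009]]
```

>>> send_rows(moves=[[-0.021,-0.153,-0.049,0.06,0.046,-0.08],[-0.044,-0.306,-0.102,0.117,0.096,-0.155],[-0.07,-0.457,-0.159,0.169,0.151,-0.226],[-0.097,-0.603,-0.219,0.217,0.211,-0.291],[-0.125,-0.741,-0.284,0.26,0.274,-0.35],[-0.153,-0.869,-0.351,0.299,0.341,-0.401],[-0.18,-0.984,-0.42,0.332,0.411,-0.444],[-0.18,-0.984,-0.42,0.332,0.411,-0.444]])

```text
time_s: 48.35
position: [0.6758, 0.0224, 0.3629]
tcp_rot: [[0.804, 0.529, 0.27], [0.292, -0.748, 0.596], [0.517, -0.401, -0.756]]
force: [0.9, -1.0, -0.2]
opening: 0.181
grasp_force: 29.9
```

>>> send_rows(moves=[[0.075,-0.1,0.007,0.017,0.068,-0.046],[0.143,-0.186,0.006,0.026,0.135,-0.086],[0.204,-0.257,-0.002,0.026,0.202,-0.119],[0.256,-0.312,-0.016,0.018,0.266,-0.145],[0.297,-0.348,-0.033,0.002,0.326,-0.164],[0.325,-0.367,-0.052,-0.022,0.382,-0.176],[0.339,-0.367,-0.071,-0.053,0.431,-0.18],[0.339,-0.367,-0.071,-0.053,0.431,-0.18]])

```text
time_s: 49.15
position: [0.6905, 0.1037, 0.4528]
tcp_rot: [[0.292, 0.644, 0.707], [0.069, -0.751, 0.656], [0.954, -0.143, -0.264]]
force: [-0.5, 0.8, -0.8]
opening: 0.186
grasp_force: 29.9
```

>>> send_rows(moves=[[0.003,0.019,-0.014,-0.041,0.036,-0.01],[-0.014,0.048,-0.036,-0.088,0.062,-0.016],[-0.053,0.085,-0.066,-0.139,0.078,-0.018],[-0.116,0.126,-0.103,-0.193,0.082,-0.016],[-0.202,0.167,-0.146,-0.248,0.075,-0.011],[-0.312,0.204,-0.197,-0.303,0.056,-0.002],[-0.444,0.232,-0.255,-0.355,0.025,0.009],[-0.444,0.232,-0.255,-0.355,0.025,0.009],[-0.444,0.232,-0.255,-0.355,0.025,0.009]])

```text
time_s: 50.05
position: [0.6544, 0.0095, 0.3598]
tcp_rot: [[0.255, 0.168, 0.952], [0.042, -0.986, 0.163], [0.966, -0.002, -0.258]]
force: [0.1, 0.1, -0.4]
opening: 0.178
grasp_force: 29.9
```

Run:
```python
from kin import *
s=st()
plan([tube(-1,.30,75),tube(-1,.195,75)])
s,im,d=cap('side'); axis(s,im,d,zr=(-.105,-.015));axis(s,im,d,zr=(-.14,.04),rad=.02)
```

```text
50.05 [0.6544 0.0095 0.3598] F [ 0.1  0.1 -0.4] open 15.5 gf 29.9 q [-24.   21.1 123.  133.   47.1 -63.6]
[-0.232, 0.001, 0.057, -0.002, -0.0, -0.001] n 2 
[-0.406, 0.0, 0.109, 0.0, 0.0, 0.0] n 3 
side 171 zspan [-104.  -19.] x= [ 1.000e-03 -5.417e+00] y= [-0.021 -7.587] res 3.5 2.5 colour [62. 35. 21.]
side 233 zspan [-114.   16.] x= [ 0.007 -4.966] y= [ 0.017 -4.892] res 3.5 4.0 colour [67. 37. 22.]
```

>>> send_rows(moves=[[-0.06,0.001,0.03,0,0,0],[-0.13,0.001,0.047,0,0,0],[-0.2,0.001,0.065,0,0,0],[-0.267,0.001,0.081,-0.002,0,0],[-0.267,0.001,0.081,-0.002,0,0],[-0.267,0.001,0.081,-0.002,0,0]])

```text
time_s: 50.7
position: [0.6569, 0.009, 0.2908]
tcp_rot: [[0.253, 0.164, 0.953], [0.043, -0.987, 0.158], [0.966, 0.001, -0.257]]
force: [0.1, -0.1, 0.4]
opening: 0.182
grasp_force: 29.9
```

>>> send_rows(moves=[[-0.05,0,0.013,0,0,0],[-0.09,0,0.024,0,0,0],[-0.13,0,0.035,0,0,0],[-0.17,0,0.045,0,0,0],[-0.21,0,0.056,0,0,0],[-0.21,0,0.056,0,0,0]])

```text
time_s: 51.3
position: [0.6555, 0.0091, 0.2335]
tcp_rot: [[0.259, 0.163, 0.952], [0.042, -0.987, 0.157], [0.965, -0.001, -0.262]]
force: [-0.5, 0.4, -0.1]
opening: 0.181
grasp_force: 29.9
```

Run:
```python
from kin import *
s=st()
plan([tube(-1,.199,75)])
s,im,d=cap('side'); axis(s,im,d,zr=(-.06,-.015));
```

```text
51.3 [0.6555 0.0091 0.2335] F [-0.5  0.4 -0.1] open 15.7 gf 29.9 q [-23.7  40.7 127.8 144.6  65.3 -83.1]
[-0.135, -0.002, 0.028, 0.001, 0.002, -0.001] n 1 
side 57 zspan [-59. -20.] x= [ 0.014 -4.866] y= [-0.047 -8.973] res 3.5 2.3 colour [64. 35. 19.]
```

>>> send_rows(moves=[[-0.04,-0.002,0.014,0,0,0],[-0.08,-0.002,0.025,0,0,0],[-0.12,-0.002,0.035,0,0,0],[-0.135,-0.002,0.039,0,0,0],[-0.135,-0.002,0.039,0,0,0],[-0.135,-0.002,0.039,0,0,0]])

```text
time_s: 51.95
position: [0.6562, 0.0097, 0.2004]
tcp_rot: [[0.256, 0.163, 0.953], [0.043, -0.987, 0.157], [0.966, 0.001, -0.259]]
force: [0.3, 0.2, -0.0]
opening: 0.182
grasp_force: 29.9
```

>>> send_rows(moves=[[0,0,0,0,0,0],[0,0,0,0,0,0],[0,0,0,0,0,0],[0,0,0,0,0,0]], grip=0.3)

```text
time_s: 52.35
position: [0.6563, 0.0097, 0.2007]
tcp_rot: [[0.255, 0.163, 0.953], [0.043, -0.987, 0.157], [0.966, 0.001, -0.259]]
force: [0.3, 0.9, -1.0]
opening: 0.296
grasp_force: 0.0
```

>>> send_rows(moves=[[0,0,-0.06,0,0,0],[0,0,-0.14,0,0,0],[0,0,-0.22,0,0,0],[0,0,-0.3,0,0,0],[0.2,0,-0.36,0,0,0],[0.4,0,-0.42,0,0,0],[0.58,0,-0.46,0,0,0],[0.58,0,-0.46,0,0,0],[0.58,0,-0.46,0,0,0]])

```text
time_s: 53.25
position: [0.5833, -0.0016, 0.3737]
tcp_rot: [[0.25, 0.163, 0.954], [0.047, -0.987, 0.156], [0.967, 0.006, -0.254]]
force: [-0.6, -1.1, -0.3]
opening: 0.297
grasp_force: 0.0
```

Run:
```python
from kin import *
intube(-2);intube(-1);sticks()
toPick(.6081,-.3016,8.6,lift=18)
```

```text
side 69 top z [0.2002 0.2094 0.2101] mid off [-1.1 -5.8]
top 41 top z [0.2073 0.2111 0.2123] mid off [-3.  -2.4]
side 67 top z [0.1997 0.211  0.2119] mid off [-1.5 -5.9]
top 53 top z [0.2063 0.2112 0.2134] mid off [-2.7 -2.6]
stick 346 [ 608.  -301.8] [ 22. 131.] yaw 8.7 [152.  77.  38.]
stick 344 [ 610.  -371.8] [ 18. 132.] yaw -3.3 [148.  75.  36.]
[-29.  49.  61.  -9.  82.  54.] 6.053812945196302e-09
53.5 [ 0.5836 -0.0021  0.3676] F [ 0.2 -0.5  0.4] open 26.3 gf 0.0 q [-31.7  15.9 131.5 126.6  52.2 -63.2]
minz near rack 0.2916832844314235 max turn/row 8.3
 [[0.12, -0.05, 0.028, 0.049, 0.026, -0.019], [0.222, -0.102, 0.05, 0.099, 0.041, -0.037], [0.301, -0.15, 0.066, 0.146, 0.044, -0.055], [0.356, -0.19, 0.079, 0.191, 0.035, -0.071], [0.39, -0.218, 0.09, 0.232, 0.016, -0.086], [0.403, -0.233, 0.102, 0.268, -0.012, -0.099], [0.398, -0.233, 0.116, 0.299, -0.05, -0.109], [0.398, -0.233, 0.116, 0.299, -0.05, -0.109]]
 [[-0.025, 0.019, 0.008, 0.028, -0.043, 0.002], [-0.067, 0.052, 0.012, 0.051, -0.093, 0.009], [-0.125, 0.099, 0.011, 0.067, -0.148, 0.021], [-0.199, 0.16, 0.005, 0.077, -0.208, 0.037], [-0.285, 0.235, -0.006, 0.08, -0.272, 0.057], [-0.385, 0.321, -0.023, 0.078, -0.338, 0.081], [-0.495, 0.416, -0.044, 0.069, -0.408, 0.108], [-0.495, 0.416, -0.044, 0.069, -0.408, 0.108]]
 [[-0.099, 0.123, 0.034, -0.01, -0.068, 0.037], [-0.207, 0.254, 0.071, -0.024, -0.138, 0.078], [-0.326, 0.39, 0.11, -0.042, -0.208, 0.121], [-0.454, 0.528, 0.153, -0.066, -0.278, 0.165], [-0.591, 0.665, 0.2, -0.094, -0.35, 0.211], [-0.737, 0.8, 0.253, -0.126, -0.421, 0.255], [-0.891, 0.929, 0.313, -0.163, -0.493, 0.299], [-0.891, 0.929, 0.313, -0.163, -0.493, 0.299]]
```

Second stick down. Next is (608,-302), chaining the approach, descent, grip and lift.

>>> send_rows(moves=[[0.12,-0.05,0.028,0.049,0.026,-0.019],[0.222,-0.102,0.05,0.099,0.041,-0.037],[0.301,-0.15,0.066,0.146,0.044,-0.055],[0.356,-0.19,0.079,0.191,0.035,-0.071],[0.39,-0.218,0.09,0.232,0.016,-0.086],[0.403,-0.233,0.102,0.268,-0.012,-0.099],[0.398,-0.233,0.116,0.299,-0.05,-0.109],[0.398,-0.233,0.116,0.299,-0.05,-0.109]], grip=0.36)

```text
time_s: 54.3
position: [0.6294, 0.0628, 0.4581]
tcp_rot: [[0.256, 0.615, 0.746], [0.227, -0.788, 0.572], [0.939, 0.023, -0.342]]
force: [-0.3, 0.4, 0.1]
opening: 0.361
grasp_force: 0.0
```

>>> send_rows(moves=[[-0.025,0.019,0.008,0.028,-0.043,0.002],[-0.067,0.052,0.012,0.051,-0.093,0.009],[-0.125,0.099,0.011,0.067,-0.148,0.021],[-0.199,0.16,0.005,0.077,-0.208,0.037],[-0.285,0.235,-0.006,0.08,-0.272,0.057],[-0.385,0.321,-0.023,0.078,-0.338,0.081],[-0.495,0.416,-0.044,0.069,-0.408,0.108],[-0.495,0.416,-0.044,0.069,-0.408,0.108]])

```text
time_s: 55.1
position: [0.6521, -0.0533, 0.344]
tcp_rot: [[0.731, 0.589, 0.346], [0.425, -0.788, 0.445], [0.535, -0.178, -0.826]]
force: [-1.1, 1.0, 0.2]
opening: 0.364
grasp_force: 0.0
```

>>> send_rows(moves=[[-0.099,0.123,0.034,-0.01,-0.068,0.037],[-0.207,0.254,0.071,-0.024,-0.138,0.078],[-0.326,0.39,0.11,-0.042,-0.208,0.121],[-0.454,0.528,0.153,-0.066,-0.278,0.165],[-0.591,0.665,0.2,-0.094,-0.35,0.211],[-0.737,0.8,0.253,-0.126,-0.421,0.255],[-0.891,0.929,0.313,-0.163,-0.493,0.299],[-0.891,0.929,0.313,-0.163,-0.493,0.299],[-0.891,0.929,0.313,-0.163,-0.493,0.299]])

```text
time_s: 56.0
position: [0.6515, -0.2933, 0.1194]
tcp_rot: [[0.954, 0.15, -0.259], [0.147, -0.989, -0.033], [-0.261, -0.006, -0.965]]
force: [-0.2, 0.4, 0.2]
opening: 0.363
grasp_force: 0.0
```

Run:
```python
from kin import *
st(); pick(.608,-.3017,8.7,z=.002,a=15)
```

```text
56.0 [ 0.6515 -0.2933  0.1194] F [-0.2  0.4  0.2] open 31.6 gf 0.0 q [-29.3  49.5  60.6  -9.1  82.2  54.2]
[0.002, 0.007, -0.003, -0.004, 0.001, 0.0] n 1 
[0.122, 0.0, 0.456, 0.0, 0.0, 0.0] n 3
```

>>> send_rows(moves=[[0.03,0.007,0.08,0,0,0],[0.055,0.007,0.17,0,0,0],[0.08,0.007,0.26,0,0,0],[0.1,0.007,0.34,0,0,0],[0.115,0.007,0.4,0,0,0],[0.122,0.007,0.44,0,0,0],[0.124,0.007,0.454,0,0,0],[0.124,0.007,0.454,0,0,0],[0.124,0.007,0.454,0,0,0],[0.124,0.007,0.454,0,0,0],[0.124,0.007,0.454,0,0,0]])

```text
time_s: 57.1
position: [0.6558, -0.298, 0.0074]
tcp_rot: [[0.956, 0.149, -0.251], [0.143, -0.989, -0.042], [-0.254, 0.004, -0.967]]
force: [-0.4, -0.4, 0.3]
opening: 0.364
grasp_force: 0.0
```

Run:
```python
from kin import *
st()
```

```text
57.1 [ 0.6558 -0.298   0.0074] F [-0.4 -0.4  0.3] open 31.7 gf 0.0 q [-29.4  57.   62.5  -9.7  72.4  55.9]
```

>>> send_rows(moves=[[0.003,0,0.008,0,0,0],[0.003,0,0.014,0,0,0],[0.003,0,0.014,0,0,0],[0.003,0,0.014,0,0,0]])

```text
time_s: 57.5
position: [0.6551, -0.2977, 0.003]
tcp_rot: [[0.956, 0.149, -0.252], [0.143, -0.989, -0.042], [-0.255, 0.004, -0.967]]
force: [0.6, -0.7, -0.2]
opening: 0.361
grasp_force: 0.2
```

>>> send_rows(moves=[[0,0,0,0,0,0],[0,0,0,0,0,0],[0,0,0,0,0,0],[0,0,0,0,0,0],[0,0,0,0,0,0],[0,0,0,0,0,0],[0,0,0,0,0,0]], grip=0)

```text
time_s: 58.2
position: [0.655, -0.2978, 0.003]
tcp_rot: [[0.956, 0.149, -0.252], [0.143, -0.989, -0.041], [-0.256, 0.004, -0.967]]
force: [-0.1, 0.2, -0.0]
opening: 0.178
grasp_force: 29.8
```

>>> send_rows(moves=[[-0.02,0,-0.08,0,0,0],[-0.06,0,-0.22,0,0,0],[-0.1,0,-0.38,0,0,0],[-0.15,0,-0.55,0,0,0],[-0.19,0,-0.7,0,0,0],[-0.23,0,-0.86,0,0,0],[-0.26,0,-0.96,0,0,0],[-0.26,0,-0.96,0,0,0],[-0.26,0,-0.96,0,0,0]])

```text
time_s: 59.1
position: [0.6535, -0.297, 0.2532]
tcp_rot: [[0.957, 0.149, -0.25], [0.143, -0.989, -0.043], [-0.254, 0.005, -0.967]]
force: [0.1, 0.5, -0.7]
opening: 0.182
grasp_force: 29.7
```

Run:
```python
from kin import *
toTube(0,lift=10,n=22)
```

```text
[-18.  20. 124. 141.  45. -68.] 2.220446049250313e-15
59.1 [ 0.6535 -0.297   0.2532] F [ 0.1  0.5 -0.7] open 15.9 gf 29.7 q [-29.4  42.7  53.7  -9.2  95.   52.2]
minz near rack 0.3040613795625799 max turn/row 9.3
 [[0.047, -0.169, -0.056, 0.043, 0.064, -0.072], [0.089, -0.34, -0.117, 0.082, 0.131, -0.14], [0.126, -0.511, -0.183, 0.118, 0.2, -0.203], [0.157, -0.68, -0.255, 0.149, 0.271, -0.261], [0.181, -0.842, -0.33, 0.177, 0.344, -0.312], [0.199, -0.995, -0.409, 0.201, 0.418, -0.357], [0.199, -0.995, -0.409, 0.201, 0.418, -0.357]]
 [[0.116, -0.115, 0.008, 0.012, 0.072, -0.043], [0.223, -0.222, 0.007, 0.019, 0.144, -0.08], [0.321, -0.318, -0.002, 0.019, 0.214, -0.111], [0.406, -0.401, -0.018, 0.012, 0.282, -0.134], [0.479, -0.47, -0.038, -0.001, 0.347, -0.149], [0.537, -0.523, -0.061, -0.019, 0.407, -0.157], [0.537, -0.523, -0.061, -0.019, 0.407, -0.157]]
 [[0.055, -0.024, 0.009, -0.029, 0.051, -0.008], [0.091, -0.036, 0.009, -0.064, 0.096, -0.011], [0.107, -0.038, 0.002, -0.104, 0.132, -0.009], [0.1, -0.03, -0.012, -0.148, 0.158, -0.002], [0.07, -0.017, -0.03, -0.196, 0.175, 0.01], [0.07, -0.017, -0.03, -0.196, 0.175, 0.01]]
 [[-0.048, 0.025, -0.03, -0.051, 0.005, 0.01], [-0.119, 0.052, -0.07, -0.103, -0.0, 0.022], [-0.212, 0.076, -0.12, -0.156, -0.017, 0.036], [-0.326, 0.095, -0.181, -0.207, -0.044, 0.051], [-0.458, 0.103, -0.254, -0.255, -0.082, 0.067], [-0.458, 0.103, -0.254, -0.255, -0.082, 0.067]]
```

>>> send_rows(moves=[[0.047,-0.169,-0.056,0.043,0.064,-0.072],[0.089,-0.34,-0.117,0.082,0.131,-0.14],[0.126,-0.511,-0.183,0.118,0.2,-0.203],[0.157,-0.68,-0.255,0.149,0.271,-0.261],[0.181,-0.842,-0.33,0.177,0.344,-0.312],[0.199,-0.995,-0.409,0.201,0.418,-0.357],[0.199,-0.995,-0.409,0.201,0.418,-0.357]])

```text
time_s: 59.8
position: [0.6877, -0.0359, 0.3369]
tcp_rot: [[0.729, 0.653, 0.205], [0.505, -0.715, 0.483], [0.462, -0.248, -0.851]]
force: [0.8, -0.2, 0.3]
opening: 0.18
grasp_force: 29.7
```

>>> send_rows(moves=[[0.116,-0.115,0.008,0.012,0.072,-0.043],[0.223,-0.222,0.007,0.019,0.144,-0.08],[0.321,-0.318,-0.002,0.019,0.214,-0.111],[0.406,-0.401,-0.018,0.012,0.282,-0.134],[0.479,-0.47,-0.038,-0.001,0.347,-0.149],[0.537,-0.523,-0.061,-0.019,0.407,-0.157],[0.537,-0.523,-0.061,-0.019,0.407,-0.157]])

```text
time_s: 60.5
position: [0.6972, 0.116, 0.4407]
tcp_rot: [[0.295, 0.77, 0.566], [0.279, -0.636, 0.72], [0.914, -0.054, -0.403]]
force: [0.8, -0.1, -0.5]
opening: 0.181
grasp_force: 29.7
```

>>> send_rows(moves=[[0.055,-0.024,0.009,-0.029,0.051,-0.008],[0.091,-0.036,0.009,-0.064,0.096,-0.011],[0.107,-0.038,0.002,-0.104,0.132,-0.009],[0.1,-0.03,-0.012,-0.148,0.158,-0.002],[0.07,-0.017,-0.03,-0.196,0.175,0.01],[0.07,-0.017,-0.03,-0.196,0.175,0.01]])

```text
time_s: 61.1
position: [0.6957, 0.1175, 0.4592]
tcp_rot: [[0.112, 0.549, 0.828], [0.093, -0.835, 0.542], [0.989, 0.016, -0.144]]
force: [0.7, 0.1, -1.3]
opening: 0.183
grasp_force: 29.7
```

>>> send_rows(moves=[[-0.048,0.025,-0.03,-0.051,0.005,0.01],[-0.119,0.052,-0.07,-0.103,0,0.022],[-0.212,0.076,-0.12,-0.156,-0.017,0.036],[-0.326,0.095,-0.181,-0.207,-0.044,0.051],[-0.458,0.103,-0.254,-0.255,-0.082,0.067],[-0.458,0.103,-0.254,-0.255,-0.082,0.067],[-0.458,0.103,-0.254,-0.255,-0.082,0.067]])

```text
time_s: 61.8
position: [0.6482, 0.0505, 0.3601]
tcp_rot: [[0.256, 0.169, 0.952], [0.042, -0.986, 0.164], [0.966, -0.002, -0.259]]
force: [0.1, 0.3, 0.0]
opening: 0.182
grasp_force: 29.7
```

Run:
```python
from kin import *
s=st()
plan([tube(0,.29,75,cor=(.0035,0)),tube(0,.235,75,cor=(.0035,0))])
s,im,d=cap('side'); axis(s,im,d,zr=(-.105,-.015));axis(s,im,d,zr=(-.14,.04),rad=.02)
```

```text
61.8 [0.6482 0.0505 0.3601] F [0.1 0.3 0. ] open 15.9 gf 29.7 q [-18.   20.5 124.1 140.6  45.1 -67.5]
[-0.269, 0.001, 0.079, -0.003, 0.0, -0.001] n 2 
[-0.213, 0.0, 0.057, 0.0, 0.0, 0.0] n 2 
side 163 zspan [-104.  -22.] x= [ 4.000e-03 -5.056e+00] y= [-0.022 -7.185] res 3.6 2.4 colour [63. 35. 21.]
side 225 zspan [-114.   16.] x= [ 0.018 -4.002] y= [-0.017 -6.811] res 3.7 3.7 colour [68. 37. 22.]
```

>>> send_rows(moves=[[-0.06,0.001,0.03,0,0,0],[-0.13,0.001,0.047,0,0,0],[-0.2,0.001,0.063,0,0,0],[-0.268,0.001,0.08,-0.002,0,0],[-0.268,0.001,0.08,-0.002,0,0],[-0.268,0.001,0.08,-0.002,0,0]])

```text
time_s: 62.45
position: [0.6495, 0.0503, 0.29]
tcp_rot: [[0.256, 0.164, 0.953], [0.042, -0.986, 0.159], [0.966, -0.001, -0.259]]
force: [0.5, -0.2, -0.2]
opening: 0.183
grasp_force: 29.7
```

>>> send_rows(moves=[[-0.05,0,0.013,0,0,0],[-0.09,0,0.024,0,0,0],[-0.13,0,0.035,0,0,0],[-0.17,0,0.045,0,0,0],[-0.21,0,0.056,0,0,0],[-0.21,0,0.056,0,0,0]])

```text
time_s: 63.05
position: [0.6488, 0.0504, 0.2352]
tcp_rot: [[0.257, 0.164, 0.952], [0.042, -0.987, 0.158], [0.965, -0.001, -0.261]]
force: [0.1, 0.6, -0.4]
opening: 0.181
grasp_force: 29.7
```

Run:
```python
from kin import *
s=st()
plan([tube(0,.199,75,cor=(.0035,0))])
```

```text
63.05 [0.6488 0.0504 0.2352] F [ 0.1  0.6 -0.4] open 15.8 gf 29.7 q [-17.7  40.6 129.1 151.1  65.8 -84.8]
[-0.139, -0.0, 0.042, 0.001, 0.001, -0.001] n 1
```

>>> send_rows(moves=[[-0.04,0,0.014,0,0,0],[-0.08,0,0.025,0,0,0],[-0.12,0,0.036,0,0,0],[-0.139,0,0.041,0,0,0],[-0.139,0,0.041,0,0,0],[-0.139,0,0.041,0,0,0]])

```text
time_s: 63.65
position: [0.6489, 0.0507, 0.1995]
tcp_rot: [[0.257, 0.163, 0.952], [0.042, -0.987, 0.158], [0.965, -0.001, -0.261]]
force: [0.6, -0.7, 0.2]
opening: 0.183
grasp_force: 29.7
```

>>> send_rows(moves=[[0,0,0,0,0,0],[0,0,0,0,0,0],[0,0,0,0,0,0],[0,0,0,0,0,0]], grip=0.3)

```text
time_s: 64.05
position: [0.6486, 0.0507, 0.1987]
tcp_rot: [[0.259, 0.163, 0.952], [0.042, -0.987, 0.158], [0.965, -0.001, -0.262]]
force: [-0.3, 0.2, 0.1]
opening: 0.295
grasp_force: 0.0
```

>>> send_rows(moves=[[0,0,-0.06,0,0,0],[0,0,-0.14,0,0,0],[0,0,-0.22,0,0,0],[0,0,-0.3,0,0,0],[0.2,0,-0.36,0,0,0],[0.4,0,-0.42,0,0,0],[0.58,0,-0.46,0,0,0],[0.58,0,-0.46,0,0,0],[0.58,0,-0.46,0,0,0]])

```text
time_s: 64.95
position: [0.5761, 0.0391, 0.3724]
tcp_rot: [[0.252, 0.164, 0.954], [0.046, -0.986, 0.157], [0.967, 0.004, -0.256]]
force: [0.3, 0.3, -0.3]
opening: 0.301
grasp_force: 0.0
```

Run:
```python
from kin import *
intube(-2);intube(-1);intube(0);sticks()
toPick(.610,-.372,-3.2,lift=18,n=24,per=6)
```

```text
side 66 top z [0.1995 0.2092 0.2105] mid off [-1.8 -5. ]
top 68 top z [0.1988 0.2108 0.2118] mid off [-2.2  0.8]
side 69 top z [0.1996 0.2097 0.2102] mid off [-0.8 -5.8]
top 72 top z [0.2026 0.2109 0.2114] mid off [-2.2  0.4]
side 65 top z [0.1999 0.209  0.2105] mid off [-1.6 -5.2]
top 67 top z [0.2027 0.2105 0.211 ] mid off [-2.8  0. ]
stick 345 [ 609.2 -371.5] [ 20. 133.] yaw -2.7 [153.  78.  38.]
[-35.  53.  52.  -8.  88.  59.] 3.0467100851576786e-14
65.3 [0.5767 0.0386 0.3658] F [-0.9  0.3 -0.3] open 25.8 gf 0.0 q [-24.7  15.5 133.  134.9  49.9 -67.2]
minz near rack 0.3415828812916056 max turn/row 8.3
 [[0.131, -0.029, 0.037, 0.042, 0.036, -0.012], [0.249, -0.06, 0.067, 0.085, 0.061, -0.025], [0.348, -0.091, 0.09, 0.128, 0.077, -0.038], [0.426, -0.117, 0.109, 0.17, 0.082, -0.051], [0.485, -0.137, 0.126, 0.209, 0.078, -0.064], [0.524, -0.148, 0.142, 0.246, 0.064, -0.075], [0.524, -0.148, 0.142, 0.246, 0.064, -0.075]]
 [[0.018, 0.009, 0.017, 0.035, -0.022, -0.004], [0.018, 0.029, 0.029, 0.066, -0.052, -0.005], [0.0, 0.06, 0.036, 0.092, -0.089, -0.002], [-0.033, 0.103, 0.037, 0.112, -0.132, 0.005], [-0.082, 0.16, 0.032, 0.127, -0.181, 0.015], [-0.144, 0.229, 0.021, 0.136, -0.235, 0.029], [-0.144, 0.229, 0.021, 0.136, -0.235, 0.029]]
 [[-0.075, 0.082, -0.007, 0.006, -0.056, 0.023], [-0.163, 0.175, -0.02, 0.006, -0.114, 0.05], [-0.264, 0.276, -0.038, 0.001, -0.174, 0.083], [-0.375, 0.385, -0.061, -0.009, -0.236, 0.119], [-0.498, 0.5, -0.09, -0.024, -0.299, 0.159], [-0.632, 0.618, -0.124, -0.044, -0.363, 0.201], [-0.632, 0.618, -0.124, -0.044, -0.363, 0.201]]
 [[-0.096, 0.158, 0.043, -0.021, -0.063, 0.049], [-0.203, 0.319, 0.088, -0.045, -0.125, 0.102], [-0.319, 0.48, 0.135, -0.073, -0.188, 0.156], [-0.444, 0.638, 0.187, -0.105, -0.25, 0.212], [-0.578, 0.792, 0.243, -0.141, -0.313, 0.268], [-0.722, 0.938, 0.305, -0.18, -0.375, 0.324], [-0.722, 0.938, 0.305, -0.18, -0.375, 0.324]]
```

>>> send_rows(moves=[[0.131,-0.029,0.037,0.042,0.036,-0.012],[0.249,-0.06,0.067,0.085,0.061,-0.025],[0.348,-0.091,0.09,0.128,0.077,-0.038],[0.426,-0.117,0.109,0.17,0.082,-0.051],[0.485,-0.137,0.126,0.209,0.078,-0.064],[0.524,-0.148,0.142,0.246,0.064,-0.075],[0.524,-0.148,0.142,0.246,0.064,-0.075]], grip=0.36)

```text
time_s: 66.0
position: [0.6404, 0.0847, 0.4863]
tcp_rot: [[0.124, 0.536, 0.835], [0.117, -0.844, 0.524], [0.985, 0.033, -0.167]]
force: [1.4, -0.0, 0.1]
opening: 0.362
grasp_force: 0.0
```

>>> send_rows(moves=[[0.018,0.009,0.017,0.035,-0.022,-0.004],[0.018,0.029,0.029,0.066,-0.052,-0.005],[0,0.06,0.036,0.092,-0.089,-0.002],[-0.033,0.103,0.037,0.112,-0.132,0.005],[-0.082,0.16,0.032,0.127,-0.181,0.015],[-0.144,0.229,0.021,0.136,-0.235,0.029],[-0.144,0.229,0.021,0.136,-0.235,0.029]])

```text
time_s: 66.7
position: [0.6702, 0.0351, 0.449]
tcp_rot: [[0.425, 0.678, 0.6], [0.293, -0.73, 0.618], [0.857, -0.087, -0.509]]
force: [-0.6, 1.6, 0.2]
opening: 0.359
grasp_force: 0.0
```

>>> send_rows(moves=[[-0.075,0.082,-0.007,0.006,-0.056,0.023],[-0.163,0.175,-0.02,0.006,-0.114,0.05],[-0.264,0.276,-0.038,0.001,-0.174,0.083],[-0.375,0.385,-0.061,-0.009,-0.236,0.119],[-0.498,0.5,-0.09,-0.024,-0.299,0.159],[-0.632,0.618,-0.124,-0.044,-0.363,0.201],[-0.632,0.618,-0.124,-0.044,-0.363,0.201]])

```text
time_s: 67.4
position: [0.6877, -0.1424, 0.3127]
tcp_rot: [[0.863, 0.437, 0.254], [0.326, -0.865, 0.381], [0.386, -0.246, -0.889]]
force: [-0.6, 0.7, -0.2]
opening: 0.364
grasp_force: 0.0
```

>>> send_rows(moves=[[-0.096,0.158,0.043,-0.021,-0.063,0.049],[-0.203,0.319,0.088,-0.045,-0.125,0.102],[-0.319,0.48,0.135,-0.073,-0.188,0.156],[-0.444,0.638,0.187,-0.105,-0.25,0.212],[-0.578,0.792,0.243,-0.141,-0.313,0.268],[-0.722,0.938,0.305,-0.18,-0.375,0.324],[-0.722,0.938,0.305,-0.18,-0.375,0.324],[-0.722,0.938,0.305,-0.18,-0.375,0.324]])

```text
time_s: 68.2
position: [0.6536, -0.3729, 0.1199]
tcp_rot: [[0.965, -0.054, -0.258], [-0.051, -0.999, 0.02], [-0.259, -0.006, -0.966]]
force: [0.5, 0.0, 0.4]
opening: 0.361
grasp_force: 0.0
```

Run:
```python
from kin import *
st(); pick(.6095,-.3715,-2.9,z=.002,a=15)
```

```text
68.2 [ 0.6536 -0.3729  0.1199] F [0.5 0.  0.4] open 31.4 gf 0.0 q [-35.1  53.   52.3  -7.6  87.7  59.1]
[0.003, 0.003, -0.001, -0.005, -0.0, -0.001] n 1 
[0.122, 0.0, 0.456, 0.0, 0.0, 0.0] n 3
```

>>> send_rows(moves=[[0.03,0.004,0.08,0,0,0],[0.055,0.004,0.17,0,0,0],[0.08,0.004,0.26,0,0,0],[0.1,0.004,0.34,0,0,0],[0.115,0.004,0.4,0,0,0],[0.125,0.004,0.44,0,0,0],[0.127,0.004,0.455,0,0,0],[0.127,0.004,0.464,0,0,0],[0.127,0.004,0.464,0,0,0],[0.127,0.004,0.464,0,0,0]])

```text
time_s: 69.2
position: [0.6575, -0.3771, 0.0046]
tcp_rot: [[0.966, -0.056, -0.252], [-0.055, -0.998, 0.011], [-0.252, 0.003, -0.968]]
force: [1.2, 0.7, 1.1]
opening: 0.36
grasp_force: 0.0
```

Run:
```python
from kin import *
st()
```

```text
69.2 [ 0.6575 -0.3771  0.0046] F [1.2 0.7 1.1] open 31.3 gf 0.0 q [-35.1  60.2  54.2  -8.   78.   60.7]
```

>>> send_rows(moves=[[0.001,0,0.006,0,0,0],[0.001,0,0.006,0,0,0],[0.001,0,0.006,0,0,0]])

```text
time_s: 69.5
position: [0.6573, -0.377, 0.0029]
tcp_rot: [[0.966, -0.056, -0.252], [-0.055, -0.998, 0.011], [-0.252, 0.003, -0.968]]
force: [0.2, -0.8, 0.7]
opening: 0.356
grasp_force: 0.8
```

>>> send_rows(moves=[[0,0,0,0,0,0],[0,0,0,0,0,0],[0,0,0,0,0,0],[0,0,0,0,0,0],[0,0,0,0,0,0],[0,0,0,0,0,0],[0,0,0,0,0,0]], grip=0)

```text
time_s: 70.2
position: [0.6569, -0.3766, 0.0027]
tcp_rot: [[0.966, -0.056, -0.253], [-0.055, -0.998, 0.012], [-0.254, 0.002, -0.967]]
force: [0.3, 1.5, 6.3]
opening: 0.181
grasp_force: 30.5
```

>>> send_rows(moves=[[-0.02,0,-0.08,0,0,0],[-0.06,0,-0.22,0,0,0],[-0.1,0,-0.38,0,0,0],[-0.15,0,-0.55,0,0,0],[-0.19,0,-0.7,0,0,0],[-0.23,0,-0.86,0,0,0],[-0.26,0,-0.96,0,0,0],[-0.26,0,-0.96,0,0,0],[-0.26,0,-0.96,0,0,0]])

```text
time_s: 71.1
position: [0.6547, -0.3759, 0.2514]
tcp_rot: [[0.966, -0.056, -0.252], [-0.055, -0.998, 0.011], [-0.253, 0.003, -0.968]]
force: [0.0, 1.2, -0.5]
opening: 0.185
grasp_force: 29.9
```

Run:
```python
from kin import *
toTube(1,lift=10,n=24,per=6)
```

```text
[-11.  20. 125. 150.  43. -73.] 1.3344660900830835e-10
71.1 [ 0.6547 -0.3759  0.2514] F [ 0.   1.2 -0.5] open 16.1 gf 29.9 q [-35.1  46.9  45.2  -7.9 100.2  57.5]
minz near rack 0.34201633276250504 max turn/row 9.7
BIG [[0.04, -0.189, -0.058, 0.045, 0.057, -0.083], [0.071, -0.382, -0.119, 0.088, 0.117, -0.162], [0.094, -0.576, -0.185, 0.128, 0.179, -0.236], [0.107, -0.769, -0.255, 0.165, 0.243, -0.305], [0.111, -0.958, -0.329, 0.199, 0.31, -0.367], [0.107, -1.139, -0.406, 0.23, 0.379, -0.423], [0.107, -1.139, -0.406, 0.23, 0.379, -0.423]]
 [[0.122, -0.143, 0.018, 0.02, 0.068, -0.053], [0.234, -0.281, 0.026, 0.035, 0.137, -0.101], [0.336, -0.41, 0.025, 0.044, 0.206, -0.141], [0.427, -0.529, 0.017, 0.047, 0.274, -0.173], [0.506, -0.635, 0.004, 0.045, 0.34, -0.198], [0.572, -0.726, -0.014, 0.036, 0.403, -0.215], [0.572, -0.726, -0.014, 0.036, 0.403, -0.215]]
 [[0.073, -0.053, 0.026, -0.02, 0.056, -0.017], [0.129, -0.094, 0.042, -0.046, 0.105, -0.028], [0.167, -0.124, 0.049, -0.078, 0.148, -0.033], [0.185, -0.144, 0.049, -0.115, 0.182, -0.034], [0.18, -0.156, 0.044, -0.156, 0.208, -0.029], [0.153, -0.161, 0.035, -0.2, 0.224, -0.019], [0.153, -0.161, 0.035, -0.2, 0.224, -0.019]]
 [[-0.044, 0.004, -0.029, -0.048, 0.004, 0.006], [-0.109, 0.01, -0.068, -0.097, -0.002, 0.014], [-0.195, 0.015, -0.118, -0.145, -0.018, 0.023], [-0.301, 0.016, -0.179, -0.193, -0.045, 0.034], [-0.424, 0.008, -0.253, -0.237, -0.082, 0.045], [-0.561, -0.01, -0.34, -0.279, -0.128, 0.056], [-0.561, -0.01, -0.34, -0.279, -0.128, 0.056]]
```

Re-split with smaller first chunk.

Run:
```python
from kin import *
toTube(1,lift=10,n=25,per=5)
```

```text
[-11.  20. 125. 150.  43. -73.] 1.3344660900830835e-10
71.1 [ 0.6547 -0.3759  0.2514] F [ 0.   1.2 -0.5] open 16.1 gf 29.9 q [-35.1  46.9  45.2  -7.9 100.2  57.5]
minz near rack 0.33740323156891666 max turn/row 9.3
 [[0.038, -0.181, -0.056, 0.044, 0.055, -0.08], [0.069, -0.366, -0.114, 0.084, 0.112, -0.156], [0.092, -0.553, -0.177, 0.123, 0.171, -0.228], [0.106, -0.739, -0.244, 0.159, 0.233, -0.294], [0.111, -0.921, -0.314, 0.192, 0.297, -0.355], [0.111, -0.921, -0.314, 0.192, 0.297, -0.355]]
 [[0.112, -0.154, 0.006, 0.026, 0.065, -0.058], [0.215, -0.305, 0.004, 0.047, 0.13, -0.111], [0.31, -0.451, -0.005, 0.064, 0.197, -0.157], [0.396, -0.589, -0.022, 0.075, 0.263, -0.197], [0.471, -0.716, -0.044, 0.082, 0.329, -0.23], [0.471, -0.716, -0.044, 0.082, 0.329, -0.23]]
 [[0.101, -0.083, 0.032, -0.003, 0.063, -0.03], [0.191, -0.157, 0.054, -0.012, 0.123, -0.054], [0.267, -0.219, 0.068, -0.027, 0.179, -0.072], [0.328, -0.271, 0.075, -0.048, 0.231, -0.083], [0.373, -0.31, 0.076, -0.074, 0.277, -0.089], [0.373, -0.31, 0.076, -0.074, 0.277, -0.089]]
 [[0.029, -0.024, 0.008, -0.033, 0.037, -0.005], [0.04, -0.04, 0.006, -0.071, 0.067, -0.006], [0.031, -0.049, -0.003, -0.112, 0.088, -0.003], [0.002, -0.053, -0.019, -0.156, 0.1, 0.004], [-0.049, -0.054, -0.042, -0.202, 0.103, 0.013], [-0.049, -0.054, -0.042, -0.202, 0.103, 0.013]]
 [[-0.066, 0.01, -0.039, -0.047, -0.008, 0.007], [-0.151, 0.02, -0.088, -0.094, -0.025, 0.015], [-0.254, 0.027, -0.149, -0.139, -0.052, 0.024], [-0.372, 0.027, -0.221, -0.182, -0.088, 0.033], [-0.503, 0.019, -0.307, -0.223, -0.133, 0.042], [-0.503, 0.019, -0.307, -0.223, -0.133, 0.042]]
```

>>> send_rows(moves=[[0.038,-0.181,-0.056,0.044,0.055,-0.08],[0.069,-0.366,-0.114,0.084,0.112,-0.156],[0.092,-0.553,-0.177,0.123,0.171,-0.228],[0.106,-0.739,-0.244,0.159,0.233,-0.294],[0.111,-0.921,-0.314,0.192,0.297,-0.355],[0.111,-0.921,-0.314,0.192,0.297,-0.355]])

```text
time_s: 71.7
position: [0.7137, -0.1428, 0.3195]
tcp_rot: [[0.872, 0.472, 0.133], [0.391, -0.833, 0.392], [0.295, -0.29, -0.91]]
force: [-1.1, -0.3, -0.3]
opening: 0.181
grasp_force: 29.9
```

>>> send_rows(moves=[[0.112,-0.154,0.006,0.026,0.065,-0.058],[0.215,-0.305,0.004,0.047,0.13,-0.111],[0.31,-0.451,-0.005,0.064,0.197,-0.157],[0.396,-0.589,-0.022,0.075,0.263,-0.197],[0.471,-0.716,-0.044,0.082,0.329,-0.23],[0.471,-0.716,-0.044,0.082,0.329,-0.23]])

```text
time_s: 72.3
position: [0.7298, 0.0462, 0.4126]
tcp_rot: [[0.499, 0.761, 0.414], [0.372, -0.62, 0.691], [0.782, -0.191, -0.593]]
force: [0.4, -0.2, -0.4]
opening: 0.181
grasp_force: 29.9
```

>>> send_rows(moves=[[0.101,-0.083,0.032,-0.003,0.063,-0.03],[0.191,-0.157,0.054,-0.012,0.123,-0.054],[0.267,-0.219,0.068,-0.027,0.179,-0.072],[0.328,-0.271,0.075,-0.048,0.231,-0.083],[0.373,-0.31,0.076,-0.074,0.277,-0.089],[0.373,-0.31,0.076,-0.074,0.277,-0.089]])

```text
time_s: 72.9
position: [0.726, 0.1404, 0.4872]
tcp_rot: [[0.159, 0.744, 0.649], [0.151, -0.668, 0.728], [0.976, -0.018, -0.219]]
force: [-0.6, 0.8, -0.5]
opening: 0.18
grasp_force: 29.9
```

>>> send_rows(moves=[[0.029,-0.024,0.008,-0.033,0.037,-0.005],[0.04,-0.04,0.006,-0.071,0.067,-0.006],[0.031,-0.049,-0.003,-0.112,0.088,-0.003],[0.002,-0.053,-0.019,-0.156,0.1,0.004],[-0.049,-0.054,-0.042,-0.202,0.103,0.013],[-0.049,-0.054,-0.042,-0.202,0.103,0.013]])

```text
time_s: 73.5
position: [0.708, 0.1391, 0.4774]
tcp_rot: [[0.049, 0.498, 0.866], [0.036, -0.867, 0.497], [0.998, 0.007, -0.06]]
force: [0.4, 0.5, -0.6]
opening: 0.181
grasp_force: 29.9
```

>>> send_rows(moves=[[-0.066,0.01,-0.039,-0.047,-0.008,0.007],[-0.151,0.02,-0.088,-0.094,-0.025,0.015],[-0.254,0.027,-0.149,-0.139,-0.052,0.024],[-0.372,0.027,-0.221,-0.182,-0.088,0.033],[-0.503,0.019,-0.307,-0.223,-0.133,0.042],[-0.503,0.019,-0.307,-0.223,-0.133,0.042],[-0.503,0.019,-0.307,-0.223,-0.133,0.042]])

```text
time_s: 74.2
position: [0.6418, 0.0917, 0.3612]
tcp_rot: [[0.252, 0.166, 0.954], [0.043, -0.986, 0.16], [0.967, 0.0, -0.255]]
force: [0.8, -0.6, 0.7]
opening: 0.181
grasp_force: 29.9
```

Run:
```python
from kin import *
s=st()
plan([tube(1,.29,75,cor=(.0035,0)),tube(1,.235,75,cor=(.0035,0))])
s,im,d=cap('side'); axis(s,im,d,zr=(-.105,-.015));axis(s,im,d,zr=(-.14,.04),rad=.02)
```

```text
74.2 [0.6418 0.0917 0.3612] F [ 0.8 -0.6  0.7] open 15.7 gf 29.9 q [-11.4  20.3 124.7 149.9  43.4 -72.7]
[-0.274, -0.001, 0.077, -0.0, -0.002, 0.0] n 2 
[-0.213, 0.0, 0.057, 0.0, 0.0, 0.0] n 2 
side 152 zspan [-104.  -21.] x= [ 0.013 -3.971] y= [-0.015 -7.649] res 3.5 2.3 colour [62. 33. 19.]
side 214 zspan [-115.   17.] x= [ 0.016 -3.817] y= [-1.000e-03 -6.428e+00] res 3.5 4.2 colour [66. 36. 21.]
```

>>> send_rows(moves=[[-0.06,0,0.03,0,0,0],[-0.13,0,0.046,0,0,0],[-0.2,0,0.061,0,0,0],[-0.273,0,0.078,0,0,0],[-0.273,0,0.078,0,0,0],[-0.273,0,0.078,0,0,0]])

```text
time_s: 74.85
position: [0.6425, 0.0914, 0.2899]
tcp_rot: [[0.253, 0.164, 0.954], [0.043, -0.986, 0.158], [0.967, 0.001, -0.256]]
force: [0.2, -0.6, -0.7]
opening: 0.185
grasp_force: 29.9
```

>>> send_rows(moves=[[-0.05,0,0.013,0,0,0],[-0.09,0,0.024,0,0,0],[-0.13,0,0.035,0,0,0],[-0.17,0,0.045,0,0,0],[-0.21,0,0.056,0,0,0],[-0.21,0,0.056,0,0,0]])

```text
time_s: 75.45
position: [0.6419, 0.0916, 0.2352]
tcp_rot: [[0.254, 0.164, 0.953], [0.043, -0.986, 0.158], [0.966, 0.001, -0.257]]
force: [0.9, 0.2, -0.4]
opening: 0.184
grasp_force: 29.9
```

Run:
```python
from kin import *
s=st()
plan([tube(1,.199,75,cor=(.0035,0))])
```

```text
75.45 [0.6419 0.0916 0.2352] F [ 0.9  0.2 -0.4] open 16.0 gf 29.9 q [-11.3  40.9 129.8 158.1  66.4 -86.5]
[-0.139, -0.001, 0.041, 0.001, -0.001, 0.0] n 1
```

>>> send_rows(moves=[[-0.04,0,0.014,0,0,0],[-0.08,0,0.025,0,0,0],[-0.12,0,0.036,0,0,0],[-0.139,0,0.041,0,0,0],[-0.139,0,0.041,0,0,0],[-0.139,0,0.041,0,0,0]])

```text
time_s: 76.05
position: [0.642, 0.0919, 0.1993]
tcp_rot: [[0.254, 0.164, 0.953], [0.044, -0.986, 0.158], [0.966, 0.001, -0.258]]
force: [-0.2, -0.5, -0.2]
opening: 0.177
grasp_force: 29.9
```

>>> send_rows(moves=[[0,0,0,0,0,0],[0,0,0,0,0,0],[0,0,0,0,0,0],[0,0,0,0,0,0]], grip=0.3)

```text
time_s: 76.45
position: [0.6417, 0.0919, 0.1986]
tcp_rot: [[0.255, 0.164, 0.953], [0.044, -0.986, 0.158], [0.966, 0.001, -0.259]]
force: [0.0, -0.2, -0.6]
opening: 0.298
grasp_force: 0.0
```

>>> send_rows(moves=[[0,0,-0.06,0,0,0],[0,0,-0.14,0,0,0],[0,0,-0.22,0,0,0],[0,0,-0.3,0,0,0],[0.2,0,-0.36,0,0,0],[0.4,0,-0.42,0,0,0],[0.58,0,-0.46,0,0,0],[0.58,0,-0.46,0,0,0],[0.58,0,-0.46,0,0,0]])

```text
time_s: 77.35
position: [0.5688, 0.0802, 0.3728]
tcp_rot: [[0.247, 0.164, 0.955], [0.047, -0.986, 0.157], [0.968, 0.006, -0.251]]
force: [-0.1, 0.2, -0.6]
opening: 0.302
grasp_force: 0.0
```

Run:
```python
from kin import *
intube(1);intube(0);sticks()
s,im,d=cap('top');P=cloud('top',d);c=im.astype(int)
m=((P[...,2]>.004)&(P[...,2]<.024)&(c[...,0]>c[...,2]*1.6)&(c[...,1]<c[...,0]*.62)); m[:60]=0;m[135:]=0;m[:,:315]=0;m[:,348:]=0
n,l,stt,_=cv2.connectedComponentsWithStats(m.astype(np.uint8));i=1+stt[1:,4].argmax();v,u=np.nonzero(l==i);q=ray('top',np.c_[u,v],.009)[:,:2]*1000
w=np.linalg.svd(q-q.mean(0))[2][0];print(stt[i],cv2.minAreaRect(q.astype(np.float32)),'dir',w)
for z in(.30,.005):
  for g in([3,50,50,0,80,-88],[3,50,50,0,80,88]): print(z,ik(np.array([.768,.008,z]),Rd(177.8),g))
for z in(.36,.19): print(ik(*tube(2,z,90),[-4,40,130,165,80,-88]))
```

```text
side 62 top z [0.1973 0.2085 0.2102] mid off [-0.6 -6.1]
top 66 top z [0.2014 0.2099 0.2107] mid off [-2.5 -1.5]
side 63 top z [0.2001 0.2083 0.2087] mid off [-1.3 -4.8]
top 68 top z [0.2038 0.2109 0.2118] mid off [-2.6  0.2]
[327  83  10  48 293] ((812.6956787109375, 6.912292003631592), (17.064590454101562, 132.13238525390625), 88.12700653076172) dir [-0.99909687  0.04249061]
0.3 (array([-7.70551280e+00,  3.92126266e+01,  5.23237296e+01, -5.81378041e-10,
        8.84636438e+01, -9.55055128e+01]), np.float64(5.2559116411751126e-11))
0.3 (array([-7.70551280e+00,  3.92126266e+01,  5.23237296e+01,  2.73850355e-11,
        8.84636438e+01, -9.55055128e+01]), np.float64(4.429088306198935e-12))
0.005 (array([-7.70551280e+00,  5.52190408e+01,  6.57378786e+01, -1.23430202e-08,
        5.90430807e+01, -9.55055128e+01]), np.float64(1.4807115374095867e-09))
0.005 (array([-7.70551281e+00,  5.52190408e+01,  6.57378787e+01,  4.04400574e-09,
        5.90430805e+01, -9.55055128e+01]), np.float64(6.798181115968948e-10))
(array([ -4.82712736,  32.63367592, 130.16911961, 165.0318369 ,
        73.35350287, -85.62039508]), np.float64(2.0417406192231755e-12))
(array([ -4.82712736,  62.0578455 , 130.27724517, 165.34872407,
       101.94570035, -93.09744281]), np.float64(5.123820159076041e-12))
```

Four down. The last stick is behind the scale at (813,7). I'll grip its near end with the tool yawed 180°, so it can go straight to an insertion with a level tool.

```bash
cat >> kin.py <<'E'
def mm(p,R,g,**k):
    q1,e=ik(np.array(p),R,g);print(q1.round(),e);move(q1,**k)
E
python3 - <<'E'
from kin import *
mm([.768,.0085,.30],Rd(177.7),[-8,39,52,0,88,-95],lift=15,n=24,per=6)
E
```

```text
[ -8.  39.  52.   0.  88. -95.] 4.902705007621519e-12
77.65 [0.5693 0.0799 0.3649] F [-0.4  0.1  0.1] open 25.6 gf 0.0 q [-16.8  15.4 134.  145.   48.1 -72.2]
minz near rack 0.30000000000012067 max turn/row 9.4
 [[0.154, -0.075, 0.043, 0.05, 0.05, -0.081], [0.296, -0.156, 0.072, 0.097, 0.095, -0.162], [0.42, -0.239, 0.089, 0.143, 0.137, -0.244], [0.524, -0.321, 0.098, 0.187, 0.175, -0.327], [0.607, -0.4, 0.101, 0.229, 0.208, -0.409], [0.67, -0.472, 0.102, 0.27, 0.236, -0.491], [0.67, -0.472, 0.102, 0.27, 0.236, -0.491]]
 [[0.065, -0.008, 0.039, 0.046, 0.024, -0.078], [0.11, -0.022, 0.07, 0.093, 0.044, -0.154], [0.135, -0.039, 0.096, 0.141, 0.061, -0.228], [0.14, -0.056, 0.116, 0.19, 0.073, -0.299], [0.124, -0.071, 0.132, 0.241, 0.083, -0.367], [0.089, -0.082, 0.143, 0.293, 0.089, -0.432], [0.089, -0.082, 0.143, 0.293, 0.089, -0.432]]
 [[-0.04, -0.035, 0.011, 0.056, 0.008, -0.059], [-0.095, -0.079, 0.016, 0.113, 0.015, -0.113], [-0.164, -0.129, 0.015, 0.173, 0.021, -0.164], [-0.248, -0.184, 0.008, 0.234, 0.027, -0.209], [-0.344, -0.243, -0.004, 0.296, 0.032, -0.251], [-0.45, -0.306, -0.022, 0.36, 0.038, -0.288], [-0.45, -0.306, -0.022, 0.36, 0.038, -0.288]]
 [[-0.074, -0.11, 0.024, 0.064, 0.011, -0.033], [-0.152, -0.228, 0.046, 0.129, 0.024, -0.062], [-0.233, -0.351, 0.068, 0.195, 0.04, -0.088], [-0.316, -0.48, 0.089, 0.261, 0.057, -0.11], [-0.398, -0.611, 0.11, 0.328, 0.077, -0.129], [-0.478, -0.746, 0.133, 0.394, 0.099, -0.144], [-0.478, -0.746, 0.133, 0.394, 0.099, -0.144]]
```

>>> send_rows(moves=[[0.154,-0.075,0.043,0.05,0.05,-0.081],[0.296,-0.156,0.072,0.097,0.095,-0.162],[0.42,-0.239,0.089,0.143,0.137,-0.244],[0.524,-0.321,0.098,0.187,0.175,-0.327],[0.607,-0.4,0.101,0.229,0.208,-0.409],[0.67,-0.472,0.102,0.27,0.236,-0.491],[0.67,-0.472,0.102,0.27,0.236,-0.491]], grip=0.36)

```text
time_s: 78.35
position: [0.6182, 0.2086, 0.523]
tcp_rot: [[-0.377, 0.513, 0.771], [0.533, -0.561, 0.634], [0.757, 0.65, -0.062]]
force: [0.2, -1.1, -0.4]
opening: 0.36
grasp_force: 0.0
```

>>> send_rows(moves=[[0.065,-0.008,0.039,0.046,0.024,-0.078],[0.11,-0.022,0.07,0.093,0.044,-0.154],[0.135,-0.039,0.096,0.141,0.061,-0.228],[0.14,-0.056,0.116,0.19,0.073,-0.299],[0.124,-0.071,0.132,0.241,0.083,-0.367],[0.089,-0.082,0.143,0.293,0.089,-0.432],[0.089,-0.082,0.143,0.293,0.089,-0.432]])

```text
time_s: 79.05
position: [0.6282, 0.2532, 0.5228]
tcp_rot: [[-0.791, 0.397, 0.465], [0.564, 0.182, 0.805], [0.235, 0.9, -0.368]]
force: [0.2, -1.2, -0.6]
opening: 0.358
grasp_force: 0.0
```

>>> send_rows(moves=[[-0.04,-0.035,0.011,0.056,0.008,-0.059],[-0.095,-0.079,0.016,0.113,0.015,-0.113],[-0.164,-0.129,0.015,0.173,0.021,-0.164],[-0.248,-0.184,0.008,0.234,0.027,-0.209],[-0.344,-0.243,-0.004,0.296,0.032,-0.251],[-0.45,-0.306,-0.022,0.36,0.038,-0.288],[-0.45,-0.306,-0.022,0.36,0.038,-0.288]])

```text
time_s: 79.75
position: [0.6832, 0.1714, 0.4272]
tcp_rot: [[-0.953, 0.195, 0.234], [0.295, 0.784, 0.547], [-0.077, 0.59, -0.804]]
force: [-0.5, 0.9, 0.3]
opening: 0.362
grasp_force: 0.0
```

>>> send_rows(moves=[[-0.074,-0.11,0.024,0.064,0.011,-0.033],[-0.152,-0.228,0.046,0.129,0.024,-0.062],[-0.233,-0.351,0.068,0.195,0.04,-0.088],[-0.316,-0.48,0.089,0.261,0.057,-0.11],[-0.398,-0.611,0.11,0.328,0.077,-0.129],[-0.478,-0.746,0.133,0.394,0.099,-0.144],[-0.478,-0.746,0.133,0.394,0.099,-0.144],[-0.478,-0.746,0.133,0.394,0.099,-0.144]])

```text
time_s: 80.55
position: [0.7669, 0.01, 0.3015]
tcp_rot: [[-0.999, 0.04, 0.001], [0.04, 0.999, 0.004], [-0.001, 0.004, -1.0]]
force: [1.0, 0.4, 0.0]
opening: 0.36
grasp_force: 0.0
```

Run:
```python
from kin import *
s=st(); plan([((.768,.0085,.11),Rd(177.7)),((.768,.0085,.005),Rd(177.7))])
s,im,d=cap('side');P=cloud('side',d,s);c=im.astype(int)
m=((P[...,2]>.002)&(P[...,2]<.02)&(c[...,0]>c[...,2]*1.8)&(c[...,0]<190)&(c[...,1]<c[...,0]*.6)&(abs(P[...,0]-.81)<.09)&(abs(P[...,1]-.007)<.03))
Q=P[m]*1000; a=np.polyfit(Q[:,0],Q[:,1],1);print(len(Q),Q.min(0),Q.max(0),'y at 768 / 813',np.polyval(a,[768,813]),a[0])
```

```text
80.55 [0.7669 0.01   0.3015] F [1.  0.4 0. ] open 31.4 gf 0.0 q [ -7.7  39.   52.5   0.2  88.5 -95.4]
[-0.004, -0.009, 0.766, 0.002, 0.0, -0.0] n 4 
[0.0, 0.0, 0.42, 0.0, 0.0, 0.0] n 3 
174 [747.09726236 -18.05798426   2.10083303] [875.45323703  29.66526672  16.28544605] y at 768 / 813 [4.90752177 4.82392963] -0.0018576032069897875
```

>>> send_rows(moves=[[-0.004,-0.009,0.15,0,0,0],[-0.004,-0.009,0.3,0,0,0],[-0.004,-0.009,0.45,0,0,0],[-0.004,-0.009,0.6,0,0,0],[-0.004,-0.009,0.7,0,0,0],[-0.004,-0.009,0.766,0,0,0],[-0.004,-0.009,0.766,0,0,0],[-0.004,-0.009,0.766,0,0,0]])

```text
time_s: 81.4
position: [0.7714, 0.0062, 0.1153]
tcp_rot: [[-0.999, 0.04, 0.01], [0.04, 0.999, -0.001], [-0.01, -0.001, -1.0]]
force: [0.0, 0.4, 1.4]
opening: 0.361
grasp_force: 0.0
```

>>> send_rows(moves=[[0,0,0.06,0,0,0],[0,0,0.12,0,0,0],[0,0,0.18,0,0,0],[0,0,0.24,0,0,0],[0,0,0.3,0,0,0],[0,0,0.35,0,0,0],[0,0,0.39,0,0,0],[0,0,0.41,0,0,0],[0,0,0.41,0,0,0],[0,0,0.41,0,0,0]])

```text
time_s: 82.4
position: [0.7718, 0.0058, 0.0112]
tcp_rot: [[-0.999, 0.04, 0.008], [0.04, 0.999, -0.001], [-0.008, -0.001, -1.0]]
force: [-0.3, 0.9, 0.7]
opening: 0.359
grasp_force: 0.0
```

Run:
```python
from kin import *
st()
```

```text
82.4 [0.7718 0.0058 0.0112] F [-0.3  0.9  0.7] open 31.2 gf 0.0 q [ -7.8  54.8  65.4  -0.   59.3 -95.5]
```

>>> send_rows(moves=[[0.012,0.008,0.01,0,0,0],[0.012,0.008,0.02,0,0,0],[0.012,0.008,0.028,0,0,0],[0.012,0.008,0.028,0,0,0],[0.012,0.008,0.028,0,0,0]])

```text
time_s: 82.9
position: [0.7685, 0.008, 0.0037]
tcp_rot: [[-0.999, 0.04, 0.007], [0.04, 0.999, -0.001], [-0.007, -0.001, -1.0]]
force: [-0.5, 0.3, -0.2]
opening: 0.361
grasp_force: 0.0
```

Run:
```python
from kin import *
st()
```

```text
82.9 [0.7685 0.008  0.0037] F [-0.5  0.3 -0.2] open 31.4 gf 0.0 q [ -7.7  55.2  66.1  -0.   58.4 -95.4]
```

>>> send_rows(moves=[[0,0,0,0,0,0],[0,0,0,0,0,0],[0,0,0,0,0,0],[0,0,0,0,0,0],[0,0,0,0,0,0],[0,0,0,0,0,0],[0,0,0,0,0,0]], grip=0)

```text
time_s: 83.6
position: [0.7685, 0.0079, 0.0039]
tcp_rot: [[-0.999, 0.04, 0.007], [0.04, 0.999, -0.001], [-0.007, -0.001, -1.0]]
force: [0.1, -0.1, 1.0]
opening: 0.179
grasp_force: 30.0
```

>>> send_rows(moves=[[0,0,-0.06,0,0,0],[0,0,-0.18,0,0,0],[0,0,-0.34,0,0,0],[0,0,-0.5,0,0,0],[0,0,-0.66,0,0,0],[0,0,-0.82,0,0,0],[0,0,-0.96,0,0,0],[0,0,-0.96,0,0,0]])

```text
time_s: 84.4
position: [0.7705, 0.0081, 0.253]
tcp_rot: [[-0.999, 0.039, 0.022], [0.039, 0.999, -0.003], [-0.022, -0.002, -1.0]]
force: [0.4, 0.5, 0.3]
opening: 0.182
grasp_force: 30.0
```

>>> send_rows(moves=[[0,0,-0.12,0,0,0],[0,0,-0.26,0,0,0],[0,0,-0.4,0,0,0],[0,0,-0.5,0,0,0],[0,0,-0.5,0,0,0],[0,0,-0.5,0,0,0]])

```text
time_s: 85.0
position: [0.7656, 0.0086, 0.3683]
tcp_rot: [[-0.999, 0.04, 0.006], [0.04, 0.999, -0.001], [-0.006, -0.001, -1.0]]
force: [0.0, -0.0, -0.4]
opening: 0.182
grasp_force: 30.0
```

Run:
```python
from kin import *
import kin
p,R=tube(2,.37,90); mm(p,R,[-5,33,130,165,73,-86],lift=8,n=25,per=5)
s=readout.read_state();q0=np.array(s['joint_positions']);q1,_=ik(p,R,[-5,33,130,165,73,-86]);qm=(q0+q1)/2;qm[1]-=8
for t in np.linspace(0,1,11):
    a,b=fk(q0*(1-t)*(1-2*t)+qm*4*t*(1-t)+q1*t*(2*t-1),KF); print(a.round(3),'low',(a-b[:,0]*.11).round(3))
```

```text
[ -5.  31. 130. 165.  71. -85.] 1.232961160056819e-12
85.0 [0.7656 0.0086 0.3683] F [ 0.  -0.  -0.4] open 15.8 gf 30.0 q [ -7.7  37.   46.7  -0.   96.  -95.4]
minz near rack 0.3665474261912465 max turn/row 8.5
 [[0.066, 0.152, 0.007, -0.074, 0.003, -0.002], [0.133, 0.302, 0.004, -0.148, 0.008, -0.001], [0.202, 0.449, -0.009, -0.222, 0.014, 0.004], [0.27, 0.59, -0.033, -0.296, 0.022, 0.013], [0.336, 0.724, -0.066, -0.37, 0.031, 0.027], [0.336, 0.724, -0.066, -0.37, 0.031, 0.027]]
 [[0.068, 0.123, 0.035, -0.074, 0.007, 0.018], [0.13, 0.241, 0.057, -0.147, 0.014, 0.041], [0.186, 0.353, 0.067, -0.22, 0.02, 0.069], [0.233, 0.455, 0.066, -0.292, 0.026, 0.101], [0.271, 0.546, 0.054, -0.362, 0.031, 0.137], [0.271, 0.546, 0.054, -0.362, 0.031, 0.137]]
 [[0.044, 0.069, 0.024, -0.07, 0.0, 0.04], [0.075, 0.131, 0.035, -0.14, -0.002, 0.083], [0.093, 0.184, 0.033, -0.208, -0.007, 0.13], [0.097, 0.226, 0.019, -0.275, -0.015, 0.18], [0.089, 0.253, -0.006, -0.341, -0.026, 0.233], [0.089, 0.253, -0.006, -0.341, -0.026, 0.233]]
 [[-0.013, 0.032, -0.021, -0.066, -0.017, 0.053], [-0.04, 0.057, -0.057, -0
[... 282 characters left out ...]
62, -0.129, -0.079, 0.103], [-0.279, 0.112, -0.271, -0.194, -0.125, 0.152], [-0.385, 0.129, -0.399, -0.26, -0.174, 0.198], [-0.49, 0.133, -0.546, -0.325, -0.227, 0.242], [-0.49, 0.133, -0.546, -0.325, -0.227, 0.242]]
[0.765 0.009 0.369] low [0.875 0.004 0.369]
[0.727 0.104 0.368] low [0.837 0.1   0.367]
[0.689 0.193 0.384] low [0.798 0.186 0.378]
[0.655 0.266 0.414] low [0.763 0.254 0.399]
[0.632 0.318 0.451] low [0.737 0.3   0.424]
[0.624 0.345 0.487] low [0.722 0.322 0.444]
[0.629 0.345 0.513] low [0.717 0.319 0.451]
[0.643 0.318 0.517] low [0.714 0.293 0.437]
[0.657 0.27  0.494] low [0.707 0.25  0.398]
[0.657 0.206 0.443] low [0.683 0.194 0.337]
[0.633 0.133 0.37 ] low [0.633 0.133 0.26 ]
```

>>> send_rows(moves=[[0.066,0.152,0.007,-0.074,0.003,-0.002],[0.133,0.302,0.004,-0.148,0.008,-0.001],[0.202,0.449,-0.009,-0.222,0.014,0.004],[0.27,0.59,-0.033,-0.296,0.022,0.013],[0.336,0.724,-0.066,-0.37,0.031,0.027],[0.336,0.724,-0.066,-0.37,0.031,0.027]])

```text
time_s: 85.6
position: [0.6856, 0.1945, 0.381]
tcp_rot: [[-0.996, 0.087, -0.015], [0.065, 0.831, 0.552], [0.061, 0.549, -0.834]]
force: [0.2, -0.6, -0.8]
opening: 0.182
grasp_force: 30.0
```

>>> send_rows(moves=[[0.068,0.123,0.035,-0.074,0.007,0.018],[0.13,0.241,0.057,-0.147,0.014,0.041],[0.186,0.353,0.067,-0.22,0.02,0.069],[0.233,0.455,0.066,-0.292,0.026,0.101],[0.271,0.546,0.054,-0.362,0.031,0.137],[0.271,0.546,0.054,-0.362,0.031,0.137]])

```text
time_s: 86.2
position: [0.6309, 0.3186, 0.4481]
tcp_rot: [[-0.955, 0.293, 0.049], [0.163, 0.38, 0.91], [0.248, 0.878, -0.411]]
force: [-0.3, -0.6, -0.9]
opening: 0.182
grasp_force: 30.0
```

>>> send_rows(moves=[[0.044,0.069,0.024,-0.07,0,0.04],[0.075,0.131,0.035,-0.14,-0.002,0.083],[0.093,0.184,0.033,-0.208,-0.007,0.13],[0.097,0.226,0.019,-0.275,-0.015,0.18],[0.089,0.253,-0.006,-0.341,-0.026,0.233],[0.089,0.253,-0.006,-0.341,-0.026,0.233]])

```text
time_s: 86.8
position: [0.6289, 0.3447, 0.5098]
tcp_rot: [[-0.794, 0.522, 0.312], [0.235, -0.21, 0.949], [0.561, 0.827, 0.044]]
force: [0.2, 0.6, -1.8]
opening: 0.182
grasp_force: 30.0
```

>>> send_rows(moves=[[-0.013,0.032,-0.021,-0.066,-0.017,0.053],[-0.04,0.057,-0.057,-0.131,-0.038,0.107],[-0.082,0.072,-0.107,-0.195,-0.062,0.162],[-0.136,0.073,-0.172,-0.259,-0.092,0.218],[-0.199,0.059,-0.25,-0.321,-0.125,0.274],[-0.199,0.059,-0.25,-0.321,-0.125,0.274]])

```text
time_s: 87.4
position: [0.6571, 0.271, 0.492]
tcp_rot: [[-0.454, 0.531, 0.715], [0.189, -0.727, 0.66], [0.871, 0.435, 0.229]]
force: [0.1, 1.0, 0.4]
opening: 0.18
grasp_force: 30.0
```

>>> send_rows(moves=[[-0.083,0.046,-0.072,-0.064,-0.038,0.053],[-0.177,0.084,-0.162,-0.129,-0.079,0.103],[-0.279,0.112,-0.271,-0.194,-0.125,0.152],[-0.385,0.129,-0.399,-0.26,-0.174,0.198],[-0.49,0.133,-0.546,-0.325,-0.227,0.242],[-0.49,0.133,-0.546,-0.325,-0.227,0.242],[-0.49,0.133,-0.546,-0.325,-0.227,0.242]])

```text
time_s: 88.1
position: [0.6349, 0.1345, 0.372]
tcp_rot: [[-0.007, 0.169, 0.986], [0.002, -0.986, 0.169], [1.0, 0.003, 0.006]]
force: [0.7, 0.2, 0.1]
opening: 0.18
grasp_force: 30.0
```

Run:
```python
from kin import *
s=st();print(np.array(s['tcp_rot']).round(3).tolist())
plan([tube(2,.29,90,cor=(.003,0)),tube(2,.235,90,cor=(.003,0))])
s,im,d=cap('side'); axis(s,im,d,zr=(-.105,-.015));axis(s,im,d,zr=(-.14,.04),rad=.02)
```

```text
88.1 [0.6349 0.1345 0.372 ] F [0.7 0.2 0.1] open 15.6 gf 30.0 q [ -4.9  31.1 129.6 164.6  71.8 -85.2]
[[-0.007, 0.169, 0.986], [0.002, -0.986, 0.169], [1.0, 0.003, 0.006]]
[-0.328, 0.004, -0.0, -0.002, -0.004, 0.002] n 2 
[-0.22, 0.0, 0.0, 0.0, 0.0, 0.0] n 2 
side 152 zspan [-105.  -22.] x= [-2.000e-03 -2.625e+00] y= [-0.009 -7.106] res 3.3 2.9 colour [57. 27. 14.]
side 233 zspan [-109.   21.] x= [-0.015 -3.551] y= [ 0.025 -4.399] res 3.6 4.3 colour [63. 32. 18.]
```

>>> send_rows(moves=[[-0.08,0.004,-0.006,0,0,0],[-0.16,0.004,-0.006,0,0,0],[-0.24,0.004,-0.006,0,-0.003,0.002],[-0.328,0.004,-0.006,-0.002,-0.004,0.002],[-0.328,0.004,-0.006,-0.002,-0.004,0.002],[-0.328,0.004,-0.006,-0.002,-0.004,0.002]])

```text
time_s: 88.75
position: [0.633, 0.1326, 0.2891]
tcp_rot: [[0.002, 0.163, 0.987], [-0.002, -0.987, 0.163], [1.0, -0.003, -0.002]]
force: [-0.3, -0.3, 0.2]
opening: 0.18
grasp_force: 30.0
```

>>> send_rows(moves=[[-0.05,0,0,0,0,0],[-0.09,0,0,0,0,0],[-0.13,0,0,0,0,0],[-0.17,0,0,0,0,0],[-0.22,0,0,0,0,0],[-0.22,0,0,0,0,0]])

```text
time_s: 89.35
position: [0.6324, 0.1325, 0.2342]
tcp_rot: [[0.003, 0.162, 0.987], [-0.002, -0.987, 0.162], [1.0, -0.003, -0.002]]
force: [-0.1, -0.1, -0.5]
opening: 0.176
grasp_force: 30.0
```

Run:
```python
from kin import *
s=st()
plan([tube(2,.194,90,cor=(.0013,0))])
s,im,d=cap('side'); axis(s,im,d,zr=(-.055,-.01))
```

```text
89.35 [0.6324 0.1325 0.2342] F [-0.1 -0.1 -0.5] open 15.3 gf 30.0 q [ -4.9  55.1 131.7 165.7  96.5 -91.5]
[-0.161, -0.002, 0.007, 0.002, 0.001, -0.002] n 1 
side 59 zspan [-54. -18.] x= [-0.008 -3.803] y= [-0.098 -9.924] res 4.2 3.8 colour [60. 33. 20.]
```

No contact force, and it is in the mouth. Lower, release, retreat and check everything.

>>> send_rows(moves=[[-0.04,-0.002,0.005,0,0,0],[-0.08,-0.002,0.006,0,0,0],[-0.12,-0.002,0.007,0,0,0],[-0.16,-0.002,0.007,0,0,0],[-0.16,-0.002,0.007,0,0,0],[-0.16,-0.002,0.007,0,0,0]])

```text
time_s: 90.0
position: [0.6329, 0.1332, 0.1926]
tcp_rot: [[0.007, 0.161, 0.987], [-0.003, -0.987, 0.161], [1.0, -0.004, -0.006]]
force: [0.2, 0.6, -0.4]
opening: 0.187
grasp_force: 30.0
```

>>> send_rows(moves=[[0,0,0,0,0,0],[0,0,0,0,0,0],[0,0,0,0,0,0],[0,0,0,0,0,0]], grip=0.3)

```text
time_s: 90.4
position: [0.633, 0.1332, 0.1938]
tcp_rot: [[0.005, 0.161, 0.987], [-0.002, -0.987, 0.161], [1.0, -0.003, -0.004]]
force: [0.1, -0.1, -0.5]
opening: 0.292
grasp_force: 0.0
```

>>> send_rows(moves=[[0,0,-0.06,0,0,0],[0,0,-0.12,0,0,0],[0.04,0,-0.18,0,0,0],[0.1,0,-0.24,0,0,0],[0.2,0,-0.3,0,0,0],[0.35,0,-0.3,0,0,0],[0.5,0,-0.3,0,0,0],[0.6,0,-0.3,0,0,0],[0.6,0,-0.3,0,0,0],[0.6,0,-0.3,0,0,0],[0.6,0,-0.3,0,0,0]])

```text
time_s: 91.5
position: [0.5741, 0.1246, 0.3463]
tcp_rot: [[0.011, 0.16, 0.987], [-0.002, -0.987, 0.16], [1.0, -0.004, -0.01]]
force: [-0.0, 0.2, -0.0]
opening: 0.297
grasp_force: 0.0
```

Run:
```python
from kin import *
s=st()
for k in(-2,-1,0,1,2): intube(k)
sticks()
s,im,d=cap('side')
# dial in side view: angles of needle & zero mark
C=np.array([.5027,.0311]); g=cv2.cvtColor(im,cv2.COLOR_RGB2GRAY)
for rad,z in((30,.038),(35,.038),(40,.038),(50,.043),(53,.043),(56,.043)):
    th=np.radians(np.arange(0,360,2.));X=np.c_[C[0]+rad/1e3*np.cos(th),C[1]+rad/1e3*np.sin(th),np.full(len(th),z)]
    p=proj('side',X).astype(np.float32);v=cv2.remap(g,p[:,0],p[:,1],cv2.INTER_LINEAR).ravel().astype(float)
    w=np.median(v)-v; i=np.argsort(-w)[:6]; print(rad,[(int(np.degrees(th[j]).round()-360),int(w[j])) for j in sorted(i)])
```

```text
91.5 [0.5741 0.1246 0.3463] F [-0.   0.2 -0. ] open 25.8 gf 0.0 q [ -7.6  36.4 139.9 163.2  85.8 -88.7]
side 68 top z [0.2004 0.2088 0.2098] mid off [-1.4 -5.8]
top 66 top z [0.1999 0.2088 0.2092] mid off [-1.6  0.7]
side 64 top z [0.1999 0.2091 0.2104] mid off [-1.  -5.2]
top 70 top z [0.2032 0.2093 0.2107] mid off [-2.  -0.5]
side 65 top z [0.1985 0.2077 0.2084] mid off [-1.3 -4.3]
top 61 top z [0.2047 0.2102 0.2119] mid off [-2.5  0.2]
side 63 top z [0.1979 0.2087 0.2101] mid off [-2.  -6.2]
top 21 top z [0.2082 0.2105 0.2108] mid off [1.  0.4]
side 71 top z [0.1992 0.2081 0.2095] mid off [-1.3 -4.5]
top none
30 [(-316, 195), (-314, 186), (-262, 184), (-260, 190), (-258, 194), (-256, 188)]
35 [(-310, 182), (-308, 173), (-268, 182), (-266, 197), (-264, 190), (-262, 178)]
40 [(-290, 166), (-284, 170), (-282, 177), (-280, 170), (-276, 168), (-274, 170)]
50 [(-220, 73), (-200, 103), (-182, 86), (-180, 80), (-128, 93), (-126, 102)]
53 [(-182, 72), (-146, 77), (-94, 96), (-92, 116), (-90, 106), (-22, 69)]
56 [(-98, 88), (-96, 101), (-94, 132), (-92, 155), (-90, 99), (-88, 91)]
```

All five sticks stand at about 0.209 m with the dial zero near -92° and the needle near -127°, about 95 g net. The arm is clear of everything.

```bash
python3 -c "
from rig import ticket
print(ticket.hand_in())"
```

```text
the job is handed in; nothing more can be done
None
```

The job is handed in: all five cinnamon sticks stand at the bottom of their tubes, and the rack is on the zeroed scale showing about 95 g net (read from the side camera, so approximate). One stick slipped from the gripper partway, fell behind the scale, and was picked up and placed.

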